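# Finish the firebrick heat screen and start the bottle dryer

### The arm

A 7-joint arm with a two-finger parallel gripper is mounted at the origin on the work surface. World frame = base frame: x ahead of the robot, y to its left, z up, the work surface at z = 0. Lengths are in m, angles in rad, forces in N, time in s.
With the tool pointing down it reaches from about 0.35 to 0.775 m from the base axis. Payload 3.1 kg.
Tool frame: the origin (TCP) lies at the very end of the fingers, on their centre line; the grasp point (between the pads) lies 19 mm behind it; z points along the fingers, y is the direction in which the jaws open and shut (so a half turn about z gives the same grasp; the last joint's range is limited). The gripper opens to 85 mm and grips with 20 to 120 N. Pads are 22 mm wide; open, the fingers measure 114 mm over their backs; the gripper's body (76 mm by 85 mm) begins 54 mm behind the grasp point. The pads swing forward as they close: fully open they stand 13 mm farther back than shut.
Start: joints at [-1.233, 0.311, 0.014, 1.512, -0.004, 1.319, -0.027], TCP at [0.204, 0.511, 0.198] pointing down, gripper open.
Joint ranges: [-2.7, 2.7], [-0.3, 1.91], [-1.27, 1.3], [0.12, 2.57], [-1.44, 4.58], [0.2, 2.03], [-3.05, 3.05]. Speed limits (rad/s): [2.79, 2.79, 3.14, 3.14, 3.14, 3.14, 3.14].

### API

Orientations are given as [roll, pitch, yaw] about the fixed x, y, z axes, in that order (R = Rz(yaw) Ry(pitch) Rx(roll)).
In Python, from bench import arm, eyes, spotter gives the robot as it stands.
- The arm moves only by the tool apply_moves, never from a script. Its argument "plan" is a list that holds one entry, the list of rows, each a list of 7 numbers: the shift along the tool's x, y, z in mm, then the turn, a rotation vector about the tool's x, y, z in degrees, then the closure in counts, from 0 (fully open) to 255 (shut). In form: [[[dx, dy, dz, ax, ay, az, hand], ...]]. A call has 1 to 10 rows; each row is the pose to reach, as a shift and turn from the pose measured when the call began, along the tool's axes at that moment; what a row does not reach only later rows make up. A row lasts 1/8 s, in which the tool goes at most 62.5 mm and 10.7 degrees, less where a joint would pass 70% of its speed; a pose out of reach is approached as far as the arm can. A call with a gripper value outside its range is refused whole. The fingers move at their own pace and stop on an object; "squeeze" is the grip in N (left out, the last holds). Time passes only in rows, so rows that repeat a pose let the fingers close. It gives the time, the measured TCP pose, the force and the opening at its end, in the units of the state.
- arm.observe(): the state, without advancing time (a new reading comes with each control period).
- eyes.snapshot(name): name is "side" or "top"; returns the picture (480x640x3 uint8, red, green, blue); there is no depth.
- eyes.camera_params(name): a dict with "mtx" (3x3 intrinsics, pixels), "world_from_camera" (4x4, takes a point from camera to world coordinates). Camera axes: x right, y down, z forward; pixel columns grow to the right and rows downward; lengths in m; the calibration is good to about 2 mm. A picture is of the moment at which its call begins. camera_params takes no time and is no camera call.
- arm.finish_job(): hands the job in, once; it reports no verdict.
Trained networks look in the newest picture that a camera, given by its name, has taken for a name from the list of things; names that differ only in an ending like _2 or _b are one class to them, and where a whole thing is asked for, a point or a joint stands for the part that bears it (a point fixed in the world has none). Each returns a list of dicts, best first, with "score" (0 to 1); they miss things now and then, are a little off and sometimes report something else, mostly with a low value. They report only what shows in the picture. A call takes as long as a camera call. They do not tell look-alikes from the thing itself.
- spotter.recognise(query, camera): "point" ([x, y, z] in m, in world coordinates, good to about 4 mm: the middle of the surface that is visible of it).
- spotter.masks_of(query, camera): "region" (480x640 bool, what is visible of it).
- spotter.landmark_of(query, camera): "point" ([x, y, z] in m, in world coordinates, good to about 4 mm: a listed point, or the origin of a listed thing).
The state is a dict: "time_s": time; "qpos": joint angles; "joint_vel": joint speeds; "effort": joint torques, N m; "tool_pos": TCP position; "tcp_rot": TCP orientation; "ft_force": force on the tool from outside, world axes, zero at the start; "wrist_torque": the same for the moment, N m; "width": opening from 0.0 (shut) to 1.0 (fully open).
Only numpy, scipy, OpenCV 4.12 (cv2) and the standard library are available. Lean on these libraries where they do the work, as an engineer would, in place of code of your own. Each camera call takes 0.05 s, during which the arm holds its last target.

### The job

Get the warm-air dryer going behind its heat screen. Finish the screen by laying all the loose firebricks, squarely, in running bond on the cemented bottom course: the second course is a half brick, a whole brick and a half brick, and any whole bricks left go on as the third course, each flush with an end of the screen; put every washed bottle mouth down, right home over a drying peg of its own, and only when the screen and all the bottles are in place push the dryer's paddle switch over to on, leaving the reagent bottles and the crucible where they stand.

Things in the scene. Friction and masses are not known exactly. Their poses are not given: they have to be found in the camera images.
- whole1_c (a point): loose whole brick of buff insulating firebrick, 112 mm long, 56 mm wide and 56 mm high, plain on all sides, so that it may lie on any long side; about 210 g. Starts lying on the bench. Point: its centre, 28 mm above the bench; x runs along its 112 mm, y and z square to its sides. May be absent.
- whole2_c (a point): loose whole brick of buff insulating firebrick, 112 mm long, 56 mm wide and 56 mm high, plain on all sides, so that it may lie on any long side; about 210 g. Starts lying on the bench. Point: its centre, 28 mm above the bench; x runs along its 112 mm, y and z square to its sides. May be absent.
- whole3_c (a point): loose whole brick of buff insulating firebrick, 112 mm long, 56 mm wide and 56 mm high, plain on all sides, so that it may lie on any long side; about 210 g. Starts lying on the bench. Point: its centre, 28 mm above the bench; x runs along its 112 mm, y and z square to its sides. May be absent.
- half1_c (a point): loose half brick of buff insulating firebrick, 55 mm long, 56 mm wide and 56 mm high, plain on all sides, so that it may lie on any long side; about 105 g. Starts lying on the bench. Point: its centre, 28 mm above the bench; x runs along its 55 mm, y and z square to its sides.
- half2_c (a point): loose half brick of buff insulating firebrick, 55 mm long, 56 mm wide and 56 mm high, plain on all sides, so that it may lie on any long side; about 105 g. Starts lying on the bench. Point: its centre, 28 mm above the bench; x runs along its 55 mm, y and z square to its sides.
- bottle1_c (a point): washed open plastic bottle, white, 90 g: square body 56 x 56 mm, 76 mm long, then a round neck 52 mm across, 16 mm long; opening 32 mm clear, 89 mm deep. Starts lying flat on the draining board, mouth away from the robot and to its right. Point: centre of the square body, 38 mm from the base, 54 mm from the rim; x runs out through the mouth, y and z square to the flat sides. May be absent.
- bottle2_c (a point): washed open plastic bottle, white, 90 g: square body 56 x 56 mm, 76 mm long, then a round neck 52 mm across, 16 mm long; opening 32 mm clear, 89 mm deep. Starts lying flat on the draining board, mouth away from the robot and to its right. Point: centre of the square body, 38 mm from the base, 54 mm from the rim; x runs out through the mouth, y and z square to the flat sides. May be absent.
- course_top (a point): heat screen: two whole bricks fixed end to end, 2 mm joint (226 mm long, 56 mm thick), cemented on a concrete slab 246 x 76 x 12 mm. Point: middle of this bottom course's top face, over the joint, 68 mm above the bench; x along the course, y across, z up. The balance stands beyond it.
- peg1 (a point): upright steel drying peg of the warm-air dryer, 22 mm thick, 78 mm high, round tip. Point: its foot, on the dryer's flat top 70 mm above the bench. Three in a row, 95 mm apart along the point's y: peg1 leftmost as the robot sees them, peg3 next to the switch; x points across the dryer, away from the robot. An inverted bottle slips over a peg until its rim stands on the dryer's top. Any peg will do.
- peg2 (a point): upright steel drying peg of the warm-air dryer, 22 mm thick, 78 mm high, round tip. Point: its foot, on the dryer's flat top 70 mm above the bench. Three in a row, 95 mm apart along the point's y: peg1 leftmost as the robot sees them, peg3 next to the switch; x points across the dryer, away from the robot. An inverted bottle slips over a peg until its rim stands on the dryer's top. Any peg will do.
- peg3 (a point): upright steel drying peg of the warm-air dryer, 22 mm thick, 78 mm high, round tip. Point: its foot, on the dryer's flat top 70 mm above the bench. Three in a row, 95 mm apart along the point's y: peg1 leftmost as the robot sees them, peg3 next to the switch; x points across the dryer, away from the robot. An inverted bottle slips over a peg until its rim stands on the dryer's top. Any peg will do.
- switch_tip (a point): middle of the top edge of the dryer's black paddle switch (26 mm wide, 9 mm thick, 44 mm long above its hinge), at the right-hand end of the dryer (as the robot sees it), hinge 80 mm above the bench, its axis along the dryer's y. The peg nearest to it is 77 mm away.
- switch (a joint): angle of the paddle switch: 0 = off, paddle leaning 0.45 rad towards the robot; 0.9 = fully on, leaning 0.45 rad away from the robot. Pushed over with under 3 N; it stays where it is left.
- board_c (a point): middle of the top face of the fixed grey draining board, 130 x 220 x 20 mm, on which the bottles lie.
- reagent_a: white reagent bottle with a blue cap, 68 mm across, 170 mm tall, standing; origin under its base. Bystander.
- reagent_b: white reagent bottle with a black cap, 68 mm across, 190 mm tall, standing; origin under its base. Bystander.
- crucible: porcelain crucible, 60 mm across, 50 mm tall, standing; origin under its base. Bystander.
Mind the look-alikes: they are no part of the job. What is shaped like the part that bears whole1_c but orange or purple is not meant. What is shaped like the part that bears whole2_c but yellow is not meant.

How it is judged:
On the way, in this order (a step that is already met when the one before it is completed fails the run):
1. all bricks laid in running bond and every bottle inverted on a peg (((x of whole1_c in the frame of course_top between -0.01 and 0.01 m and y of whole1_c in the frame of course_top between -0.01 and 0.01 m and z of whole1_c in the frame of course_top between 0.022 and 0.034 m and (angle between the y axis of whole1_c and the z axis of course_top, either way round below 0.1 rad or angle between the z axis of whole1_c and the z axis of course_top, either way round below 0.1 rad) and angle between the x axis of whole1_c and the x axis of course_top, either way round below 0.12 rad) or (x of whole2_c in the frame of course_top between -0.01 and 0.01 m and y of whole2_c in the frame of course_top between -0.01 and 0.01 m and z of whole2_c in the frame of course_top between 0.022 and 0.034 m and (angle between the y axis of whole2_c and the z axis of course_top, either way round below 0.1 rad or angle between the z axis of whole2_c and the z axis of course_top, either way round below 0.1 rad) and angle between the x axis of whole2_c and the x axis of course_top, either way round below 0.12 rad) or (x of whole3_c in the frame of course_top between -0.01 and 0.01 m and y of whole3_c in the frame of course_top between -0.01 and 0.01 m and z of whole3_c in the frame of course_top between 0.022 and 0.034 m and (angle between the y axis of whole3_c and the z axis of course_top, either way round below 0.1 rad or angle between the z axis of whole3_c and the z axis of course_top, either way round below 0.1 rad) and angle between the x axis of whole3_c and the x axis of course_top, either way round below 0.12 rad)) and ((x of whole1_c in the frame of course_top between -0.01 and 0.01 m and y of whole1_c in the frame of course_top between -0.01 and 0.01 m and z of whole1_c in the frame of course_top between 0.022 and 0.034 m and (angle between the y axis of whole1_c and the z axis of course_top, either way round below 0.1 rad or angle between the z axis of whole1_c and the z axis of course_top, either way round below 0.1 rad) and angle between the x axis of whole1_c and the x axis of course_top, either way round below 0.12 rad) or (x of whole1_c in the frame of course_top between -0.067 and -0.047 m and y of whole1_c in the frame of course_top between -0.01 and 0.01 m and z of whole1_c in the frame of course_top between 0.078 and 0.09 m and (angle between the y axis of whole1_c and the z axis of course_top, either way round below 0.1 rad or angle between the z axis of whole1_c and the z axis of course_top, either way round below 0.1 rad) and angle between the x axis of whole1_c and the x axis of course_top, either way round below 0.12 rad) or (x of whole1_c in the frame of course_top between 0.047 and 0.067 m and y of whole1_c in the frame of course_top between -0.01 and 0.01 m and z of whole1_c in the frame of course_top between 0.078 and 0.09 m and (angle between the y axis of whole1_c and the z axis of course_top, either way round below 0.1 rad or angle between the z axis of whole1_c and the z axis of course_top, either way round below 0.1 rad) and angle between the x axis of whole1_c and the x axis of course_top, either way round below 0.12 rad)) and ((x of whole2_c in the frame of course_top between -0.01 and 0.01 m and y of whole2_c in the frame of course_top between -0.01 and 0.01 m and z of whole2_c in the frame of course_top between 0.022 and 0.034 m and (angle between the y axis of whole2_c and the z axis of course_top, either way round below 0.1 rad or angle between the z axis of whole2_c and the z axis of course_top, either way round below 0.1 rad) and angle between the x axis of whole2_c and the x axis of course_top, either way round below 0.12 rad) or (x of whole2_c in the frame of course_top between -0.067 and -0.047 m and y of whole2_c in the frame of course_top between -0.01 and 0.01 m and z of whole2_c in the frame of course_top between 0.078 and 0.09 m and (angle between the y axis of whole2_c and the z axis of course_top, either way round below 0.1 rad or angle between the z axis of whole2_c and the z axis of course_top, either way round below 0.1 rad) and angle between the x axis of whole2_c and the x axis of course_top, either way round below 0.12 rad) or (x of whole2_c in the frame of course_top between 0.047 and 0.067 m and y of whole2_c in the frame of course_top between -0.01 and 0.01 m and z of whole2_c in the frame of course_top between 0.078 and 0.09 m and (angle between the y axis of whole2_c and the z axis of course_top, either way round below 0.1 rad or angle between the z axis of whole2_c and the z axis of course_top, either way round below 0.1 rad) and angle between the x axis of whole2_c and the x axis of course_top, either way round below 0.12 rad)) and ((x of whole3_c in the frame of course_top between -0.01 and 0.01 m and y of whole3_c in the frame of course_top between -0.01 and 0.01 m and z of whole3_c in the frame of course_top between 0.022 and 0.034 m and (angle between the y axis of whole3_c and the z axis of course_top, either way round below 0.1 rad or angle between the z axis of whole3_c and the z axis of course_top, either way round below 0.1 rad) and angle between the x axis of whole3_c and the x axis of course_top, either way round below 0.12 rad) or (x of whole3_c in the frame of course_top between -0.067 and -0.047 m and y of whole3_c in the frame of course_top between -0.01 and 0.01 m and z of whole3_c in the frame of course_top between 0.078 and 0.09 m and (angle between the y axis of whole3_c and the z axis of course_top, either way round below 0.1 rad or angle between the z axis of whole3_c and the z axis of course_top, either way round below 0.1 rad) and angle between the x axis of whole3_c and the x axis of course_top, either way round below 0.12 rad) or (x of whole3_c in the frame of course_top between 0.047 and 0.067 m and y of whole3_c in the frame of course_top between -0.01 and 0.01 m and z of whole3_c in the frame of course_top between 0.078 and 0.09 m and (angle between the y axis of whole3_c and the z axis of course_top, either way round below 0.1 rad or angle between the z axis of whole3_c and the z axis of course_top, either way round below 0.1 rad) and angle between the x axis of whole3_c and the x axis of course_top, either way round below 0.12 rad)) and ((x of half1_c in the frame of course_top between -0.0955 and -0.0755 m and y of half1_c in the frame of course_top between -0.01 and 0.01 m and z of half1_c in the frame of course_top between 0.022 and 0.034 m and (angle between the x axis of half1_c and the z axis of course_top, either way round below 0.1 rad or angle between the y axis of half1_c and the z axis of course_top, either way round below 0.1 rad or angle between the z axis of half1_c and the z axis of course_top, either way round below 0.1 rad) and (angle between the x axis of half1_c and the x axis of course_top, either way round below 0.12 rad or angle between the y axis of half1_c and the x axis of course_top, either way round below 0.12 rad or angle between the z axis of half1_c and the x axis of course_top, either way round below 0.12 rad)) or (x of half1_c in the frame of course_top between 0.0755 and 0.0955 m and y of half1_c in the frame of course_top between -0.01 and 0.01 m and z of half1_c in the frame of course_top between 0.022 and 0.034 m and (angle between the x axis of half1_c and the z axis of course_top, either way round below 0.1 rad or angle between the y axis of half1_c and the z axis of course_top, either way round below 0.1 rad or angle between the z axis of half1_c and the z axis of course_top, either way round below 0.1 rad) and (angle between the x axis of half1_c and the x axis of course_top, either way round below 0.12 rad or angle between the y axis of half1_c and the x axis of course_top, either way round below 0.12 rad or angle between the z axis of half1_c and the x axis of course_top, either way round below 0.12 rad))) and ((x of half2_c in the frame of course_top between -0.0955 and -0.0755 m and y of half2_c in the frame of course_top between -0.01 and 0.01 m and z of half2_c in the frame of course_top between 0.022 and 0.034 m and (angle between the x axis of half2_c and the z axis of course_top, either way round below 0.1 rad or angle between the y axis of half2_c and the z axis of course_top, either way round below 0.1 rad or angle between the z axis of half2_c and the z axis of course_top, either way round below 0.1 rad) and (angle between the x axis of half2_c and the x axis of course_top, either way round below 0.12 rad or angle between the y axis of half2_c and the x axis of course_top, either way round below 0.12 rad or angle between the z axis of half2_c and the x axis of course_top, either way round below 0.12 rad)) or (x of half2_c in the frame of course_top between 0.0755 and 0.0955 m and y of half2_c in the frame of course_top between -0.01 and 0.01 m and z of half2_c in the frame of course_top between 0.022 and 0.034 m and (angle between the x axis of half2_c and the z axis of course_top, either way round below 0.1 rad or angle between the y axis of half2_c and the z axis of course_top, either way round below 0.1 rad or angle between the z axis of half2_c and the z axis of course_top, either way round below 0.1 rad) and (angle between the x axis of half2_c and the x axis of course_top, either way round below 0.12 rad or angle between the y axis of half2_c and the x axis of course_top, either way round below 0.12 rad or angle between the z axis of half2_c and the x axis of course_top, either way round below 0.12 rad))) and angle between each of bottle1_c, bottle2_c's own x axis and vertical above 2.99 rad and (horizontal distance between bottle1_c and peg1 below 0.014 m or horizontal distance between bottle1_c and peg2 below 0.014 m or horizontal distance between bottle1_c and peg3 below 0.014 m) and height (world z) of each of bottle1_c, bottle2_c below 0.132 m and (horizontal distance between bottle2_c and peg1 below 0.014 m or horizontal distance between bottle2_c and peg2 below 0.014 m or horizontal distance between bottle2_c and peg3 below 0.014 m) and linear speed of each of whole1, whole2, whole3, half1, half2, bottle1, bottle2 below 0.03 m/s), for 0.2 s.
2. the dryer is switched on (value of joint switch above 0.7 rad), for 0.2 s.
At the end, for the whole second after the job is handed in: Bricks in running bond, each within 10 mm and 0.12 rad of its place and flat: half, whole, half in course two, other wholes above, flush with an end. Each bottle mouth down on its own peg, rim within 8 mm of the dryer top, tilt under 0.15 rad. Switch past 0.7 rad. All still (all of step 1 and value of joint switch above 0.7 rad); the robot touches nothing.
It fails at once if a bystander (reagent_a) is moved more than 30 mm or tipped (distance of reagent_a from where it was at the start of the episode above 0.03 m or angle between reagent_a's own z axis and vertical above 0.4 rad).
It fails at once if a bystander (reagent_b) is moved more than 30 mm or tipped (distance of reagent_b from where it was at the start of the episode above 0.03 m or angle between reagent_b's own z axis and vertical above 0.4 rad).
It fails at once if a bystander (crucible) is moved more than 30 mm or tipped (distance of crucible from where it was at the start of the episode above 0.03 m or angle between crucible's own z axis and vertical above 0.4 rad).
Of whole1, whole2, whole3 only 2 to 3 are there at a start; the rules pass over those that are not, and their reading is None.
Of bottle1, bottle2 only 1 to 2 are there at a start; the rules pass over those that are not, and their reading is None.
At some moment in a run one of half1, half2, bottle1, bottle2 may be knocked a few centimetres aside while the robot is not near it.
It also fails if it takes over 210 s, if anything falls off the work surface, if the arm or the gripper's body presses on something with over 40 N, if the wrist force passes 120 N, or if a joint passes its speed limit or range.

## Working session

There is one attempt and no reset: what is moved stays moved. The work goes in short steps, Python scripts to look and compute and a tool call to move; the robot and the scene stay as the last step left them, time stands still between calls to the robot, and variables do not carry over. Pictures are saved under pics/ and viewed, and the job is handed in when it is done.

Besides the shell and the picture viewer there is one more tool, called after "Emit:" as name([rows], argument=value, ...), one row to a line, values as JSON. apply_moves: Moves the arm, as the interface text tells. Its arguments: {"type":"object","properties":{"plan":{"type":"array"},"squeeze":{"type":"number"}},"required":["plan"]}

```bash
ls -la; mkdir -p pics
cat > h.py <<'E'
import numpy as np, cv2
from bench import arm, eyes, spotter
def snap(n,f):
    im=eyes.snapshot(n); cv2.imwrite('pics/'+f,im[:,:,::-1]); return im
def cam(n):
    p=eyes.camera_params(n); return np.array(p['mtx']),np.array(p['world_from_camera'])
def ray(n,u,v,z):
    K,T=cam(n); d=T[:3,:3]@np.linalg.solve(K,[u,v,1.]); o=T[:3,3]; return o+d*(z-o[2])/d[2]
def proj(n,P):
    K,T=cam(n); c=np.linalg.inv(T)@np.r_[P,1]; q=K@c[:3]; return q[:2]/q[2]
E
python3 - <<'E'
from h import *
s=arm.observe(); print({k:np.round(v,3) for k,v in s.items()})
snap('top','top0.png'); snap('side','side0.png')
for n in('top','side'):
    K,T=cam(n);print(K.round(1),T.round(3))
E
```

```text
total 12
drwxr-xr-x  3 agent agent 4096 Dec  6 14:06 .
drwxr-xr-x 23 root  root  4096 Dec  6 14:06 ..
drwxr-xr-x  2 agent agent 4096 Dec  6 14:06 pics
{'time_s': np.float64(0.0), 'qpos': array([-1.233,  0.312,  0.014,  1.513, -0.004,  1.319, -0.027]), 'joint_vel': array([0.   , 0.001, 0.001, 0.001, 0.001, 0.001, 0.   ]), 'effort': array([-0.0000e+00, -3.7992e+01,  1.4600e-01, -2.3059e+01,  1.2000e-02,
        1.3000e-02, -0.0000e+00]), 'tool_pos': array([0.204, 0.51 , 0.197]), 'tcp_rot': array([-3.139,  0.   ,  2.762]), 'ft_force': array([ 0.859, -0.088,  0.308]), 'wrist_torque': array([-0.027,  0.043, -0.009]), 'width': np.float64(1.002)}
[[535.    0.  315.1]
 [  0.  535.  241.6]
 [  0.    0.    1. ]] [[-0.025 -0.985  0.169  0.287]
 [-1.     0.026  0.004 -0.137]
 [-0.008 -0.169 -0.986  1.316]
 [ 0.     0.     0.     1.   ]]
[[482.9   0.  318.3]
 [  0.  482.9 235.5]
 [  0.    0.    1. ]] [[ 0.967 -0.202  0.158  0.27 ]
 [-0.257 -0.748  0.612 -1.011]
 [-0.006 -0.632 -0.775  1.165]
 [ 0.     0.     0.     1.   ]]
```

View pics/top0.png

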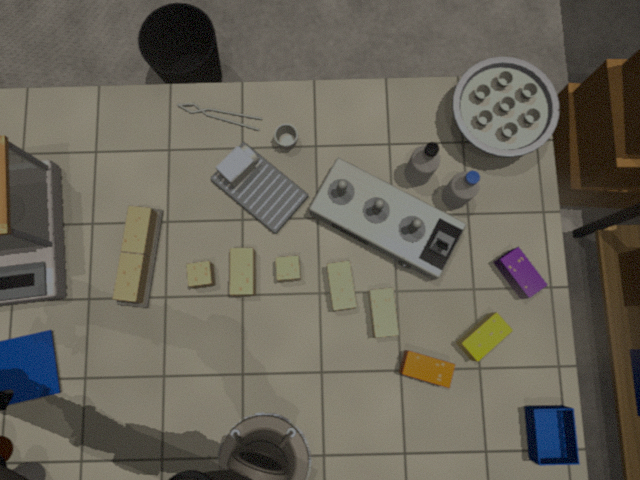

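View pics/side0.png

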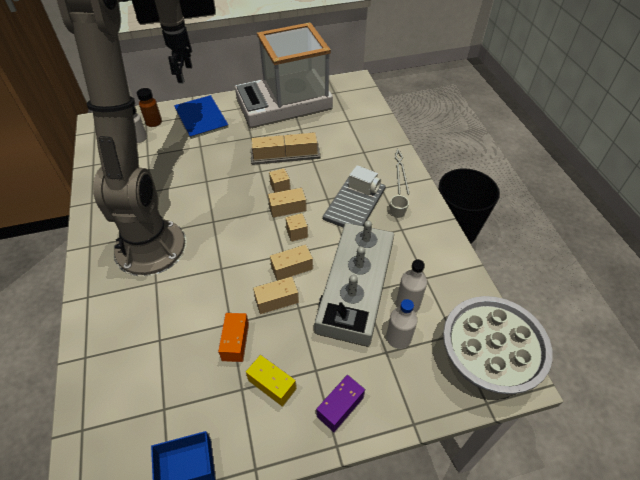

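```bash
cat > see.py <<'E'
from h import *
import pickle,sys
out={}
for n in ('top','side'):
    eyes.snapshot(n)
    for q in sys.argv[2:]:
        out[n,q]=[(r['score'],r['region']) for r in spotter.masks_of(q,n)]
        for s,m in out[n,q]:
            ys,xs=np.where(m); print(n,q,round(s,2),'px',xs.mean().round(),ys.mean().round(),m.sum())
pickle.dump(out,open(sys.argv[1],'wb'))
E
python3 see.py m0.pkl whole1_c half1_c bottle1_c
python3 - <<'E'
from h import *
for n in ('top','side'):
    eyes.snapshot(n)
    for q in ['course_top','peg1','peg2','peg3','switch_tip','board_c','reagent_a','reagent_b','crucible','bottle1_c']:
        for r in spotter.landmark_of(q,n): print(n,q,round(r['score'],2),np.round(r['point'],4))
print(arm.observe()['time_s'])
E
```

```text
top whole1_c 0.96 px 521.0 273.0 1554
top whole1_c 0.81 px 383.0 313.0 1229
top whole1_c 0.65 px 427.0 368.0 1314
top whole1_c 0.26 px 242.0 271.0 1311
top half1_c 0.72 px 288.0 268.0 605
top bottle1_c 0.71 px 443.0 244.0 98
side whole1_c 0.84 px 276.0 295.0 1125
side whole1_c 0.83 px 340.0 403.0 1535
side whole1_c 0.76 px 234.0 337.0 1213
side half1_c 0.86 px 297.0 227.0 490
side half1_c 0.35 px 343.0 311.0 130
top course_top 0.87 [0.4875 0.3004 0.0642]
top course_top 0.54 [ 0.4451 -0.0614  0.0262]
top peg1 0.93 [ 0.6257 -0.1974  0.0703]
top peg1 0.9 [ 0.5307 -0.3608  0.0682]
top peg1 0.89 [ 0.5773 -0.2783  0.0733]
top peg2 0.93 [ 0.6257 -0.1974  0.0703]
top peg2 0.9 [ 0.5307 -0.3608  0.0682]
top peg2 0.89 [ 0.5773 -0.2783  0.0733]
top peg3 0.93 [ 0.6257 -0.1974  0.0703]
top peg3 0.9 [ 0.5307 -0.3608  0.0682]
top peg3 0.89 [ 0.5773 -0.2783  0.0733]
top switch_tip 0.43 [ 0.4721 -0.4161  0.1157]
top switch_tip 0.42 [ 0.6846 -0.3968 -0.0012]
top board_c 0.65 [0.6592 0.0049 0.0193]
top reagent_a 0.8 [ 0.6217 -0.4903  0.0054]
top reagent_a 0.63 [ 6.869e-01 -3.971e-01 -5.000e-04]
top reag
[... 439 characters left out ...]
1]
side peg1 0.53 [ 0.6845 -0.3955  0.0011]
side peg2 0.71 [ 0.5792 -0.2815  0.069 ]
side peg2 0.66 [ 0.529  -0.3625  0.0688]
side peg2 0.57 [ 0.6233 -0.1957  0.0681]
side peg2 0.53 [ 0.6845 -0.3955  0.0011]
side peg3 0.71 [ 0.5792 -0.2815  0.069 ]
side peg3 0.66 [ 0.529  -0.3625  0.0688]
side peg3 0.57 [ 0.6233 -0.1957  0.0681]
side peg3 0.53 [ 0.6845 -0.3955  0.0011]
side switch_tip 0.6 [ 0.4773 -0.4232  0.1228]
side board_c 0.76 [0.658  0.0038 0.0206]
side reagent_a 0.78 [ 0.6852 -0.3928 -0.003 ]
side reagent_a 0.69 [ 0.6253 -0.4845  0.001 ]
side reagent_b 0.78 [ 0.6852 -0.3928 -0.003 ]
side reagent_b 0.69 [ 0.6253 -0.4845  0.001 ]
side crucible 0.61 [ 7.797e-01 -6.810e-02 -3.000e-04]
1.6
```

Run:
```python
from h import *
for n,(x0,y0,x1,y1) in {'top':(95,130,475,345),'side':(235,110,415,350)}.items():
    im=cv2.imread(f'pics/{n}0.png')[y0:y1,x0:x1]
    f=min(800/im.shape[1],600/im.shape[0]); cv2.imwrite(f'pics/{n}0c.png',cv2.resize(im,None,fx=f,fy=f,interpolation=cv2.INTER_CUBIC))
    hs=cv2.cvtColor(cv2.imread(f'pics/{n}0.png'),cv2.COLOR_BGR2HSV)
    for p in ([(242,260),(288,268),(345,285),(383,313),(199,275),(220,300),(265,330),(140,225)] if n=='top' else [(276,295),(297,227),(290,200),(265,225),(280,180),(240,240)]): print(n,p,hs[p[1],p[0]])
```

```text
top (242, 260) [ 29  62 139]
top (288, 268) [ 29  56 141]
top (345, 285) [ 32  57 134]
top (383, 313) [ 31  51 140]
top (199, 275) [ 29  65 134]
top (220, 300) [ 20  41 130]
top (265, 330) [ 26  34 127]
top (140, 225) [ 25  75 143]
side (276, 295) [ 21 105 195]
side (297, 227) [ 21 109 198]
side (290, 200) [ 20 109 197]
side (265, 225) [ 25  45 177]
side (280, 180) [ 21 108 194]
side (240, 240) [ 23  47 179]
```

View pics/top0c.png

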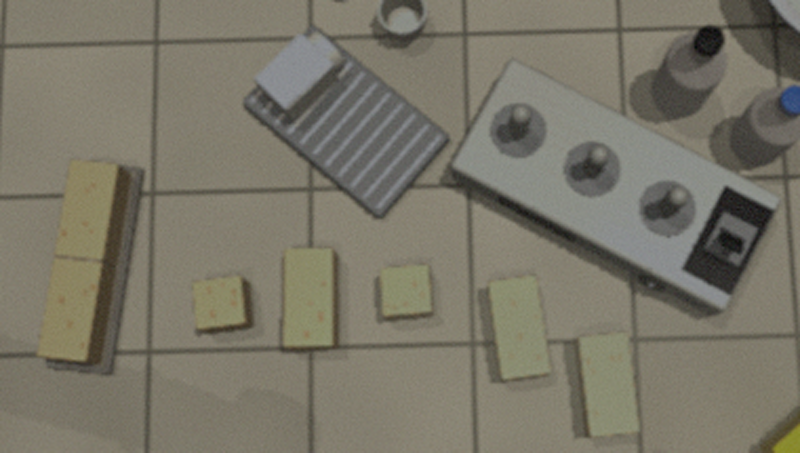

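View pics/side0c.png

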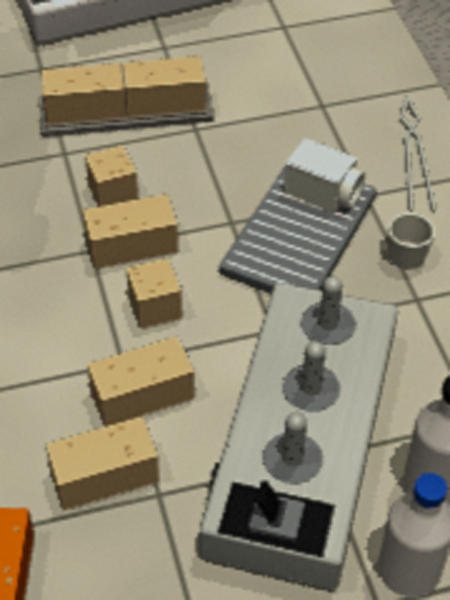

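```bash
cat > fit.py <<'E'
from h import *
from scipy.optimize import minimize
def corners(x,y,yaw,L,W,z0,z1):
    c,s=np.cos(yaw),np.sin(yaw)
    return np.array([[x+c*a-s*b,y+s*a+c*b,z] for z in(z0,z1) for a,b in((-L/2,-W/2),(L/2,-W/2),(L/2,W/2),(-L/2,W/2))])
def projN(KT,P):
    K,Ti=KT; c=P@Ti[:3,:3].T+Ti[:3,3]; q=c@K.T; return q[:,:2]/q[:,2:]
CT={n:(cam(n)[0],np.linalg.inv(cam(n)[1])) for n in('top','side')}
def sidemask(im):
    hs=cv2.cvtColor(im,cv2.COLOR_RGB2HSV)
    m=((hs[...,0]>=14)&(hs[...,0]<=26)&(hs[...,1]>72)&(hs[...,2]>40)).astype(np.uint8)
    return cv2.morphologyEx(m,cv2.MORPH_CLOSE,np.ones((3,3)))
def topmask(im):
    lab=cv2.cvtColor(cv2.GaussianBlur(im,(3,3),0),cv2.COLOR_RGB2LAB).astype(float)
    return lab
def fitbox(m,n,x,y,yaw,L,W,z0,z1,S=8,pad=14):
    uv=projN(CT[n],corners(x,y,yaw,L,W,z0,z1)); a=np.floor(uv.min(0)-pad).astype(int); b=np.ceil(uv.max(0)+pad).astype(int)
    sub=m[a[1]:b[1],a[0]:b[0]].astype(np.uint8)
    # keep component overlapping predicted hull
    k,lb=cv2.connectedComponents(sub); h=np.zeros(sub.shape,np.uint8); cv2.fillConvexPoly(h,cv2.convexHull((uv-a).round().astype(np.int32)),1)
    best=max(range(1,k),key=lambda i:((lb==i)&(h>0)).sum()); sub=(lb==best).astype(np.float32)
    def cost(p):
        q=projN(CT[n],corners(*p,L,W,z0,z1))-a
        t=np.zeros((sub.shape[0]*S,sub.shape[1]*S),np.uint8)
        cv2.fillConvexPoly(t,cv2.convexHull(((q+.5)*S).round().astype(np.int32)),255)
        r=cv2.resize(t,(sub.shape[1],sub.shape[0]),interpolation=cv2.INTER_AREA)/255.
        return np.abs(r-sub).sum()
    best=None
    for dy in(-.2,0,.2):
        r=minimize(cost,[x,y,yaw+dy],method='Nelder-Mead',options=dict(initial_simplex=[[x,y,yaw+dy],[x+.01,y,yaw+dy],[x,y+.01,yaw+dy],[x,y,yaw+dy+.15]],xatol=1e-4,fatol=.05,maxiter=300))
        if best is None or r.fun<best.fun: best=r
    return best.x,best.fun,sub.sum()
def draw(im,n,boxes,f,crop,maxw=800,maxh=600):
    x0,y0,x1,y1=crop; s=min(maxw/(x1-x0),maxh/(y1-y0)); o=cv2.resize(im[y0:y1,x0:x1,::-1],None,fx=s,fy=s,interpolation=cv2.INTER_CUBIC)
    for b in boxes:
        q=((projN(CT[n],corners(*b))-[x0,y0]+.5)*s).round().astype(int)
        for i in range(4):
            for e in((i,(i+1)%4),(4+i,4+(i+1)%4),(i,i+4)): cv2.line(o,tuple(map(int,q[e[0]])),tuple(map(int,q[e[1]])),(0,0,255) if e[0]>3 else (255,0,0),1)
    cv2.imwrite('pics/'+f,o)
E
python3 - <<'E'
from fit import *
im=cv2.imread('pics/side0.png')[:,:,::-1]; m=sidemask(im); tp=cv2.imread('pics/top0.png')[:,:,::-1]
for u,v in((199,275),(242,271),(288,268),(341,285),(383,313),(133,255)): print(u,v,ray('top',u,v,.05).round(3))
g={'hA':(199,275,.055),'wA':(242,271,.112),'hB':(288,268,.055),'wB':(341,285,.112),'wC':(383,313,.112)}
bx=[]
for k,(u,v,L) in g.items():
    p=ray('top',u,v,.05); r=fitbox(m,'side',p[0],p[1],0,L,.056,0,.056); print(k,r[0].round(4),r[1:]); bx.append((*r[0],L,.056,0,.056))
r=fitbox(m,'side',.487,.300,-1.4+np.pi/2*0,.226,.056,.012,.068); print('course',r[0].round(4),r[1:]); bx.append((*r[0],.226,.056,.012,.068))
draw(im,'side',bx,'fs0.png',(235,110,415,350)); draw(tp,'top',bx,'ft0.png',(95,130,475,345))
cv2.imwrite('pics/m0.png',m*255)
E
```

```text
199 275 [0.431 0.146 0.05 ]
242 271 [0.438 0.044 0.05 ]
288 268 [ 0.443 -0.066  0.05 ]
341 285 [ 0.399 -0.191  0.05 ]
383 313 [ 0.331 -0.287  0.05 ]
133 255 [0.484 0.305 0.05 ]
hA [0.4348 0.1377 0.0319] (np.float64(641.1568627450979), np.float32(1064.0))
wA [ 0.4389  0.0487 -0.0377] (np.float64(741.5176470588235), np.float32(1601.0))
hB [ 0.4452 -0.058   0.0292] (np.float64(584.1960784313725), np.float32(1066.0))
wB [ 0.3997 -0.1887  0.1492] (np.float64(580.7019607843137), np.float32(1619.0))
wC [ 0.3335 -0.2853  0.0881] (np.float64(565.4117647058824), np.float32(1693.0))
course [ 0.4869  0.308  -0.1365] (np.float64(52.219607843137254), np.float32(1438.0))
```

View pics/fs0.png

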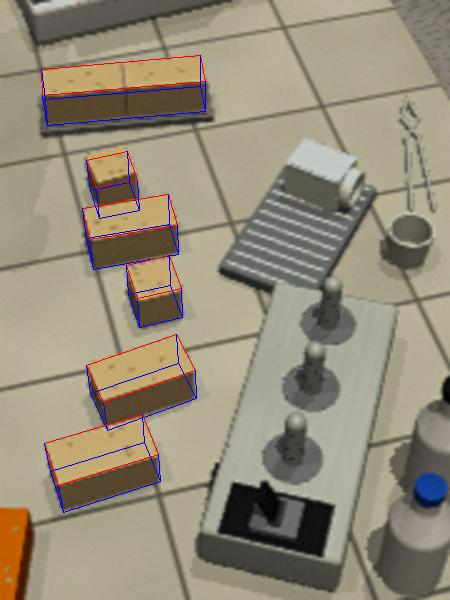

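View pics/ft0.png

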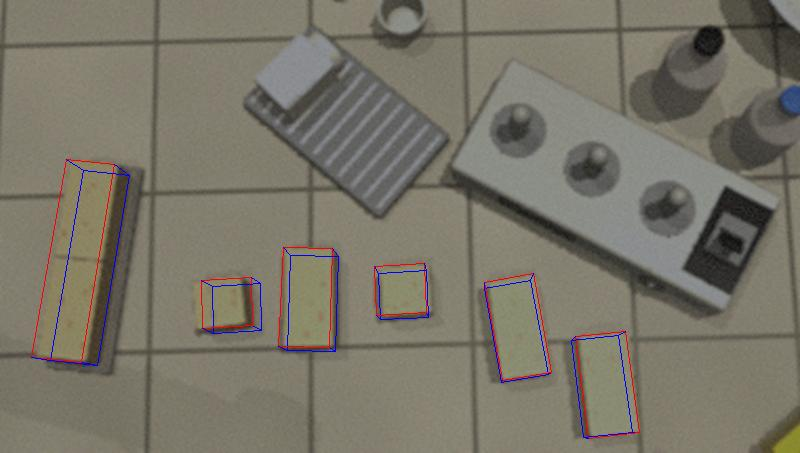

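Run:
```python
from fit import *
im=cv2.imread('pics/side0.png')[:,:,::-1]; tp=cv2.imread('pics/top0.png')[:,:,::-1]
def show(ch,crop,lo,hi,s):
    x0,y0,x1,y1=crop; c=np.clip((ch[y0:y1,x0:x1].astype(float)-lo)/(hi-lo)*255,0,255).astype(np.uint8); return cv2.resize(c,None,fx=s,fy=s,interpolation=cv2.INTER_NEAREST)
lab=cv2.cvtColor(tp,cv2.COLOR_RGB2LAB); cr=(95,190,400,345)
L=cv2.cvtColor(im,cv2.COLOR_RGB2LAB)
print([lab[p[1],p[0]] for p in [(242,260),(288,268),(345,285),(220,300),(265,330),(254,265),(140,225),(149,240)]])
cv2.imwrite('pics/cha.png',np.vstack([show(lab[...,1],cr,115,135,1.9),show(lab[...,2],cr,130,165,1.9)]))
hs=cv2.cvtColor(im,cv2.COLOR_RGB2HSV)
cr=(235,110,340,350)
cv2.imwrite('pics/chb.png',np.hstack([show(hs[...,1],cr,20,160,2.5),show(L[...,2],cr,128,175,2.5),show(sidemask(im),cr,0,1,2.5)]))
```

```text
[array([145, 123, 146], dtype=uint8), array([147, 123, 144], dtype=uint8), array([140, 122, 144], dtype=uint8), array([132, 128, 137], dtype=uint8), array([133, 126, 136], dtype=uint8), array([ 77, 131, 138], dtype=uint8), array([144, 125, 148], dtype=uint8), array([ 66, 130, 138], dtype=uint8)]
```

View pics/cha.png

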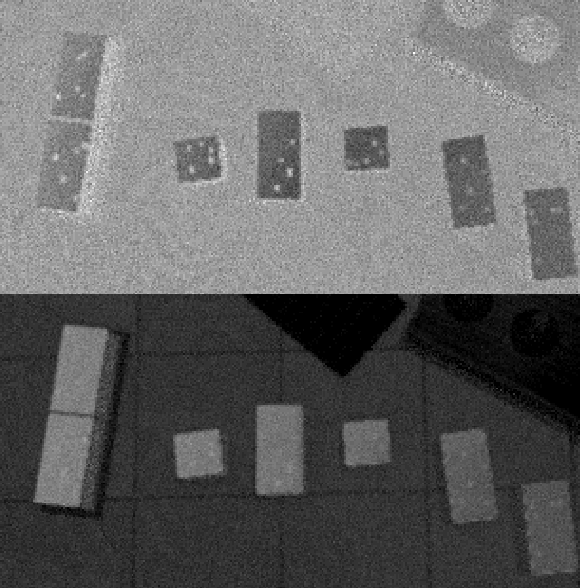

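View pics/chb.png

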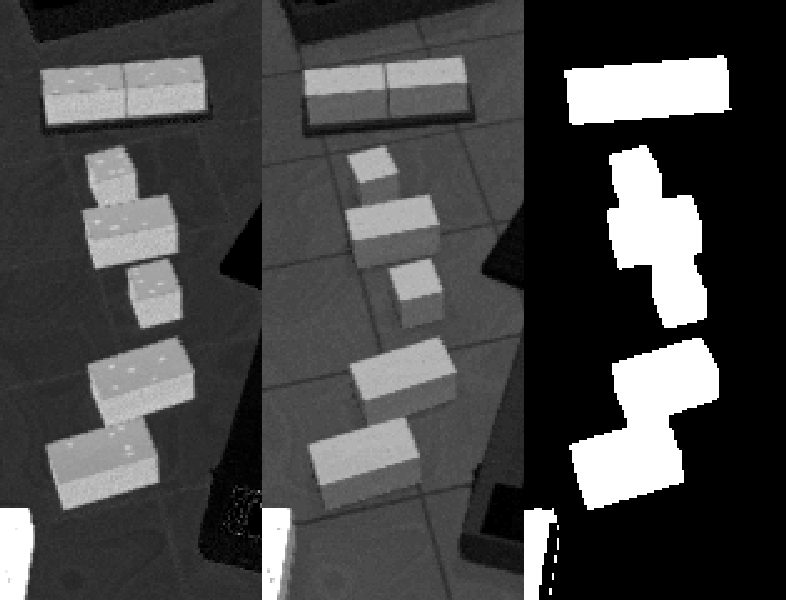

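```bash
cat > fit2.py <<'E'
from fit import *
def quadmask(im,n):
    lab=cv2.cvtColor(im,cv2.COLOR_RGB2LAB)
    b=cv2.GaussianBlur(lab[...,2],(0,0),1.0 if n=='top' else .6)
    if n=='top': m=(b>=141)&(lab[...,0]>95)
    else: m=(b>=154)&(lab[...,0]>150)
    return cv2.morphologyEx(m.astype(np.uint8),cv2.MORPH_CLOSE,np.ones((3,3)))
def fitquad(masks,x,y,yaw,L,W,zt,S=8,pad=12):
    dat=[]
    for n,m in masks.items():
        c4=corners(x,y,yaw,L,W,zt,zt)[:4]; uv=projN(CT[n],c4)
        a=np.maximum(np.floor(uv.min(0)-pad),0).astype(int); b=np.ceil(uv.max(0)+pad).astype(int)
        sub=m[a[1]:b[1],a[0]:b[0]]
        k,lb=cv2.connectedComponents(sub); h=np.zeros(sub.shape,np.uint8); cv2.fillConvexPoly(h,cv2.convexHull((uv-a).round().astype(np.int32)),1)
        if k<2: continue
        i=max(range(1,k),key=lambda i:((lb==i)&(h>0)).sum()); dat.append((n,a,(lb==i).astype(np.float32)))
    def cost(p,parts=False):
        cs=[]
        for n,a,sub in dat:
            q=projN(CT[n],corners(*p,L,W,zt,zt)[:4])-a
            t=np.zeros((sub.shape[0]*S,sub.shape[1]*S),np.uint8)
            cv2.fillConvexPoly(t,((q+.5)*S).round().astype(np.int32),255)
            r=cv2.resize(t,(sub.shape[1],sub.shape[0]),interpolation=cv2.INTER_AREA)/255.
            cs.append(np.abs(r-sub).sum()/sub.sum())
        return np.round(cs,3) if parts else sum(cs)
    best=None
    for dy in(-.15,0.,.15):
        r=minimize(cost,[x,y,yaw+dy],method='Nelder-Mead',options=dict(initial_simplex=[[x,y,yaw+dy],[x+.008,y,yaw+dy],[x,y+.008,yaw+dy],[x,y,yaw+dy+.12]],xatol=1e-4,fatol=1e-4,maxiter=300))
        if best is None or r.fun<best.fun: best=r
    return best.x,cost(best.x,True)
E
python3 - <<'E'
from fit2 import *
im=cv2.imread('pics/side0.png')[:,:,::-1]; tp=cv2.imread('pics/top0.png')[:,:,::-1]
M={'top':quadmask(tp,'top'),'side':quadmask(im,'side')}
g={'hA':(.431,.142,0.1,.055,.056),'wA':(.4389,.0465,0,.112,.056),'hB':(.444,-.062,0,.055,.056),'wB':(.3997,-.1887,.15,.112,.056),'wC':(.3335,-.2853,.09,.112,.056),'course':(.4869,.305,-.1365,.226,.068)}
bx=[]
for k,(x,y,w,L,z) in g.items():
    for sel in(('top',),('side',),('top','side')):
        r=fitquad({s:M[s] for s in sel},x,y,w,L,.056,z); print(k,sel,r[0].round(4),r[1])
    bx.append((*r[0],L,.056,z-.056,z))
draw(im,'side',bx,'fs0.png',(235,110,415,350)); draw(tp,'top',bx,'ft0.png',(95,130,475,345))
E
```

```text
hA ('top',) [0.4351 0.1467 0.1162] [0.046]
hA ('side',) [0.4361 0.1491 0.1046] [0.13]
hA ('top', 'side') [0.4354 0.1474 0.1061] [0.052 0.146]
wA ('top',) [ 0.4383  0.0444 -0.0032] [0.044]
wA ('side',) [ 0.4398  0.047  -0.0034] [0.077]
wA ('top', 'side') [ 0.4384  0.0466 -0.0081] [0.066 0.083]
hB ('top',) [ 0.4432 -0.0641  0.0507] [0.052]
hB ('side',) [ 0.4443 -0.063   0.0464] [0.105]
hB ('top', 'side') [ 0.4437 -0.0636  0.0616] [0.058 0.116]
wB ('top',) [ 0.399  -0.1895  0.1161] [0.066]
wB ('side',) [ 0.3998 -0.1892  0.1152] [0.071]
wB ('top', 'side') [ 0.3994 -0.1893  0.117 ] [0.068 0.074]
wC ('top',) [ 0.3332 -0.2865  0.0695] [0.134]
wC ('side',) [ 0.3345 -0.2868  0.0745] [0.067]
wC ('top', 'side') [ 0.333  -0.2868  0.0707] [0.133 0.072]
course ('top',) [ 0.4869  0.3027 -0.1314] [0.029]
course ('side',) [ 0.4879  0.3049 -0.1348] [0.085]
course ('top', 'side') [ 0.487   0.3036 -0.1289] [0.042 0.096]
```

View pics/fs0.png

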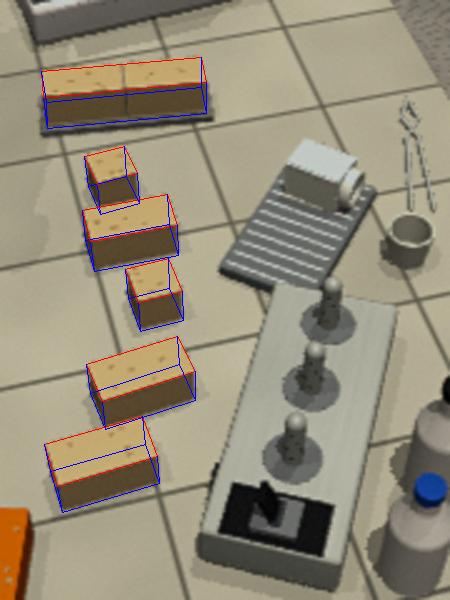

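View pics/ft0.png

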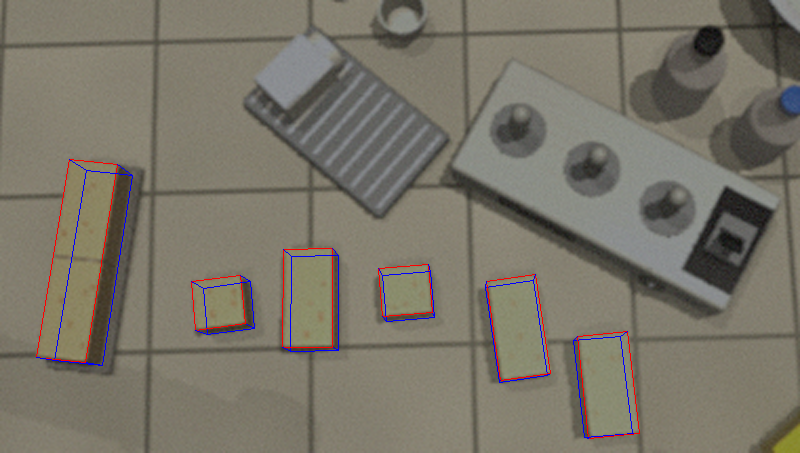

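```bash
cat > go.py <<'E'
# usage: go.py "x y z yaw hand [pitch roll-extra]" ...  world waypoints (mm, mm, mm, deg); prints rows
import sys, json
from h import *
from scipy.spatial.transform import Rotation as Ro
s=arm.observe(); p0=np.array(s['tool_pos']); R0=Ro.from_euler('xyz',s['tcp_rot'])
print('t',round(float(s['time_s']),2),'tcp',p0.round(4),'rpy',np.degrees(s['tcp_rot']).round(1),'q',np.round(s['qpos'],3).tolist(),'w',round(float(s['width']),3),'F',np.round(s['ft_force'],1))
open('log.jsonl','a').write(json.dumps([list(map(float,s['qpos'])),list(map(float,s['tool_pos'])),list(map(float,s['tcp_rot']))])+'\n')
for a in sys.argv[1:]:
    v=[float(t) for t in a.split()]
    R=Ro.from_euler('xyz',[180+(v[6] if len(v)>6 else 0),v[5] if len(v)>5 else 0,v[3]],degrees=True)
    d=R0.inv().apply(np.array(v[:3])-p0*1000); r=np.degrees((R0.inv()*R).as_rotvec())
    n=max(np.linalg.norm(d)/62.5,np.linalg.norm(r)/10.7)
    print([round(float(t),1) for t in d]+[round(float(t),1) for t in r]+[int(v[4])],'rows>=%.1f'%n)
E
python3 go.py "438.4 46.6 150 179.6 30" "438.4 46.6 12 179.6 30"
```

```text
t 1.6 tcp [0.2039 0.5109 0.198 ] rpy [180.   -0.  158.2] q [-1.233, 0.311, 0.014, 1.511, -0.004, 1.319, -0.027] w 0.996 F [-1.1 -0.5  0. ]
[-389.9, -344.3, 48.0, 0.0, -0.0, -21.4, 30] rows>=8.4
[-389.9, -344.3, 186.0, 0.0, -0.0, -21.4, 30] rows>=8.8
```

Emit:
apply_moves([
  [[-390,-344,48,0,0,-21.5,30],[-390,-344,48,0,0,-21.5,30],[-390,-344,48,0,0,-21.5,30],[-390,-344,48,0,0,-21.5,30],[-390,-344,48,0,0,-21.5,30],[-390,-344,48,0,0,-21.5,30],[-390,-344,48,0,0,-21.5,30],[-390,-344,48,0,0,-21.5,30],[-390,-344,48,0,0,-21.5,30],[-390,-344,48,0,0,-21.5,30]],
], squeeze=30)

```text
time_s: 2.85
tool_pos: [0.4392, 0.0444, 0.1501]
tcp_rot: [-3.141, 0.0, 3.131]
ft_force: [-0.0, 0.2, 0.5]
width: 0.884
```

```bash
python3 go.py "438.4 46.6 60 179.6 30" "438.4 46.6 12 179.6 30" "438.4 46.6 12 179.6 120"
```

```text
t 2.85 tcp [0.4392 0.0444 0.1501] rpy [-180.     0.   179.4] q [-0.509, 0.125, 0.408, 1.878, -0.053, 1.149, 1.479] w 0.884 F [-0.   0.2  0.5]
[0.8, 2.3, 90.1, -0.0, 0.0, -0.2, 30] rows>=1.4
[0.8, 2.3, 138.1, -0.0, 0.0, -0.2, 30] rows>=2.2
[0.8, 2.3, 138.1, -0.0, 0.0, -0.2, 120] rows>=2.2
```

Emit:
apply_moves([
  [[1,2.5,70,0,0,0,30],[1,2.5,125,0,0,0,30],[1,2.5,138,0,0,0,30],[1,2.5,138,0,0,0,30],[1,2.5,138,0,0,0,160],[1,2.5,138,0,0,0,160],[1,2.5,138,0,0,0,160],[1,2.5,138,0,0,0,160],[1,2.5,80,0,0,0,160],[1,2.5,10,0,0,0,160]],
], squeeze=30)

```text
time_s: 4.1
tool_pos: [0.4377, 0.0469, 0.1344]
tcp_rot: [-3.141, 0.0, 3.131]
ft_force: [2.2, 0.9, -1.7]
width: 0.641
```

```bash
python3 go.py "487 303.6 150 172.6 160"
python3 - <<'E'
from h import *
snap('side','s1.png');
E
```

```text
t 4.1 tcp [0.4377 0.0469 0.1344] rpy [-180.     0.   179.4] q [-0.523, 0.139, 0.42, 1.905, -0.062, 1.11, 1.481] w 0.641 F [ 2.2  0.9 -1.7]
[-46.6, 257.2, -15.7, -0.0, 0.0, 6.8, 160] rows>=4.2
```

View pics/s1.png

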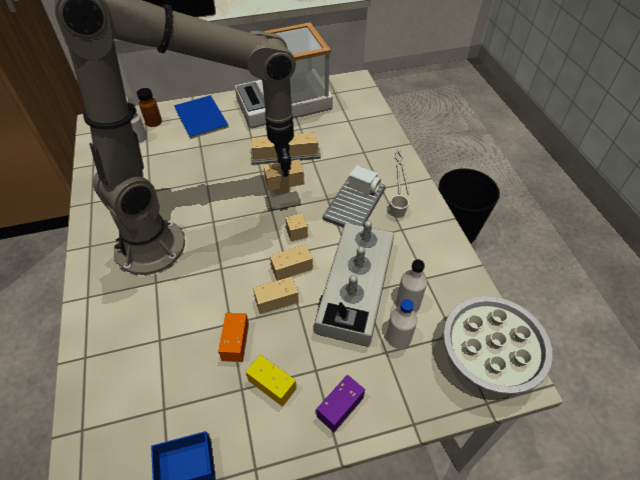

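Emit:
apply_moves([
  [[-46.5,257,-16,0,0,7,160],[-46.5,257,-16,0,0,7,160],[-46.5,257,-16,0,0,7,160],[-46.5,257,-16,0,0,7,160],[-46.5,257,-16,0,0,7,160],[-46.5,257,-16,0,0,7,160],[-46.5,257,-16,0,0,7,160]],
])

```text
time_s: 5.03
tool_pos: [0.4941, 0.3011, 0.1612]
tcp_rot: [3.137, 0.017, 3.005]
ft_force: [-0.2, -0.2, -2.5]
width: 0.637
```

```bash
python3 go.py "487 303.6 81 172.6 160"
```

```text
t 5.03 tcp [0.4941 0.3011 0.1612] rpy [179.7   1.  172.2] q [-0.794, 0.384, 0.292, 1.518, -0.107, 1.24, 0.945] w 0.637 F [-0.2 -0.2 -2.5]
[8.7, 1.2, 80.1, 0.2, 1.0, -0.4, 160] rows>=1.3
```

Emit:
apply_moves([
  [[8.5,1,50,0,1,0,160],[8.5,1,70,0,1,0,160],[8.5,1,70,0,1,0,160],[8.5,1,70,0,1,0,160],[8.5,1,70,0,1,0,160]],
])

```text
time_s: 5.65
tool_pos: [0.4883, 0.3036, 0.0929]
tcp_rot: [3.135, 0.002, 3.004]
ft_force: [-0.1, 1.0, -2.2]
width: 0.642
```

```bash
python3 go.py "487 303.6 81 172.6 160"  "487 303.6 81 172.6 30" "487 303.6 160 172.6 30"
```

```text
t 5.65 tcp [0.4883 0.3036 0.0929] rpy [1.796e+02 1.000e-01 1.721e+02] q [-0.785, 0.441, 0.278, 1.611, -0.136, 1.102, 0.962] w 0.642 F [-0.1  1.  -2.2]
[1.3, -0.2, 11.9, 0.4, 0.1, -0.5, 160] rows>=0.2
[1.3, -0.2, 11.9, 0.4, 0.1, -0.5, 30] rows>=0.2
[1.2, 0.3, -67.1, 0.4, 0.1, -0.5, 30] rows>=1.1
```

Emit:
apply_moves([
  [[1.5,0,8,0.4,0,-0.5,160],[1.5,0,11,0.4,0,-0.5,160],[1.5,0,12,0.4,0,-0.5,160],[1.5,0,12,0.4,0,-0.5,160]],
])

```text
time_s: 6.15
tool_pos: [0.4865, 0.3044, 0.0828]
tcp_rot: [3.141, 0.002, 3.014]
ft_force: [-2.4, -2.0, 8.4]
width: 0.638
```

```bash
python3 go.py "487 303.6 81 172.6 160"  "487 303.6 81 172.6 30" "487 303.6 160 172.6 30"
python3 - <<'E'
from h import *
im=snap('side','s2.png'); im=snap('top','t2.png')
E
```

```text
t 6.15 tcp [0.4865 0.3044 0.0828] rpy [1.800e+02 1.000e-01 1.727e+02] q [-0.788, 0.452, 0.274, 1.622, -0.134, 1.085, 0.965] w 0.638 F [-2.4 -2.   8.4]
[-0.6, -0.8, 1.8, 0.0, 0.1, 0.1, 160] rows>=0.0
[-0.6, -0.8, 1.8, 0.0, 0.1, 0.1, 30] rows>=0.0
[-0.7, -0.7, -77.2, 0.0, 0.1, 0.1, 30] rows>=1.2
```

Emit:
apply_moves([
  [[0,0,0,0,0,0,30],[0,0,0,0,0,0,20],[0,0,0,0,0,0,20],[0,0,-50,0,0,0,20],[0,0,-100,0,0,0,20],[0,0,-100,0,0,0,20]],
])

```text
time_s: 7.0
tool_pos: [0.4897, 0.306, 0.1877]
tcp_rot: [3.134, 0.01, 3.014]
ft_force: [-0.2, 0.1, -0.5]
width: 0.921
```

```bash
cat > check.py <<'E'
# fit bricks from fresh pictures: args tag, then name:x,y,yaw,L,ztop (mm,deg)
from fit2 import *; import sys
tag=sys.argv[1]; I={n:snap(n,f'{n}_{tag}.png') for n in('top','side')}; M={n:quadmask(I[n],n) for n in I}
bx=[]
for a in sys.argv[2:]:
    k,v=a.split(':'); x,y,w,L,z=[float(t) for t in v.split(',')]
    o=[]
    for sel in(('top',),('side',),('top','side')):
        try: r=fitquad({s:M[s] for s in sel},x/1000,y/1000,np.radians(w),L/1000,.056,z/1000); o.append((sel,(r[0]*[1000,1000,57.2958]).round(1),r[1]))
        except Exception as e: o.append((sel,'fail',e)); r=None
    for t in o: print(k,*t)
    if r is not None: bx.append((*r[0],L/1000,.056,z/1000-.056,z/1000))
draw(I['side'],'side',bx,f'fs_{tag}.png',(225,100,415,350)); draw(I['top'],'top',bx,f'ft_{tag}.png',(95,130,475,345))
E
python3 check.py a wA:487,304,-7.4,112,124 hA:435.4,147.4,6,55,56 hB:443.7,-63.6,3.5,55,56
python3 go.py "435.4 147.4 150 186 30"
```

```text
wA ('top',) [485.6 303.6  -7.4] [0.743]
wA ('side',) [499.  306.   -8.5] [1.426]
wA ('top', 'side') [485.9 305.1  -5.4] [0.765 1.45 ]
hA ('top',) [435.5 146.8   6. ] [0.045]
hA ('side',) [435.4 149.1   6.7] [0.145]
hA ('top', 'side') [435.8 147.8   5.9] [0.058 0.15 ]
hB ('top',) [443.2 -64.1   3.3] [0.052]
hB ('side',) [444.7 -63.2   2.7] [0.103]
hB ('top', 'side') [443.7 -63.6   3.5] [0.058 0.116]
t 7.1 tcp [0.4865 0.3044 0.1828] rpy [1.799e+02 1.000e-01 1.727e+02] q [-0.799, 0.372, 0.29, 1.481, -0.108, 1.303, 0.944] w 0.919 F [ 0.4 -0.3 -0.6]
[30.7, -162.2, 32.6, 0.0, 0.1, -13.3, 30] rows>=2.7
```

```bash
echo
```

```text
(no output)
```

View pics/ft_a.png

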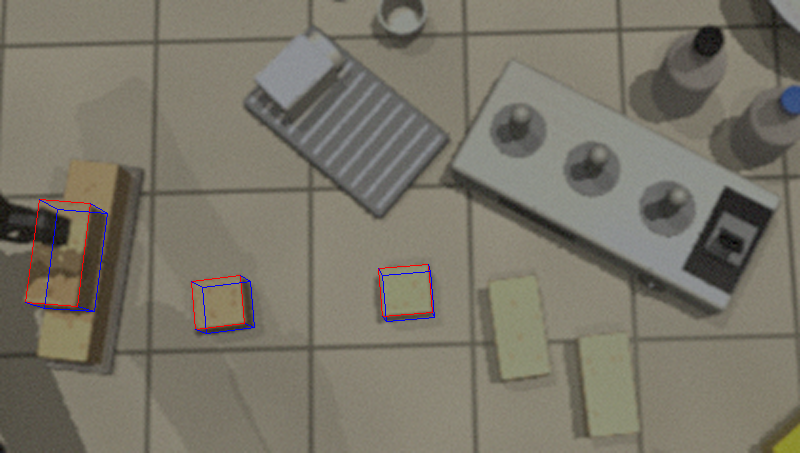

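View pics/fs_a.png

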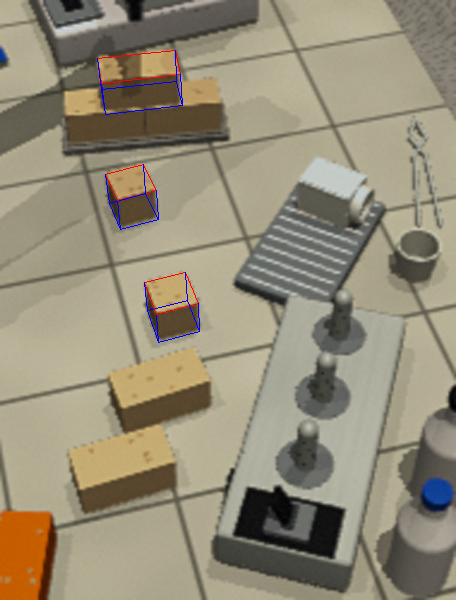

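Emit:
apply_moves([
  [[30.5,-162,32,0,0,-13.5,20],[30.5,-162,32,0,0,-13.5,20],[30.5,-162,32,0,0,-13.5,20],[30.5,-162,60,0,0,-13.5,20],[30.5,-162,90,0,0,-13.5,20],[30.5,-162,90,0,0,-13.5,20],[30.5,-162,90,0,0,-13.5,20]],
])

```text
time_s: 7.98
tool_pos: [0.4357, 0.1477, 0.0926]
tcp_rot: [3.141, 0.002, -3.034]
ft_force: [0.5, 0.6, 0.2]
width: 0.923
```

```bash
python3 go.py "435.5 147.5 12 186 30"
```

```text
t 7.97 tcp [0.4357 0.1477 0.0926] rpy [ 1.800e+02  1.000e-01 -1.738e+02] q [-0.627, 0.224, 0.307, 1.914, -0.079, 1.014, 1.393] w 0.923 F [0.5 0.6 0.2]
[0.4, -0.2, 80.6, 0.0, 0.1, 0.2, 30] rows>=1.3
```

Emit:
apply_moves([
  [[0,0,50,0,0,0,20],[0,0,78,0,0,0,20],[0,0,80.5,0,0,0,20],[0,0,80.5,0,0,0,20],[0,0,80.5,0,0,0,160],[0,0,80.5,0,0,0,160],[0,0,80.5,0,0,0,160],[0,0,80.5,0,0,0,160],[0,0,30,0,0,0,160],[0,0,-60,0,0,0,160]],
])

```text
time_s: 9.22
tool_pos: [0.4344, 0.1473, 0.1259]
tcp_rot: [-3.141, -0.001, -3.034]
ft_force: [1.5, 1.1, -0.9]
width: 0.642
```

```bash
python3 check.py b wA:487,304,-7.4,112,124
python3 go.py "403 315 150 172.6 160"
```

```text
wA ('top',) [638.1 335.1 -93.9] [1.]
wA ('side',) [500.3 306.4  -8.5] [1.331]
wA ('top', 'side') [638.1 335.1 -93.9] [1. 1.]
t 9.32 tcp [0.4418 0.1497 0.1326] rpy [ 179.7    1.  -173.8] q [-0.641, 0.178, 0.319, 1.86, -0.064, 1.095, 1.38] w 0.638 F [ 1.2 -0.4 -1.5]
[20.5, 168.6, -16.8, 0.4, 1.0, 13.6, 160] rows>=2.7
```

View pics/ft_b.png

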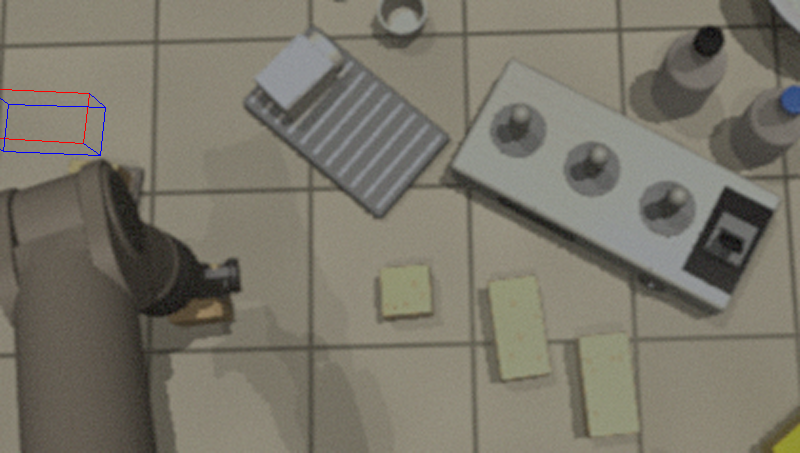

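View pics/fs_b.png

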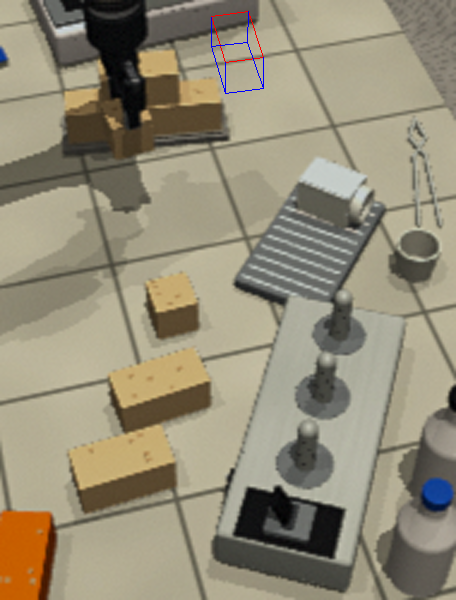

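Emit:
apply_moves([
  [[23,168,-25,0.4,1,13.6,160],[23,168,-25,0.4,1,13.6,160],[23,168,-25,0.4,1,13.6,160],[23,168,-17,0.4,1,13.6,160],[23,168,20,0.4,1,13.6,160],[23,168,30,0.4,1,13.6,160],[23,168,30,0.4,1,13.6,160]],
])

```text
time_s: 10.2
tool_pos: [0.4011, 0.3133, 0.1025]
tcp_rot: [-3.14, -0.002, 3.011]
ft_force: [0.2, 0.8, -0.2]
width: 0.643
```

```bash
python3 go.py "400 315 82 172.6 160"; python3 -c "
from h import *
snap('side','s3.png')"
```

```text
t 10.2 tcp [0.4011 0.3133 0.1025] rpy [-1.799e+02 -1.000e-01  1.725e+02] q [-0.881, 0.308, 0.23, 1.771, -0.079, 1.074, 0.817] w 0.643 F [ 0.2  0.8 -0.2]
[1.2, 1.6, 20.5, -0.1, -0.1, -0.1, 160] rows>=0.3
```

View pics/s3.png

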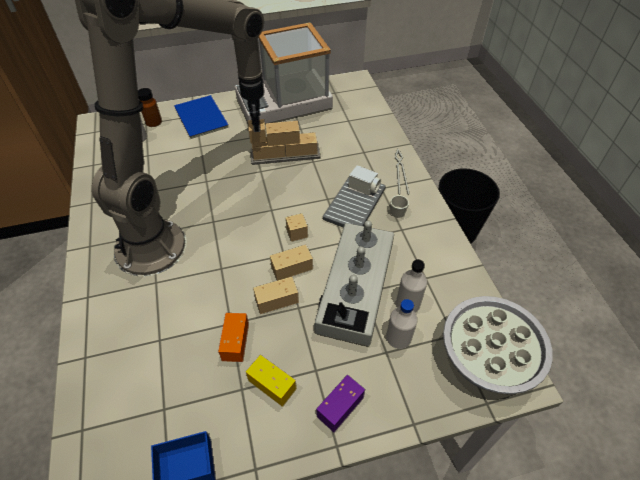

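Emit:
apply_moves([
  [[1,1.5,10,0,0,0,160],[1,1.5,17,0,0,0,160],[1,1.5,20.5,0,0,0,160],[1,1.5,20.5,0,0,0,160],[1,1.5,20.5,0,0,0,160],[1,1.5,20.5,0,0,0,20],[1,1.5,20.5,0,0,0,20],[1,1.5,20.5,0,0,0,20],[1,1.5,-40,0,0,0,20],[1,1.5,-80,0,0,0,20]],
])

```text
time_s: 11.5
tool_pos: [0.4017, 0.316, 0.1858]
tcp_rot: [3.139, 0.001, 3.011]
ft_force: [-0.1, 0.7, 0.4]
width: 0.92
```

```bash
python3 go.py "443.5 -63.6 170 183.3 20" "443.5 -63.6 90 183.3 20"
```

```text
t 11.5 tcp [0.4017 0.316  0.1858] rpy [1.799e+02 1.000e-01 1.725e+02] q [-0.894, 0.237, 0.239, 1.646, -0.059, 1.263, 0.796] w 0.92 F [-0.1  0.7  0.4]
[-90.8, -370.9, 15.1, 0.1, 0.1, -10.8, 20] rows>=6.1
[-90.7, -371.1, 95.1, 0.1, 0.1, -10.8, 20] rows>=6.3
```

Emit:
apply_moves([
  [[-91,-371,15,0,0,-11,20],[-91,-371,15,0,0,-11,20],[-91,-371,15,0,0,-11,20],[-91,-371,15,0,0,-11,20],[-91,-371,15,0,0,-11,20],[-91,-371,15,0,0,-11,20],[-91,-371,15,0,0,-11,20],[-91,-371,60,0,0,-11,20],[-91,-371,60,0,0,-11,20],[-91,-371,60,0,0,-11,20]],
])

```text
time_s: 12.75
tool_pos: [0.4444, -0.0629, 0.126]
tcp_rot: [3.14, 0.003, -3.079]
ft_force: [0.6, 0.7, 0.2]
width: 0.919
```

```bash
python3 check.py c wA:487,304,-7.4,112,124 h:400,315,-7.4,55,124  hB:443.7,-63.6,3.5,55,56
python3 go.py "443.5 -63.6 12 183.3 20"
```

```text
wA ('top',) [481.9 305.1  -7.5] [0.414]
wA ('side',) [403.8 318.1  -8.3] [0.081]
wA ('top', 'side') [404.6 317.5  -9.2] [0.696 0.091]
h ('top',) [401.4 316.   -7. ] [0.398]
h ('side',) [407.2 316.7  -7.1] [0.412]
h ('top', 'side') [405.  316.5  -5.6] [0.41  0.412]
hB ('top',) [439.9 -69.9   5. ] [3.318]
hB ('side',) [453.2 -60.8  -3. ] [2.258]
hB ('top', 'side') [443.5 -63.7   3.3] [3.37  2.312]
t 12.85 tcp [ 0.4452 -0.0631  0.1266] rpy [ 179.9    0.3 -176.4] q [-0.364, 0.17, 0.533, 1.902, -0.1, 1.091, 1.842] w 0.918 F [ 0.5 -0.6  0.3]
[2.2, -0.6, 114.6, 0.1, 0.3, 0.3, 20] rows>=1.8
```

View pics/ft_c.png

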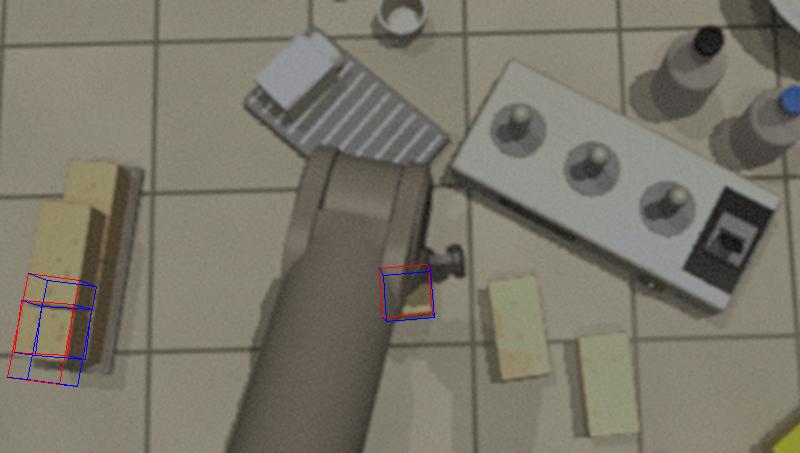

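View pics/fs_c.png

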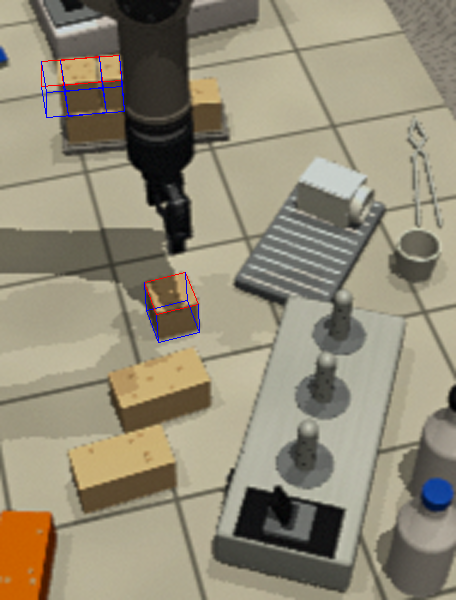

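Emit:
apply_moves([
  [[2,-0.5,60,0,0,0,20],[2,-0.5,108,0,0.3,0.3,20],[2,-0.5,114.5,0,0.3,0.3,20],[2,-0.5,114.5,0,0.3,0.3,20],[2,-0.5,114.5,0,0.3,0.3,160],[2,-0.5,114.5,0,0.3,0.3,160],[2,-0.5,114.5,0,0.3,0.3,160],[2,-0.5,114.5,0,0.3,0.3,160],[2,-0.5,60,0,0.3,0.3,160],[2,-0.5,-35,0,0.3,0.3,160]],
])

```text
time_s: 14.1
tool_pos: [0.4426, -0.0637, 0.131]
tcp_rot: [3.14, -0.001, -3.085]
ft_force: [2.1, 0.5, -1.2]
width: 0.64
```

```bash
cat > course.py <<'E'
from fit2 import *; import sys
tag=sys.argv[1]; I={n:snap(n,f'{n}_{tag}.png') for n in('top','side')}; M={n:quadmask(I[n],n) for n in I}
L,s,z=[float(t)/1000 for t in sys.argv[2:5]]
for sel in(('top',),('side',)):
    r=fitquad({k:M[k] for k in sel},.487+.9917*s,.3036-.1288*s,-.129,L,.056,z); p=r[0]; d=p[:2]-[.487,.3036]
    print(sel,'course x,y mm',((d@[.9917,-.1288])*1000).round(1),((d@[.1288,.9917])*1000).round(1),'yaw',np.degrees(p[2]).round(1),r[1])
    n=sel[0]; draw(I[n],n,[(*p,L,.056,z-.056,z)],f'f{n[0]}_{tag}.png',(95,130,275,265) if n=='top' else (225,100,345,190))
E
python3 course.py d 170 -29.5 124
python3 go.py "535 270 165 172.6 160" "573.8 292.3 165 172.6 160" "573.8 292.3 100 172.6 160"
```

```text
('top',) course x,y mm -31.3 1.0 yaw -7.4 [0.218]
('side',) course x,y mm -36.9 3.6 yaw -6.6 [0.99]
t 14.2 tcp [ 0.4499 -0.065   0.137 ] rpy [ 179.9    1.  -176.7] q [-0.38, 0.159, 0.554, 1.887, -0.099, 1.104, 1.839] w 0.638 F [ 0.3 -0.5 -0.8]
[-104.6, 329.6, -25.9, 0.2, 1.0, 10.7, 160] rows>=5.5
[-144.6, 349.7, -25.2, 0.2, 1.0, 10.7, 160] rows>=6.1
[-143.5, 349.6, 39.8, 0.2, 1.0, 10.7, 160] rows>=6.1
```

View pics/ft_d.png

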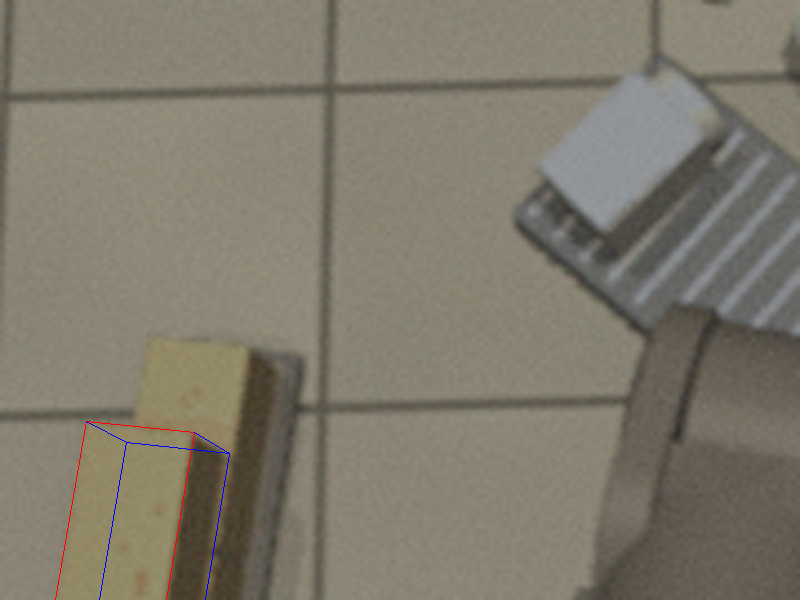

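View pics/fs_d.png

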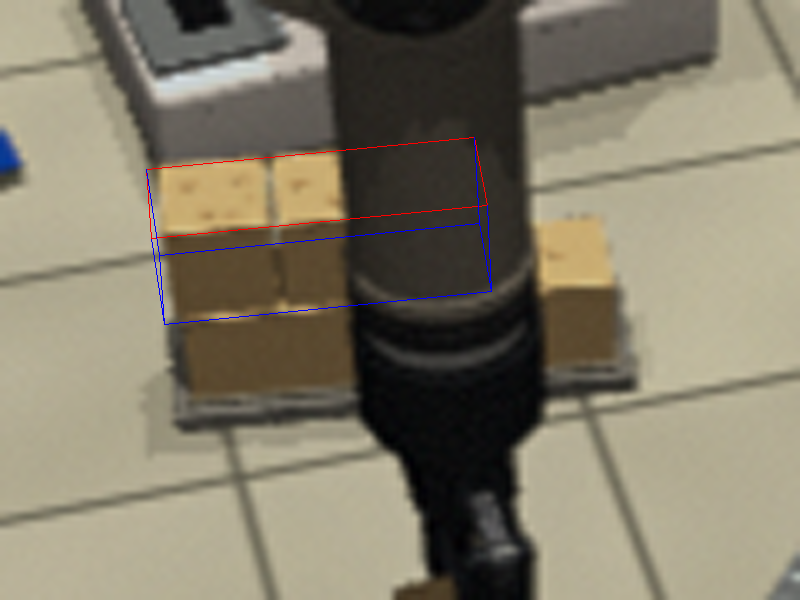

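Emit:
apply_moves([
  [[-105,330,-40,0,1,10.7,160],[-105,330,-40,0,1,10.7,160],[-144.5,349.5,-40,0,1,10.7,160],[-144.5,349.5,-40,0,1,10.7,160],[-144.5,349.5,-40,0,1,10.7,160],[-144.5,349.5,-40,0,1,10.7,160],[-144.5,349.5,-25,0,1,10.7,160],[-144.5,349.5,20,0,1,10.7,160],[-144,349.5,30,0,1,10.7,160],[-144,349.5,30,0,1,10.7,160]],
])

```text
time_s: 15.45
tool_pos: [0.5737, 0.291, 0.1096]
tcp_rot: [3.14, -0.002, 3.011]
ft_force: [-0.7, -0.1, -0.9]
width: 0.637
```

```bash
python3 go.py "573.8 292.3 82 172.6 160"; python3 -c "
from h import *
im=snap('side','s4.png')[90:210,210:370];cv2.imwrite('pics/s4c.png',cv2.resize(im[:,:,::-1],None,fx=5,fy=5,interpolation=2))"
```

```text
t 15.45 tcp [0.5737 0.291  0.1096] rpy [ 1.799e+02 -1.000e-01  1.725e+02] q [-0.734, 0.577, 0.381, 1.374, -0.219, 1.233, 1.104] w 0.637 F [-0.7 -0.1 -0.9]
[0.1, 1.3, 27.6, 0.1, -0.1, -0.1, 160] rows>=0.4
```

View pics/s4c.png

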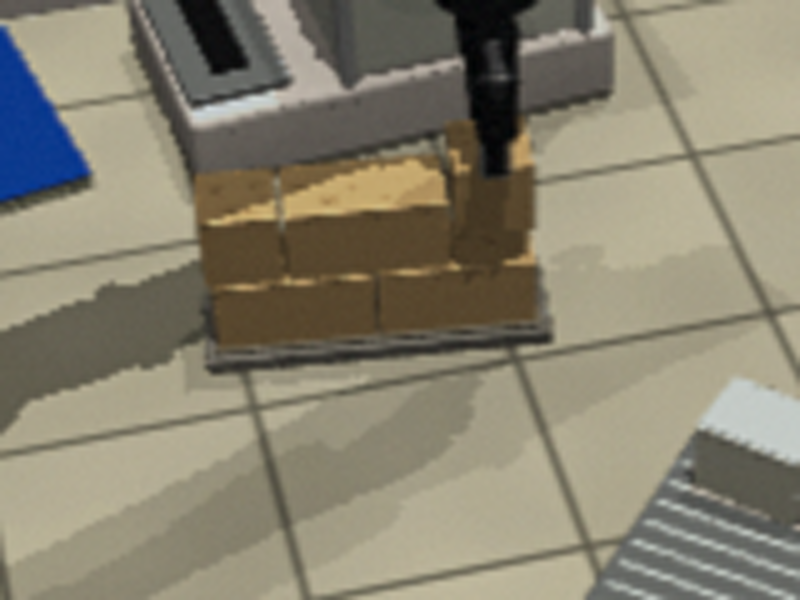

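Emit:
apply_moves([
  [[-1,1.3,15,0,0,0,160],[-1,1.3,24,0,0,0,160],[-1,1.3,27.5,0,0,0,160],[-1,1.3,27.5,0,0,0,160],[-1,1.3,27.5,0,0,0,160],[-1,1.3,27.5,0,0,0,20],[-1,1.3,27.5,0,0,0,20],[-1,1.3,27.5,0,0,0,20],[-1,1.3,-20,0,0,0,20],[-1,1.3,-80,0,0,0,20]],
])

```text
time_s: 16.75
tool_pos: [0.5746, 0.292, 0.1905]
tcp_rot: [3.141, -0.003, 3.011]
ft_force: [0.9, 0.7, 0.8]
width: 0.927
```

```bash
python3 go.py "399.3 -189.3 180 186.6 20" "399.3 -189.3 90 186.6 20"
```

```text
t 16.75 tcp [0.5746 0.292  0.1905] rpy [180.   -0.2 172.5] q [-0.734, 0.533, 0.396, 1.242, -0.202, 1.407, 1.085] w 0.927 F [0.9 0.7 0.8]
[111.0, -500.1, 10.4, 0.1, -0.2, -14.1, 20] rows>=8.2
[110.7, -500.2, 100.4, 0.1, -0.2, -14.1, 20] rows>=8.4
```

Emit:
apply_moves([
  [[111,-500,10,0,0,-14,20],[111,-500,10,0,0,-14,20],[111,-500,10,0,0,-14,20],[111,-500,10,0,0,-14,20],[111,-500,10,0,0,-14,20],[111,-500,10,0,0,-14,20],[111,-500,10,0,0,-14,20],[111,-500,10,0,0,-14,20],[111,-500,60,0,0,-14,20],[111,-500,60,0,0,-14,20]],
])

```text
time_s: 18.0
tool_pos: [0.3953, -0.1892, 0.1281]
tcp_rot: [3.137, -0.009, -3.033]
ft_force: [-0.5, 0.8, 0.0]
width: 0.92
```

```bash
python3 course.py e 228 0 124; python3 go.py "399.3 -189.3 12 186.6 20"
```

```text
('top',) course x,y mm -0.9 1.1 yaw -7.5 [0.05]
('side',) course x,y mm 7.5 18.6 yaw -18.2 [3.791]
t 18.1 tcp [ 0.3998 -0.1886  0.1311] rpy [ 1.799e+02 -1.000e-01 -1.735e+02] q [-0.166, 0.161, 0.643, 1.91, -0.108, 1.107, 2.204] w 0.921 F [ 1.1  0.7 -0.3]
[0.4, -0.8, 119.1, 0.1, -0.1, -0.1, 20] rows>=1.9
```

View pics/fs_e.png

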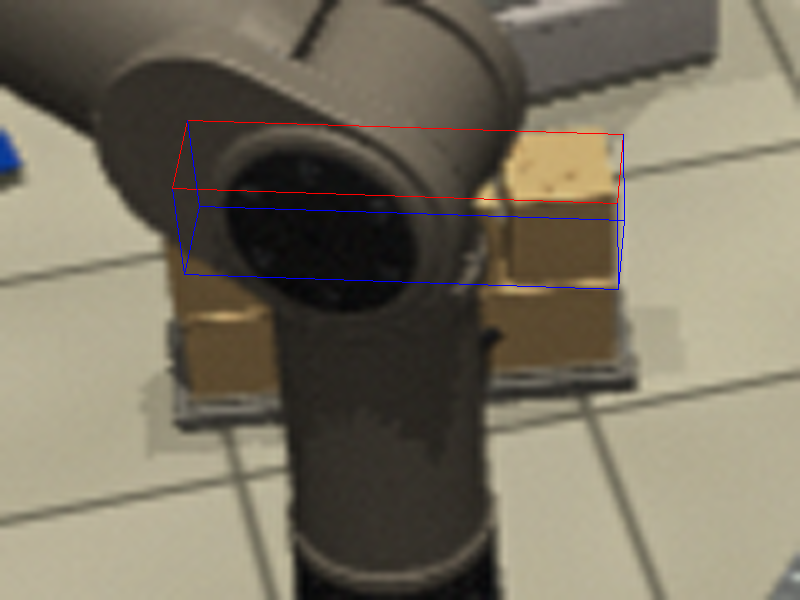

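View pics/top_e.png

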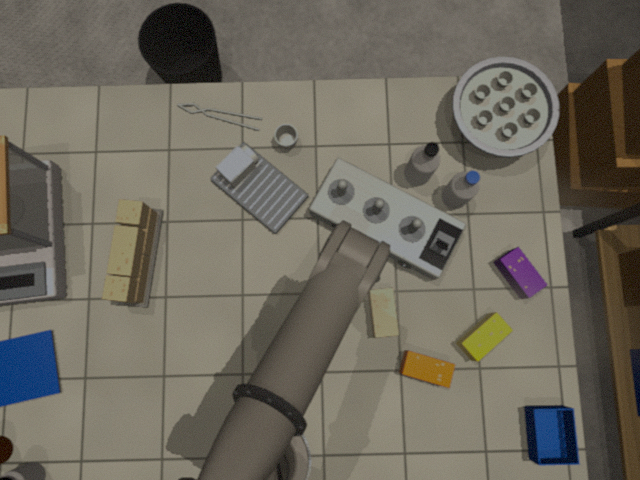

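Emit:
apply_moves([
  [[0.5,-0.8,60,0,0,0,20],[0.5,-0.8,112,0,0,0,20],[0.5,-0.8,119,0,0,0,20],[0.5,-0.8,119,0,0,0,20],[0.5,-0.8,119,0,0,0,160],[0.5,-0.8,119,0,0,0,160],[0.5,-0.8,119,0,0,0,160],[0.5,-0.8,119,0,0,0,160],[0.5,-0.8,60,0,0,0,160],[0.5,-0.8,-60,0,0,0,160]],
])

```text
time_s: 19.35
tool_pos: [0.3989, -0.1892, 0.1355]
tcp_rot: [3.14, -0.002, -3.028]
ft_force: [2.5, -0.2, -2.1]
width: 0.633
```

```bash
python3 go.py "500 240 215 172.6 160" "545 296 215 172.6 160"; python3 -c "
from h import *
im=snap('side','s5.png')"
```

```text
t 19.35 tcp [ 0.3989 -0.1892  0.1355] rpy [ 1.799e+02 -1.000e-01 -1.735e+02] q [-0.188, 0.157, 0.668, 1.905, -0.108, 1.119, 2.206] w 0.633 F [ 2.5 -0.2 -2.1]
[-149.0, 415.1, -79.1, 0.1, -0.1, 13.9, 160] rows>=7.2
[-200.0, 465.6, -79.1, 0.1, -0.1, 13.9, 160] rows>=8.2
```

View pics/s5.png

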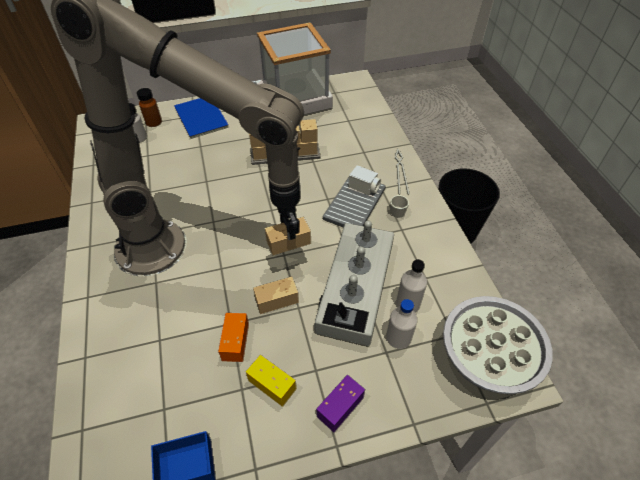

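Emit:
apply_moves([
  [[-149,415,-75,0,0,13.9,160],[-149,415,-75,0,0,13.9,160],[-149,415,-75,0,0,13.9,160],[-149,415,-75,0,0,13.9,160],[-149,415,-75,0,0,13.9,160],[-149,415,-75,0,0,13.9,160],[-200,465.5,-70,0,0,13.9,160],[-200,465.5,-70,0,0,13.9,160],[-200,465.5,-40,0,0,13.9,160],[-200,465.5,-30,0,0,13.9,160]],
])

```text
time_s: 20.65
tool_pos: [0.5492, 0.2956, 0.1723]
tcp_rot: [-3.14, 0.011, 3.017]
ft_force: [-1.1, -0.6, -3.2]
width: 0.637
```

```bash
python3 go.py "545 296.1 138 172.6 160"
```

```text
t 20.65 tcp [0.5492 0.2956 0.1723] rpy [-179.9    0.6  172.8] q [-0.76, 0.484, 0.36, 1.355, -0.162, 1.325, 1.045] w 0.637 F [-1.1 -0.6 -3.2]
[4.6, 0.0, 34.3, -0.1, 0.6, 0.2, 160] rows>=0.6
```

Emit:
apply_moves([
  [[4.6,0,18,0,0.6,0.2,160],[4.6,0,24,0,0.6,0.2,160],[4.6,0,30,0,0.6,0.2,160],[4.6,0,33,0,0.6,0.2,160],[4.6,0,34,0,0.6,0.2,160],[4.6,0,34,0,0.6,0.2,160]],
])

```text
time_s: 21.4
tool_pos: [0.5453, 0.2959, 0.139]
tcp_rot: [-3.14, 0.001, 3.013]
ft_force: [-0.9, -0.9, -0.3]
width: 0.638
```

```bash
python3 go.py "545 296.1 138 172.6 160"
```

```text
t 21.4 tcp [0.5453 0.2959 0.139 ] rpy [-1.799e+02  1.000e-01  1.726e+02] q [-0.759, 0.504, 0.353, 1.408, -0.175, 1.261, 1.05] w 0.638 F [-0.9 -0.9 -0.3]
[0.3, 0.1, 1.0, -0.1, 0.1, 0.0, 160] rows>=0.0
```

Emit:
apply_moves([
  [[0,0,1.5,0,0,0,160],[0,0,1.5,0,0,0,160],[0,0,1.5,0,0,0,20],[0,0,1.5,0,0,0,20],[0,0,1.5,0,0,0,20],[0,0,-40,0,0,0,20],[0,0,-80,0,0,0,20],[0,0,-80,0,0,0,20]],
])

```text
time_s: 22.4
tool_pos: [0.5479, 0.297, 0.2233]
tcp_rot: [3.138, 0.008, 3.013]
ft_force: [-0.1, -0.4, -0.2]
width: 0.92
```

```bash
python3 go.py "333.5 -286.8 180 184 20" "333.5 -286.8 90 184 20"
```

```text
t 22.4 tcp [0.5479 0.297  0.2233] rpy [179.8   0.5 172.6] q [-0.759, 0.46, 0.366, 1.266, -0.16, 1.435, 1.035] w 0.92 F [-0.1 -0.4 -0.2]
[138.1, -606.7, 39.7, 0.2, 0.5, -11.4, 20] rows>=10.0
[138.8, -607.0, 129.7, 0.2, 0.5, -11.4, 20] rows>=10.2
```

Emit:
apply_moves([
  [[138,-607,40,0,0,-11.5,20],[138,-607,40,0,0,-11.5,20],[138,-607,40,0,0,-11.5,20],[138,-607,40,0,0,-11.5,20],[138,-607,40,0,0,-11.5,20],[138,-607,40,0,0,-11.5,20],[138,-607,40,0,0,-11.5,20],[138,-607,70,0,0,-11.5,20],[138,-607,90,0,0,-11.5,20],[138,-607,90,0,0,-11.5,20]],
])

```text
time_s: 23.65
tool_pos: [0.3352, -0.2823, 0.1311]
tcp_rot: [3.139, 0.01, -3.069]
ft_force: [1.9, -0.2, -0.1]
width: 0.919
```

```bash
python3 check.py f w3:545,296,-7.4,112,180; python3 go.py "333.5 -286.8 12 184 20"
```

```text
w3 ('top',) [542.3 296.7  -7.4] [0.036]
w3 ('side',) [543.3 299.3  -6.4] [0.094]
w3 ('top', 'side') [542.2 297.6  -7.2] [0.049 0.114]
t 23.75 tcp [ 0.3298 -0.2868  0.1299] rpy [-1.800e+02  1.000e-01 -1.766e+02] q [-0.048, 0.163, 0.821, 1.931, -0.136, 1.101, 2.457] w 0.922 F [-0.1  0.8 -0.1]
[-3.4, -0.2, 117.9, -0.0, 0.1, -0.6, 20] rows>=1.9
```

View pics/fs_f.png

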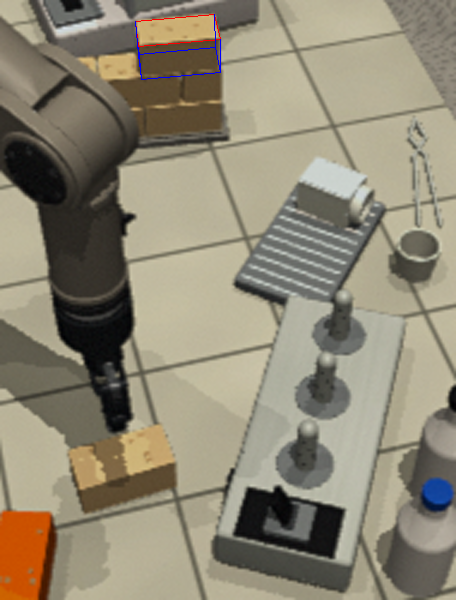

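View pics/ft_f.png

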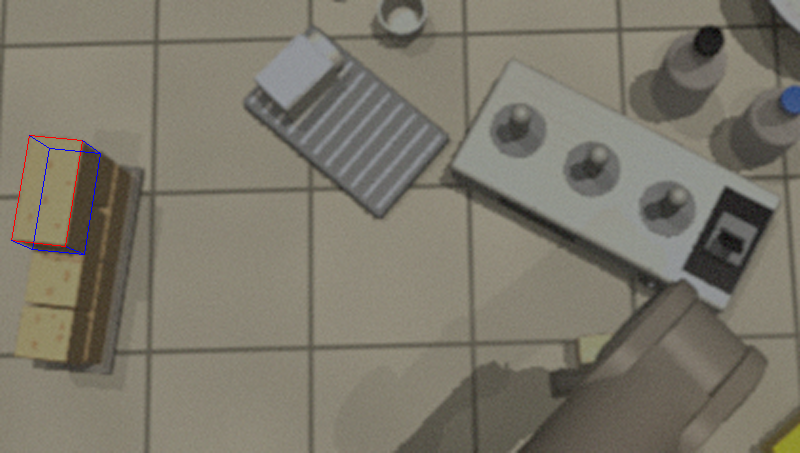

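Emit:
apply_moves([
  [[-3.5,0,60,0,0,-0.5,20],[-3.5,0,111,0,0,-0.5,20],[-3.5,0,118,0,0,-0.5,20],[-3.5,0,118,0,0,-0.5,20],[-3.5,0,118,0,0,-0.5,160],[-3.5,0,118,0,0,-0.5,160],[-3.5,0,118,0,0,-0.5,160],[-3.5,0,118,0,0,-0.5,160],[-3.5,0,60,0,0,-0.5,160],[-3.5,0,-60,0,0,-0.5,160]],
])

```text
time_s: 25.0
tool_pos: [0.3325, -0.2858, 0.1336]
tcp_rot: [3.14, 0.001, -3.075]
ft_force: [2.6, 0.5, -2.2]
width: 0.638
```

```bash
python3 go.py "427.5 311.3 180 172.6 160"
```

```text
t 25.0 tcp [ 0.3325 -0.2858  0.1336] rpy [ 1.799e+02  1.000e-01 -1.762e+02] q [-0.077, 0.167, 0.849, 1.921, -0.142, 1.113, 2.466] w 0.638 F [ 2.6  0.5 -2.2]
[-134.8, 589.4, -45.6, 0.1, 0.1, 11.2, 160] rows>=9.7
```

Emit:
apply_moves([
  [[-135,589.5,-75,0,0,11.2,160],[-135,589.5,-75,0,0,11.2,160],[-135,589.5,-75,0,0,11.2,160],[-135,589.5,-75,0,0,11.2,160],[-135,589.5,-75,0,0,11.2,160],[-135,589.5,-75,0,0,11.2,160],[-135,589.5,-75,0,0,11.2,160],[-135,589.5,-75,0,0,11.2,160],[-135,589.5,-75,0,0,11.2,160],[-135,589.5,-75,0,0,11.2,160]],
])

```text
time_s: 26.25
tool_pos: [0.4266, 0.3073, 0.2094]
tcp_rot: [3.14, 0.001, 3.013]
ft_force: [0.8, -0.6, -1.7]
width: 0.637
```

```bash
python3 go.py "427.5 311.3 138 172.6 160"
```

```text
t 26.25 tcp [0.4266 0.3073 0.2094] rpy [1.799e+02 1.000e-01 1.726e+02] q [-0.876, 0.255, 0.276, 1.567, -0.071, 1.327, 0.851] w 0.637 F [ 0.8 -0.6 -1.7]
[-0.2, 3.9, 71.5, 0.1, 0.1, 0.0, 160] rows>=1.1
```

Emit:
apply_moves([
  [[0,4,40,0,0,0,160],[0,4,55,0,0,0,160],[0,4,65,0,0,0,160],[0,4,69,0,0,0,160],[0,4,71.5,0,0,0,160],[0,4,71.5,0,0,0,160]],
])

```text
time_s: 27.0
tool_pos: [0.4277, 0.3113, 0.1386]
tcp_rot: [3.139, 0.002, 3.012]
ft_force: [-0.3, 1.4, -1.9]
width: 0.638
```

```bash
python3 go.py "427.5 311.3 138 172.6 160"
```

```text
t 27.0 tcp [0.4277 0.3113 0.1386] rpy [1.798e+02 1.000e-01 1.726e+02] q [-0.871, 0.309, 0.267, 1.676, -0.088, 1.165, 0.86] w 0.638 F [-0.3  1.4 -1.9]
[0.2, -0.1, 0.6, 0.2, 0.1, -0.0, 160] rows>=0.0
```

Emit:
apply_moves([
  [[0,0,1,0,0,0,160],[0,0,2,0,0,0,160],[0,0,2,0,0,0,160]],
])

```text
time_s: 27.38
tool_pos: [0.428, 0.3116, 0.1381]
tcp_rot: [3.138, 0.003, 3.012]
ft_force: [-3.2, -1.9, 6.0]
width: 0.642
```

Contact felt (Fz +6). Release.

Emit:
apply_moves([
  [[0,0,0,0,0,0,20],[0,0,0,0,0,0,20],[0,0,0,0,0,0,20],[0,0,-40,0,0,0,20],[0,0,-90,0,0,0,20],[0,0,-90,0,0,0,20]],
])

```text
time_s: 28.12
tool_pos: [0.4305, 0.3131, 0.2326]
tcp_rot: [3.131, 0.01, 3.012]
ft_force: [-0.0, 0.6, -0.4]
width: 0.922
```

```bash
python3 go.py "440 60 250 180 20"
```

```text
t 28.12 tcp [0.4305 0.3131 0.2326] rpy [179.4   0.6 172.6] q [-0.879, 0.247, 0.277, 1.52, -0.07, 1.369, 0.844] w 0.922 F [-0.   0.6 -0.4]
[-42.3, -249.5, -19.7, 0.6, 0.6, -7.4, 20] rows>=4.1
```

Emit:
apply_moves([
  [[-42,-300,-20,0,0,-7,20],[-42,-300,-20,0,0,-7,20],[-42,-300,-20,0,0,-7,20],[-42,-300,-20,0,0,-7,20],[-42,-300,-20,0,0,-7,20],[-42,-300,-20,0,0,-7,20]],
])

```text
time_s: 28.88
tool_pos: [0.4329, 0.0044, 0.2495]
tcp_rot: [3.133, 0.012, 3.124]
ft_force: [0.6, 0.8, -0.6]
width: 0.92
```

```bash
python3 check.py g w3:543,297,-7.4,112,180 w4:427,311,-7.4,112,180; python3 go.py
python3 - <<'E'
from h import *
for n,c in (('top',(200,135,330,240)),('side',(310,150,420,240))):
    x0,y0,x1,y1=c; im=cv2.imread(f'pics/{n}_g.png')[y0:y1,x0:x1]; cv2.imwrite(f'pics/b{n}.png',cv2.resize(im,None,fx=5,fy=5,interpolation=2))
E
```

```text
w3 ('top',) [542.2 296.5  -7.5] [0.212]
w3 ('side',) [553.8 297.8  -6.5] [0.562]
w3 ('top', 'side') [542.5 297.4  -5.7] [0.227 0.575]
w4 ('top',) [424.7 311.6  -6.9] [0.234]
w4 ('side',) [422.  315.4  -5.9] [0.91]
w4 ('top', 'side') [424.7 312.2  -7.9] [0.242 0.92 ]
t 28.98 tcp [0.4328 0.01   0.249 ] rpy [179.4   0.6 179.5] q [-0.532, 0.025, 0.494, 1.731, -0.022, 1.378, 1.528] w 0.922 F [-0.9  0.6 -0.3]
```

View pics/btop.png

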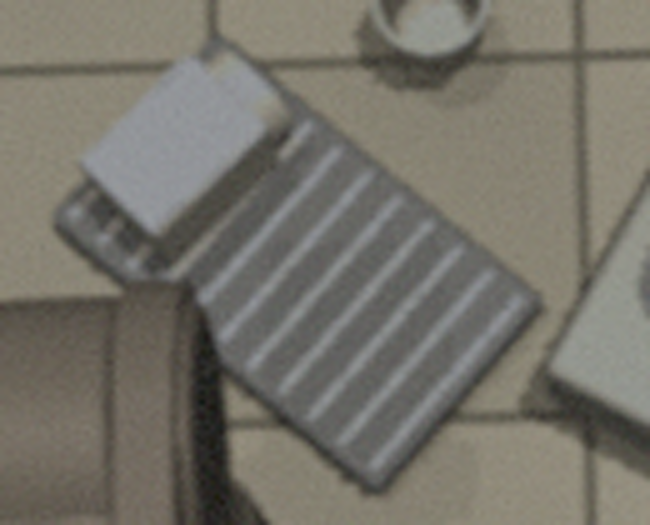

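View pics/bside.png

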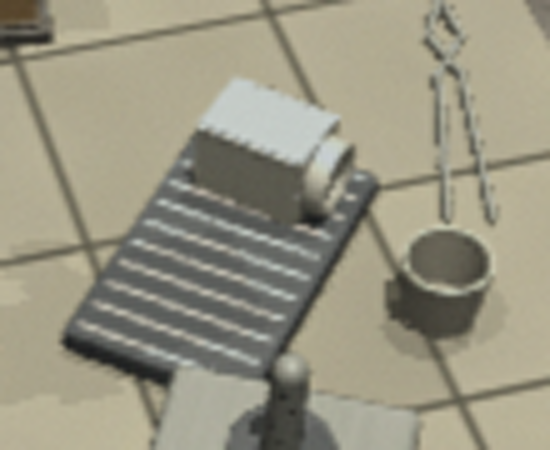

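View pics/side_g.png

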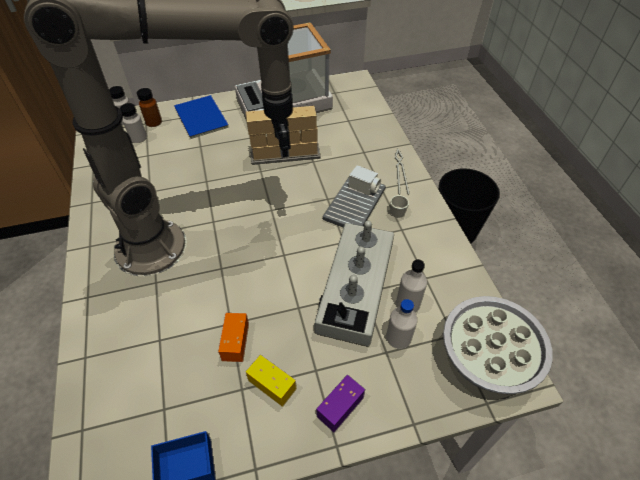

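Run:
```python
from fit2 import *
for n,off,pts in(('top',(200,135),[(82,163),(158,235),(283,127),(200,57)]),('side',(310,150),[(200,130),(297,165),(340,120),(240,78)])):
    P=np.array([ray(n,off[0]+u/5-.5,off[1]+v/5-.5,.076)[:2] for u,v in pts]); print(n,P.round(4).tolist(),'c',P.mean(0).round(4)); 
    e=[np.linalg.norm(P[i]-P[(i+1)%4]).round(4) for i in range(4)]; d=(P[2]-P[1]+P[3]-P[0]); print(e,'axis deg',np.degrees(np.arctan2(d[1],d[0])).round(1), 'board/other', end=' ');d=(P[1]-P[0]+P[2]-P[3]); print(np.degrees(np.arctan2(d[1],d[0])).round(1))
im=cv2.imread('pics/top_g.png')[:,:,::-1]; si=cv2.imread('pics/side_g.png')[:,:,::-1]
for p in((240,165),(235,160),(228,178),(254,158),(246,151)): print('top',p,im[p[1],p[0]])
for p in((365,175),(375,172),(360,188)): print('side',p,si[p[1],p[0]])
m=((im.min(2)>125)&(im[...,2]>=im[...,0]-2)).astype(np.uint8); ms=((si.min(2)>160)&(si[...,2].astype(int)>=si[...,0].astype(int)-6)).astype(np.uint8)
for M in({'top':m},{'side':ms},{'top':m,'side':ms}):
    r=fitquad(M,.69,.055,np.radians(-40),.076,.056,.076); print(M.keys(),(r[0]*[1000,1000,57.3]).round(1),r[1])
bx=[(*r[0],.076,.056,.02,.076)]
draw(im,'top',bx,'bft.png',(200,135,330,240)); draw(si,'side',bx,'bfs.png',(310,150,420,240))
```

```text
top [[0.6888, 0.1027], [0.6518, 0.0659], [0.7042, 0.0055], [0.7407, 0.0457]] c [0.6964 0.055 ]
[np.float64(0.0521), np.float64(0.0799), np.float64(0.0543), np.float64(0.0772)] axis deg -48.4 board/other -133.7
side [[0.6536, 0.0655], [0.7039, 0.0185], [0.7441, 0.0505], [0.6937, 0.1057]] c [0.6988 0.0601]
[np.float64(0.0688), np.float64(0.0514), np.float64(0.0747), np.float64(0.0568)] axis deg 42.0 board/other -45.4
top (240, 165) [147 151 153]
top (235, 160) [147 150 151]
top (228, 178) [140 145 147]
top (254, 158) [128 124 114]
top (246, 151) [149 151 154]
side (365, 175) [197 202 198]
side (375, 172) [190 192 178]
side (360, 188) [89 88 75]
dict_keys(['top']) [697.4  58.7 -44.6] [0.146]
dict_keys(['side']) [699.1  61.7 -44.4] [0.19]
dict_keys(['top', 'side']) [698.3  60.  -45.6] [0.156 0.208]
```

View pics/bft.png

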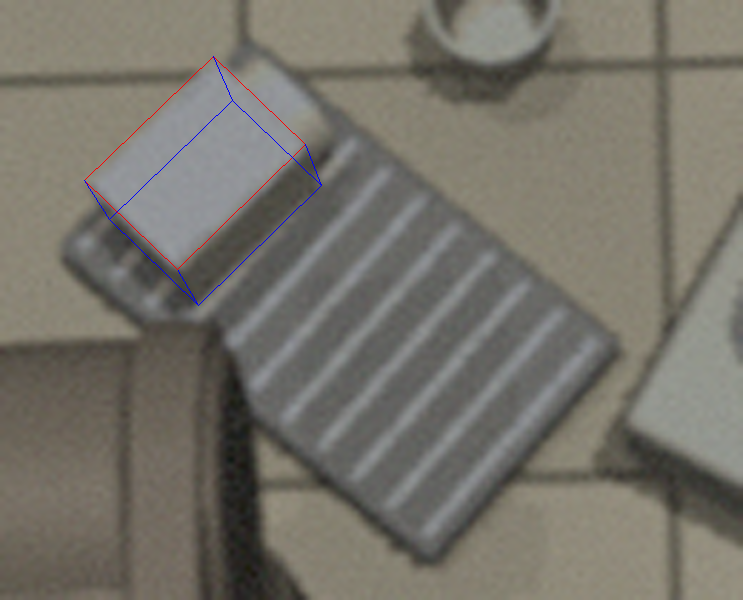

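View pics/bfs.png

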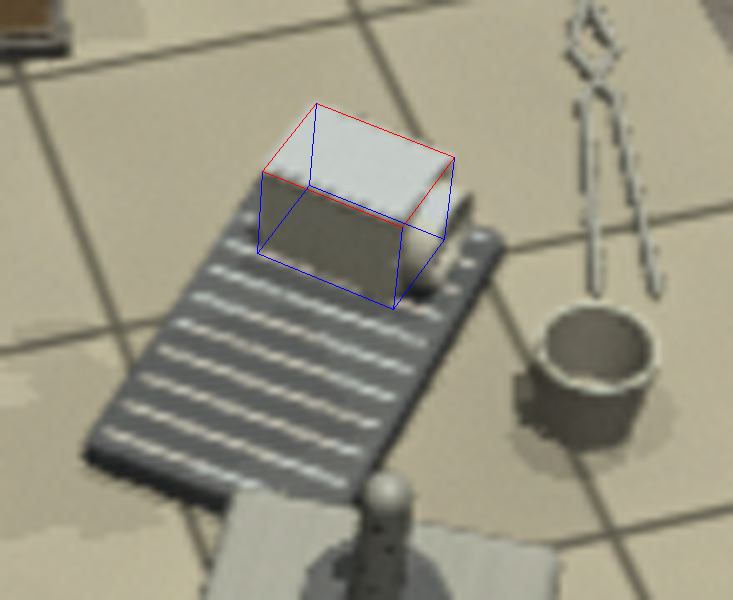

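```bash
cat > fk.py <<'E'
import numpy as np, json, itertools
from scipy.spatial.transform import Rotation as Ro
from scipy.optimize import least_squares
def chain(q,s,off7,L,base=0):
    Z=lambda a:Ro.from_euler('z',a).as_matrix(); Y=lambda a:Ro.from_euler('y',a).as_matrix()
    d1,d3,d5,d7,a3,a4,a6,a1=L
    R=Z(base+s[0]*q[0]); p=R@[a1,0,d1]
    R=R@Y(q[1]); R=R@Z(s[1]*q[2]); p=p+R@[a3,0,d3]
    R=R@Y(q[3]); p=p+R@[a4,0,0]; R=R@Z(s[2]*q[4]); p=p+R@[0,0,d5]
    R=R@Y(q[5]); p=p+R@[a6,0,0]; R=R@Z(s[3]*q[6]+off7); p=p+R@[0,0,d7]
    return p,R
if __name__=='__main__':
    D=[json.loads(l) for l in open('log.jsonl')]
    res=[]
    for s in itertools.product((1,-1),repeat=4):
        for base in(0,):
            def f(v):
                e=[]
                for q,p,r in D:
                    pp,R=chain(q,s,v[0],v[1:9],v[9]); e+=list((pp-p)*10); e+=list((Ro.from_matrix(R).inv()*Ro.from_euler('xyz',r)).as_rotvec())
                return e
            for o in(0,1.57,3.14,-1.57):
                r=least_squares(f,[o,.3,.35,.35,.25,0,0,0,0,0],max_nfev=200); res.append((r.cost,s,r.x.round(4).tolist()))
    res.sort(key=lambda t:t[0])
    for r in res[:4]: print(r)
    print(len(D))
E
python3 fk.py
```

```text
(np.float64(0.006937133422048194), (-1, -1, -1, -1), [1.5429, 0.2362, 0.4687, 0.4159, 0.3893, 0.001, -0.0094, -0.007, -0.0037, -0.0279])
(np.float64(0.006937133422049616), (-1, -1, -1, -1), [1.5429, 0.2362, 0.4687, 0.4159, 0.3893, 0.001, -0.0094, -0.007, -0.0037, -0.0279])
(np.float64(0.006937133422049679), (-1, -1, -1, -1), [1.5429, 0.2362, 0.4687, 0.4159, 0.3893, 0.001, -0.0094, -0.007, -0.0037, -0.0279])
(np.float64(0.006937133422050957), (-1, -1, -1, -1), [1.5429, 0.2362, 0.4687, 0.4159, 0.3893, 0.001, -0.0094, -0.007, -0.0037, -0.0279])
26
```

```bash
cat > fk2.py <<'E'
import numpy as np, json
from scipy.spatial.transform import Rotation as Ro
from scipy.optimize import least_squares
Z=lambda a:Ro.from_euler('z',a).as_matrix(); Y=lambda a:Ro.from_euler('y',a).as_matrix()
def chain(q,v):
    off7,d1,d3,d5,d7,b1,b3,b5,b7=v[:9]
    R=Z(-q[0]); p=R@[0,b1,d1]
    R=R@Y(q[1])@Z(-q[2]); p=p+R@[0,b3,d3]
    R=R@Y(q[3])@Z(-q[4]); p=p+R@[0,b5,d5]
    R=R@Y(q[5])@Z(-q[6]+off7); p=p+R@[0,b7,d7]
    return p,R
def fit(v0=[1.5429,.28,.42,.4,.35,0,0,0,0]):
    D=[json.loads(l) for l in open('log.jsonl')]
    def f(v):
        e=[]
        for q,p,r in D:
            pp,R=chain(q,v); e+=list((pp-p)*1000); e+=list((Ro.from_matrix(R).inv()*Ro.from_euler('xyz',r)).as_rotvec()*200)
        return e
    return least_squares(f,v0),len(D)
if __name__=='__main__':
    r,n=fit(); print(r.x.round(4).tolist()); F=np.array(r.fun).reshape(n,6); print(np.abs(F).mean(0).round(2),np.abs(F).max(0).round(2)); np.save('fk.npy',r.x)
    J=r.jac; print(np.sqrt(np.diag(np.linalg.pinv(J.T@J))).round(4))
E
python3 fk2.py
```

```text
[1.5708, 0.2493, 0.4736, 0.4179, 0.3982, -0.015, -0.0017, -0.0004, -0.0]
[0. 0. 0. 0. 0. 0.] [0. 0. 0. 0. 0. 0.]
[0.001  0.0291 0.0016 0.0008 0.0296 0.0015 0.0039 0.0038 0.0007]
```

Emit:
apply_moves([
  [[0,0,-50,0,-10,0,20],[0,0,-50,0,-20,0,20],[0,0,-50,0,-20,0,20],[0,0,-50,0,-20,0,20]],
])

```text
time_s: 29.48
tool_pos: [0.4329, 0.0101, 0.2999]
tcp_rot: [3.13, 0.36, 3.13]
ft_force: [0.4, 0.3, 0.3]
width: 0.919
```

```bash
python3 go.py; python3 fk2.py
```

```text
t 29.48 tcp [0.4329 0.0101 0.2999] rpy [179.3  20.6 179.3] q [-0.471, -0.295, 0.283, 1.927, 0.152, 1.145, 1.339] w 0.919 F [0.4 0.3 0.3]
[1.5708, 0.2493, 0.4736, 0.4179, 0.3982, -0.015, -0.0017, -0.0004, 0.0]
[0. 0. 0. 0. 0. 0.] [0. 0. 0. 0. 0. 0.]
[0.001  0.003  0.0014 0.0008 0.0036 0.0015 0.0029 0.0028 0.0007]
```

```bash
cat > ik.py <<'E'
from fk2 import *
V=np.load('fk.npy')
lo=np.array([-2.7,-.3,-1.27,.12,-1.44,.2,-3.05]); hi=np.array([2.7,1.91,1.3,2.57,4.58,2.03,3.05])
def ik(p,R,q0,w=0.0,nf=60):
    def f(q):
        pp,RR=chain(q,V); e=np.r_[(pp-p)*20,Ro.from_matrix(RR.T@R).as_rotvec()*5]
        return np.r_[e,w*(q-q0)]
    r=least_squares(f,np.clip(q0,lo+1e-3,hi-1e-3),bounds=(lo,hi),max_nfev=nf)
    pp,RR=chain(r.x,V); return r.x,np.linalg.norm(pp-p),np.linalg.norm(Ro.from_matrix(RR.T@R).as_rotvec())
def axes(z,x):
    z=z/np.linalg.norm(z); x=x-z*(x@z); x/=np.linalg.norm(x); return np.c_[x,np.cross(z,x),z]
E
python3 - <<'E'
from ik import *
rng=np.random.default_rng(0)
dn=np.array([0,0,-1.]); b=lambda d:np.array([np.cos(np.radians(d)),np.sin(np.radians(d)),0])
bc=np.array([.6985,.0605,.048]); m=b(-45); pegs={1:(.6245,-.1966),2:(.578,-.280),3:(.530,-.3616)}
def sols(p,R,n=25):
    out=[]
    for _ in range(n):
        q,e,a=ik(p,R,lo+(hi-lo)*rng.random(7),nf=80)
        if e<2e-3 and a<.02: out.append(q)
    return out
def best(S):
    if not S: return None
    k=max(S,key=lambda q:min((np.minimum(q-lo,hi-q))/(hi-lo))); return k.round(2).tolist(),round(min(np.minimum(k-lo,hi-k)),2)
for t in(0,15,30,45):
    t_=np.radians(t); c,s=np.cos(t_),np.sin(t_)
    di=c*dn+s*m
    for sg in(1,-1):
        R=axes(di,sg*(c*m-s*dn)); S=sols(bc+.017*di,R); print('grasp t',t,'x=mouth' if sg>0 else 'x=-mouth',len(S),best(S),flush=True)
    for pg in(1,):
      for hb in(-60,-30,-15,0,30):
        h=b(hb); df=c*h+s*dn; pb=np.r_[pegs[pg],.124]
        for sg in(1,-1):
            # mouth dir down; tool x = sg*(component) 
            R=axes(df,sg*dn*1.0 if t<80 else 0); 
            S=sols(pb+.017*df,R,12); S2=sols(pb+[0,0,.09]+.017*df,R,12); print('  final t',t,'peg',pg,'h',hb,sg,len(S),best(S),'| up',len(S2),best(S2),flush=True)
E
```

```text
grasp t 0 x=mouth 11 ([-0.52, 0.85, 0.77, 1.27, -0.59, 1.25, -2.1], np.float64(0.53))
grasp t 0 x=-mouth 16 ([0.16, 0.79, -0.49, 1.24, 0.37, 1.2, 0.44], np.float64(0.78))
  final t 0 peg 1 h -60 1 10 ([-0.27, 0.93, -0.08, 2.03, 1.79, 1.6, -1.38], np.float64(0.43)) | up 9 ([-0.21, 0.72, -0.15, 2.07, 1.79, 1.6, -1.21], np.float64(0.43))
  final t 0 peg 1 h -60 -1 7 ([-0.64, 0.97, 0.38, 2.05, 1.63, 1.25, 1.7], np.float64(0.52)) | up 4 ([-0.18, 0.73, -0.19, 2.07, 1.8, 1.62, 1.94], np.float64(0.41))
  final t 0 peg 1 h -30 1 10 ([0.21, 0.95, -0.26, 2.41, 2.66, 1.85, -1.48], np.float64(0.16)) | up 9 ([0.21, 0.65, -0.28, 2.47, 2.61, 1.62, -1.41], np.float64(0.1))
  final t 0 peg 1 h -30 -1 5 ([0.4, 1.01, -0.46, 2.4, 2.76, 1.92, 1.85], np.float64(0.11)) | up 7 ([0.47, 0.73, -0.58, 2.46, 2.67, 1.71, 1.92], np.float64(0.11))
  final t 0 peg 1 h -15 1 8 ([0.67, 1.0, -0.38, 2.45, 3.33, 1.78, -1.21], np.float64(0.12)) | up 9 ([1.17, 0.99, -1.01, 2.5, 3.27, 1.47, -0.79], np.float64(0.07))
  final t 0 peg 1 h -15 -1 7 ([1.03, 1.19, -0.75, 2.44, 3.47, 1.65, 2.33], np.float64(0.13)) | up 6 ([0.92, 0.
[... 5443 characters left out ...]
.04, 2.11, -0.72, 0.23, -0.86], np.float64(0.03))
  final t 45 peg 1 h 0 1 6 ([1.43, 0.62, -1.25, 2.11, 1.47, 0.25, 0.69], np.float64(0.02)) | up 4 ([0.29, 0.12, 0.19, 2.05, -0.99, 0.42, 2.85], np.float64(0.2))
  final t 45 peg 1 h 0 -1 9 ([1.41, 0.58, -1.2, 2.11, 1.43, 0.2, -2.44], np.float64(0.0)) | up 4 ([-0.35, 0.17, 0.91, 2.07, -1.16, 0.53, -0.15], np.float64(0.28))
  final t 45 peg 1 h 30 1 5 ([0.93, 0.47, -0.34, 1.86, -0.93, 0.73, -2.85], np.float64(0.2)) | up 2 ([0.2, 0.37, 0.6, 1.8, -1.13, 1.11, -2.85], np.float64(0.2))
  final t 45 peg 1 h 30 -1 5 ([1.19, 0.55, -0.69, 1.85, -0.68, 0.61, 0.1], np.float64(0.41)) | up 8 ([1.36, 0.49, -0.93, 1.75, -0.45, 0.73, -0.19], np.float64(0.34))
```

```bash
cat > sim.py <<'E'
from ik import *
dn=np.array([0,0,-1.]); b=lambda d:np.array([np.cos(np.radians(d)),np.sin(np.radians(d)),0])
def track(q,p1,R1,n=12):
    p0,R0=chain(q,V); rv=Ro.from_matrix(R0.T@R1).as_rotvec(); worst=9
    for i in range(1,n+1):
        p=p0+(p1-p0)*i/n; R=R0@Ro.from_rotvec(rv*i/n).as_matrix()
        q,e,a=ik(p,R,q,w=.02); m=np.minimum(q-lo,hi-q); worst=min(worst,m.min())
        if e>3e-3 or a>.03: print('   step',i,'err',round(e*1000,1),round(np.degrees(a),1),q.round(2).tolist())
    return q,worst
E
python3 - <<'E'
from sim import *
q0=np.array([-0.471,-0.295,0.283,1.927,0.152,1.145,1.339]); bc=np.array([.6985,.0605,.048]); m=b(-45); pg=np.array([.6245,-.1966,.124])
for t in(35,45):
  c,s=np.cos(np.radians(t)),np.sin(np.radians(t)); di=c*dn+s*m
  for sg in(1,-1):
    R=axes(di,sg*(c*m-s*dn)); p=bc+.018*di
    q1,w1=track(q0,p-.1*di,R); q2,w2=track(q1,p,R,4); q3,w3=track(q2,p+[0,0,.17],R,5)
    print('t',t,'sg',sg,'pre',q1.round(2).tolist(),w1.round(2),'grasp',q2.round(2).tolist(),w2.round(2),'lift',q3.round(2).tolist())
    for hb in(-45,-60,-75):
        h=b(hb); df=c*h+s*dn; Rf=axes(df,sg*dn); 
        for name,mid in(('cw',1),('ccw',-1)):
            # rotate about tool z first in place by 180 stepwise then go
            p3,R3=chain(q3,V); qa,wa=q3,9
            for k in range(2):
                p_,R_=chain(qa,V); qa,wk=track(qa,np.array([.62,-.06,.26]),R_@Ro.from_euler('z',mid*90,degrees=True).as_matrix(),9); wa=min(wa,wk)
            qb,wb=track(qa,pg+[0,0,.1]+.018*df,Rf,8); qc,wc=track(qb,pg+.018*df,Rf,4)
            print('   h',hb,name,'rot',qa.round(2).tolist(),wa.round(2),'over',qb.round(2).tolist(),wb.round(2),'in',qc.round(2).tolist(),wc.round(2))
E
```

```text
t 35 sg 1 pre [-0.6, 0.47, 0.13, 1.69, 0.68, 0.91, 3.04] 0.01 grasp [-0.52, 0.62, 0.17, 1.69, 0.73, 0.73, 3.0] 0.02 lift [0.05, 0.51, -0.67, 1.5, 0.97, 1.24, 3.05]
   h -45 cw rot [0.06, 0.17, -0.36, 1.73, 0.7, 1.05, 0.2] 0.15 over [0.09, 0.2, -0.21, 2.09, 1.44, 0.74, -0.42] 0.45 in [0.07, 0.38, -0.2, 2.17, 1.76, 0.77, -0.82] 0.4
   step 1 err 3.4 1.9 [0.37, 0.73, -1.27, 1.54, 1.33, 1.53, 3.05]
   step 2 err 15.3 8.3 [0.38, 0.69, -1.27, 1.66, 1.38, 1.5, 3.05]
   step 3 err 27.0 14.5 [0.4, 0.65, -1.27, 1.79, 1.44, 1.47, 3.05]
   step 4 err 38.1 20.4 [0.43, 0.61, -1.27, 1.92, 1.51, 1.43, 3.05]
   step 5 err 42.8 25.7 [-1.41, 0.36, 1.3, 2.24, 1.62, 0.2, 3.05]
   step 6 err 50.3 26.2 [-1.39, 0.34, 1.3, 2.26, 1.82, 0.2, 3.05]
   step 7 err 59.2 26.6 [-1.36, 0.32, 1.3, 2.28, 2.02, 0.2, 3.05]
   step 8 err 68.8 27.0 [-1.32, 0.31, 1.3, 2.3, 2.23, 0.2, 3.05]
   step 9 err 78.8 27.2 [-1.28, 0.29, 1.3, 2.31, 2.45, 0.2, 3.05]
   step 1 err 7.6 1.5 [-1.27, 0.29, 1.3, 2.33, 2.63, 0.23, 3.05]
   step 2 err 16.5 3.0 [-1.25, 0.29, 1.3, 2.34, 2.81, 0.25, 3.05]
   step 3 err 26.4 4.3 [-1.23, 0.29, 1.3,
[... 14865 characters left out ...]
05, 1.55, 0.9, 2.73] 0.08
   h -60 cw rot [-1.17, 0.18, 0.92, 1.9, 0.73, 0.85, -3.05] 0.0 over [-0.84, 0.39, 0.94, 1.85, 0.56, 0.71, -2.99] 0.0 in [-0.82, 0.59, 0.97, 1.95, 0.47, 0.47, -3.05] 0.0
   h -60 ccw rot [0.07, 0.16, -0.48, 1.86, 0.97, 1.03, 3.05] 0.0 over [0.18, 0.3, -0.35, 1.81, 1.04, 1.0, 2.94] 0.02 in [0.13, 0.43, -0.3, 1.92, 1.22, 0.91, 2.68] 0.17
   h -75 cw rot [-1.17, 0.18, 0.92, 1.9, 0.73, 0.85, -3.05] 0.0 over [-0.82, 0.56, 0.98, 1.67, 0.37, 0.92, -3.05] 0.0 in [-0.83, 0.75, 1.02, 1.77, 0.21, 0.72, -3.05] 0.0
   h -75 ccw rot [0.07, 0.16, -0.48, 1.86, 0.97, 1.03, 3.05] 0.0 over [0.1, 0.43, -0.32, 1.63, 0.99, 1.25, 2.8] 0.04 in [0.07, 0.54, -0.29, 1.73, 1.09, 1.14, 2.6] 0.3
```

```bash
cat > go2.py <<'E'
# usage: go2.py "cx cy cz zb t xsg off hand": point c (mm) lies at TCP - off*z ; z = cos t*down + sin t*bearing(zb); x = xsg*(cos t*bearing - sin t*down)   [grasp form]
# form F: "F cx cy cz h t xsg off hand": z = cos t*bearing(h)+ sin t*down ; x from xsg*down
import sys
from sim import *
from bench import arm
import json
s=arm.observe(); p0=np.array(s['tool_pos']); R0=Ro.from_euler('xyz',s['tcp_rot']).as_matrix()
print('t',round(float(s['time_s']),2),'tcp',p0.round(4),'q',np.round(s['qpos'],2).tolist(),'w',round(float(s['width']),3),'F',np.round(s['ft_force'],1))
open('log.jsonl','a').write(json.dumps([list(map(float,s['qpos'])),list(map(float,s['tool_pos'])),list(map(float,s['tcp_rot']))])+'\n')
q=np.array(s['qpos'])
for a in sys.argv[1:]:
    F=a.startswith('F'); v=[float(t) for t in a.replace('F','').split()]
    c_=np.array(v[:3])/1000; h=b(v[3]); t=np.radians(v[4]); c,sn=np.cos(t),np.sin(t)
    if F: z=c*h+sn*dn; R=axes(z,v[5]*dn)
    else: z=c*dn+sn*h; R=axes(z,v[5]*(c*h-sn*dn))
    p=c_+v[6]/1000*z
    d=R0.T@(p-p0)*1000; r=np.degrees(Ro.from_matrix(R0.T@R).as_rotvec()); n=max(np.linalg.norm(d)/62.5,np.linalg.norm(r)/10.7)
    q,w=track(q,p,R,max(3,int(n)))
    print([round(float(x),1) for x in d]+[round(float(x),1) for x in r]+[int(v[7])],'rows>=%.1f'%n,'pred q',q.round(2).tolist(),'margin',w.round(2))
E
python3 go2.py "698.5 60.5 48 -45 45 1 -82 20" "698.5 60.5 48 -45 45 1 18 20"
```

```text
t 29.48 tcp [0.4329 0.0101 0.2999] q [-0.47, -0.3, 0.28, 1.93, 0.15, 1.15, 1.34] w 0.919 F [0.4 0.3 0.3]
[-140.8, 90.9, 261.3, 29.8, 31.7, -136.4, 20] rows>=13.4 pred q [-0.7, 0.51, 0.12, 1.78, 0.94, 0.94, 2.71] margin 0.09
[-163.2, 40.5, 344.7, 29.8, 31.7, -136.4, 20] rows>=13.4 pred q [-0.61, 0.65, 0.17, 1.76, 1.03, 0.77, 2.65] margin 0.35
```

```bash
python3 go2.py "698.5 60.5 48 -45 45 1 -200 20"
```

```text
t 29.48 tcp [0.4329 0.0101 0.2999] q [-0.47, -0.3, 0.28, 1.93, 0.15, 1.15, 1.34] w 0.919 F [0.4 0.3 0.3]
[-114.4, 150.4, 162.9, 29.8, 31.7, -136.4, 20] rows>=13.4 pred q [-0.78, 0.39, 0.02, 1.73, 0.86, 1.18, 2.75] margin 0.08
```

Emit:
apply_moves([
  [[-114.5,150.5,163,30,31.7,-136.4,20],[-114.5,150.5,163,30,31.7,-136.4,20],[-114.5,150.5,163,30,31.7,-136.4,20],[-114.5,150.5,163,30,31.7,-136.4,20],[-114.5,150.5,163,30,31.7,-136.4,20],[-114.5,150.5,163,30,31.7,-136.4,20],[-114.5,150.5,163,30,31.7,-136.4,20],[-114.5,150.5,163,30,31.7,-136.4,20],[-114.5,150.5,163,30,31.7,-136.4,20],[-114.5,150.5,163,30,31.7,-136.4,20]],
])

```text
time_s: 30.72
tool_pos: [0.6007, 0.1625, 0.1912]
tcp_rot: [-2.812, -0.544, -1.504]
ft_force: [0.1, -0.2, 0.1]
width: 0.919
```

```bash
python3 go2.py "698.5 60.5 48 -45 45 1 -200 20"  "698.5 60.5 48 -45 45 1 18 20"
```

```text
t 30.73 tcp [0.6007 0.1625 0.1912] q [-0.73, 0.42, 0.08, 1.57, 0.64, 1.24, 2.4] w 0.919 F [ 0.1 -0.2  0.1]
[0.7, 3.0, 1.6, 7.1, 7.7, -34.0, 20] rows>=3.3 pred q [-0.78, 0.39, 0.02, 1.73, 0.86, 1.18, 2.75] margin 0.3
[20.3, -30.8, 216.0, 7.1, 7.7, -34.0, 20] rows>=3.5 pred q [-0.58, 0.65, 0.13, 1.76, 1.06, 0.79, 2.64] margin 0.33
```

Emit:
apply_moves([
  [[1,3,1.5,7.1,7.7,-34,20],[1,3,1.5,7.1,7.7,-34,20],[1,3,1.5,7.1,7.7,-34,20],[1,3,1.5,7.1,7.7,-34,20],[1,3,1.5,7.1,7.7,-34,20]],
])

```text
time_s: 31.35
tool_pos: [0.5993, 0.1609, 0.1905]
tcp_rot: [-3.139, -0.786, -0.789]
ft_force: [-0.1, 0.3, -0.3]
width: 0.921
```

```bash
python3 go2.py "698.5 60.5 48 -45 45 1 -82 20"  "698.5 60.5 48 -45 45 1 18 20"; python3 -c "
from h import *
snap('top','t6.png');snap('side','s6.png')"
```

```text
t 31.35 tcp [0.5993 0.1609 0.1905] q [-0.78, 0.39, 0.01, 1.72, 0.86, 1.18, 2.75] w 0.921 F [-0.1  0.3 -0.3]
[-0.9, 0.9, 118.6, -0.0, -0.0, -0.1, 20] rows>=1.9 pred q [-0.67, 0.51, 0.08, 1.78, 0.96, 0.95, 2.7] margin 0.31
[-0.9, 0.9, 218.6, -0.0, -0.0, -0.1, 20] rows>=3.5 pred q [-0.58, 0.65, 0.13, 1.76, 1.06, 0.79, 2.64] margin 0.37
```

View pics/t6.png

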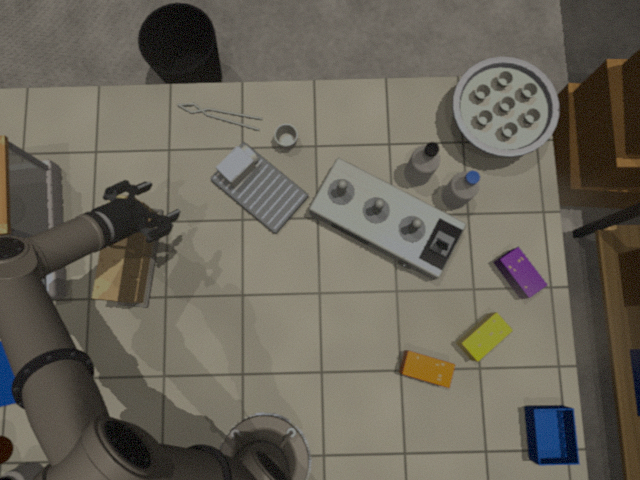

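View pics/s6.png

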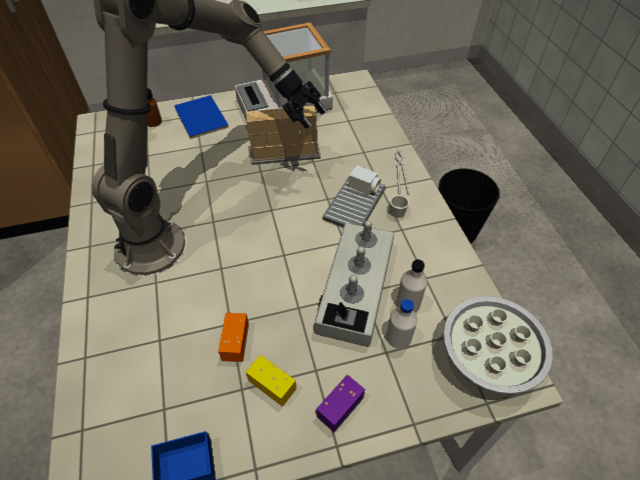

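Emit:
apply_moves([
  [[-1,1,60,0,0,0,20],[-1,1,118,0,0,0,20],[-1,1,150,0,0,0,20],[-1,1,150,0,0,0,20],[-1,1,150,0,0,0,20]],
])

```text
time_s: 32.08
tool_pos: [0.674, 0.0866, 0.0848]
tcp_rot: [-3.135, -0.786, -0.792]
ft_force: [-0.2, -0.2, 0.6]
width: 0.926
```

```bash
python3 go2.py "698.5 60.5 48 -45 45 1 18 20"; python3 -c "
from h import *
for n,c in (('top',(170,135,300,240)),('side',(290,120,420,225))):
    x0,y0,x1,y1=c; im=snap(n,n+'7.png')[y0:y1,x0:x1,::-1]; cv2.imwrite(f'pics/b7{n}.png',cv2.resize(im,None,fx=5,fy=5,interpolation=2))"
```

```text
t 32.08 tcp [0.674  0.0866 0.0848] q [-0.64, 0.55, 0.1, 1.78, 0.99, 0.9, 2.68] w 0.926 F [-0.2 -0.2  0.6]
[-0.8, 1.3, 69.3, -0.1, -0.0, -0.2, 20] rows>=1.1 pred q [-0.59, 0.65, 0.13, 1.76, 1.05, 0.78, 2.64] margin 0.38
```

View pics/b7top.png

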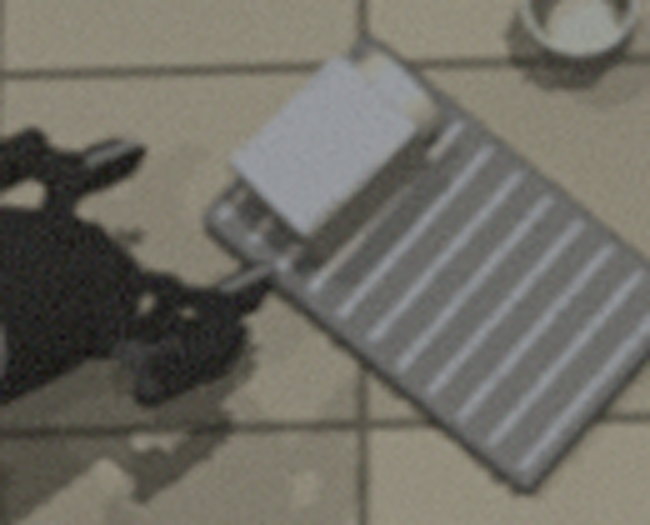

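View pics/b7side.png

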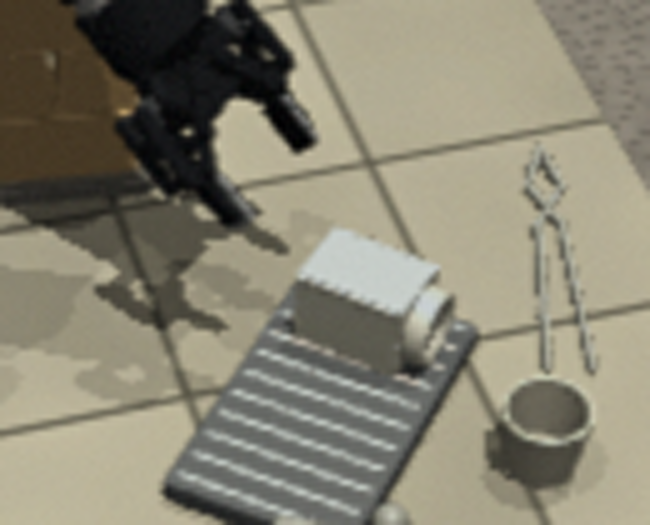

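Run:
```python
from fit2 import *
from scipy.spatial.transform import Rotation as Ro
s=arm.observe(); p=np.array(s['tool_pos']); R=Ro.from_euler('xyz',s['tcp_rot']).as_matrix()
A={n:cv2.imread(f'pics/{n}7.png') for n in('top','side')}
im,si=A['top'][:,:,::-1],A['side'][:,:,::-1]
m=((im.min(2)>125)&(im[...,2]>=im[...,0]-2)).astype(np.uint8); ms=((si.min(2)>160)&(si[...,2].astype(int)>=si[...,0].astype(int)-6)).astype(np.uint8)
for M in({'top':m},{'side':ms},{'top':m,'side':ms}):
    r=fitquad(M,.69,.055,np.radians(-45),.076,.056,.076); print(list(M),(r[0]*[1000,1000,57.3]).round(1),r[1])
for n,(x0,y0,x1,y1) in (('top',(170,135,300,240)),('side',(290,120,420,225))):
    draw(A[n][:,:,::-1],n,[(*r[0],.076,.056,.02,.076)],f'b8{n}.png',(x0,y0,x1,y1)); o=cv2.imread(f'pics/b8{n}.png'); f=o.shape[1]/(x1-x0)
    for P,c in((p,(0,255,0)),(p+R@[0,.038,-.01],(255,0,255)),(p+R@[0,-.038,-.01],(255,0,255)),(p+R@[0,0,.07],(0,255,255))):
        u=(proj(n,P)-[x0,y0]+.5)*f; cv2.circle(o,tuple(int(t) for t in u),5,c,2)
    cv2.imwrite(f'pics/b8{n}.png',o)
```

```text
['top'] [697.   58.7 -45.6] [0.143]
['side'] [698.5  62.2 -46.9] [0.189]
['top', 'side'] [698.   60.  -46.4] [0.154 0.213]
```

View pics/b8top.png

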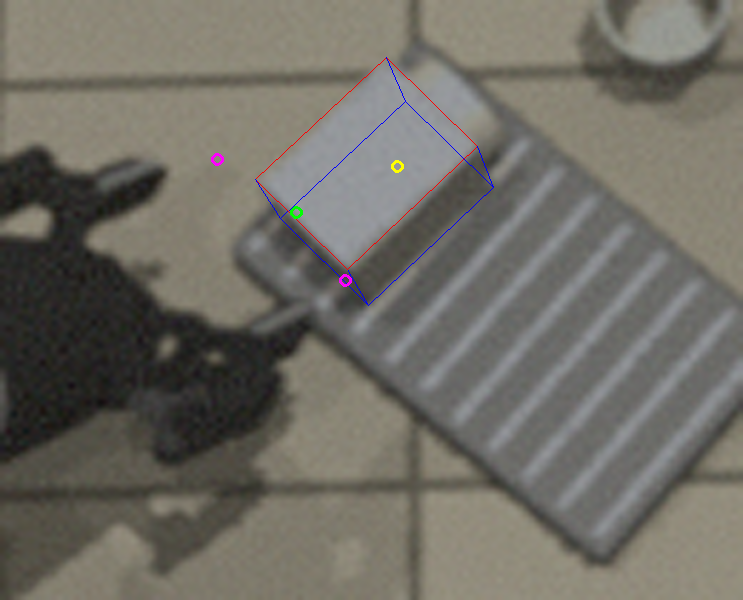

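View pics/b8side.png

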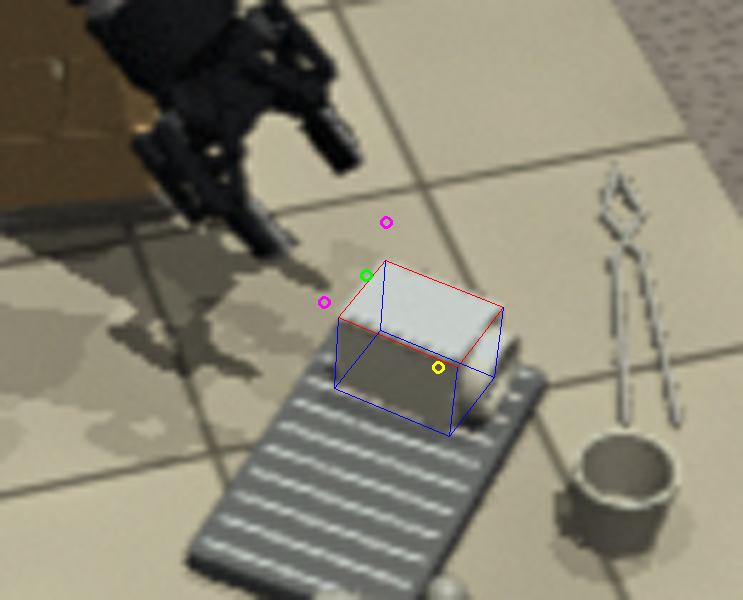

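Run:
```python
from fit2 import *
from scipy.spatial.transform import Rotation as Ro
s=arm.observe(); p=np.array(s['tool_pos']); R=Ro.from_euler('xyz',s['tcp_rot']).as_matrix(); print(s['time_s'],p.round(4),np.round(s['joint_vel'],3))
A={n:snap(n,n+'9.png') for n in('top','side')}
for n,(x0,y0,x1,y1) in (('top',(150,135,280,240)),('side',(290,120,420,225))):
    draw(A[n],n,[],f'b9{n}.png',(x0,y0,x1,y1)); o=cv2.imread(f'pics/b9{n}.png'); f=o.shape[1]/(x1-x0)
    for d in (0,-.02,-.04,-.06,-.08):
      for yy in(-.038,0,.038):
        u=(proj(n,p+R@[0,yy,d])-[x0,y0]+.5)*f; cv2.circle(o,tuple(int(t) for t in u),4,(0,255,0) if d==0 else (255,0,255),1)
    cv2.imwrite(f'pics/b9{n}.png',o)
```

```text
32.175 [0.6739 0.0877 0.0852] [-0.005 -0.003  0.002  0.006  0.001  0.001  0.001]
```

View pics/b9top.png

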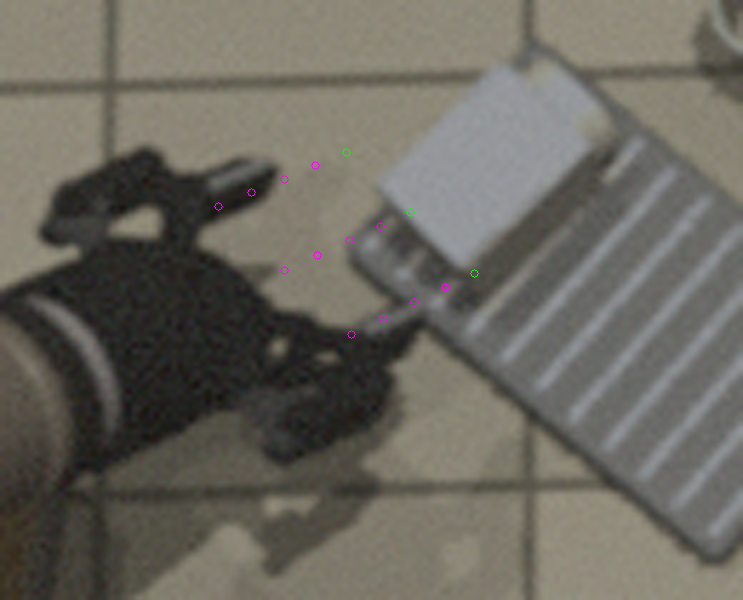

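View pics/b9side.png

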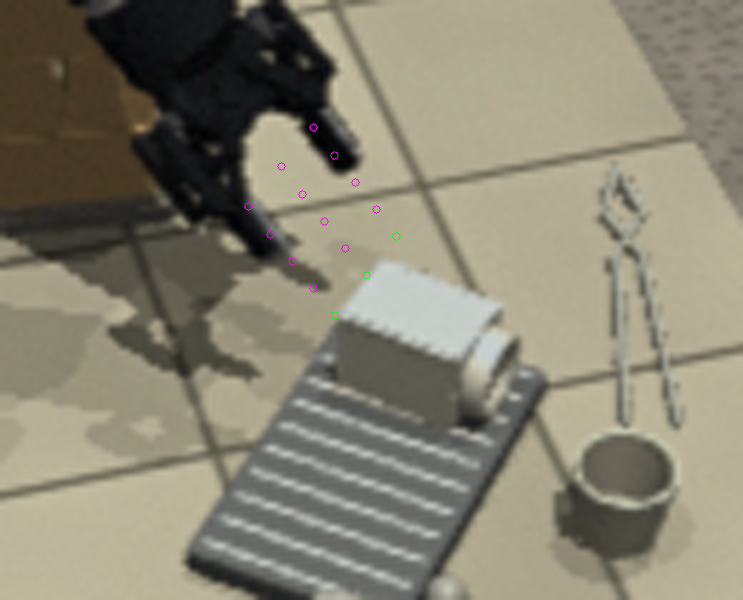

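Run:
```python
from fit2 import *
from scipy.spatial.transform import Rotation as Ro
p=np.array([.3989,-.1892,.1355]); R=Ro.from_euler('xyz',[3.14,-.002,-3.028]).as_matrix()
im=cv2.imread('pics/s5.png')[:,:,::-1]; c=(240,190,340,265); x0,y0,x1,y1=c
draw(im,'side',[(.3995,-.1892,np.radians(6.6),.112,.056,.1235,.1795)],'b10.png',c); o=cv2.imread('pics/b10.png'); f=o.shape[1]/(x1-x0)
for d in (0,-.02,-.04,-.06,-.08):
  for yy in(-.028,.028):
    u=(proj('side',p+R@[0,yy,d])-[x0,y0]+.5)*f; cv2.circle(o,tuple(int(t) for t in u),4,(0,255,0) if d==0 else (255,0,255),1)
cv2.imwrite('pics/b10.png',o)
```

```text
(no output)
```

View pics/b10.png

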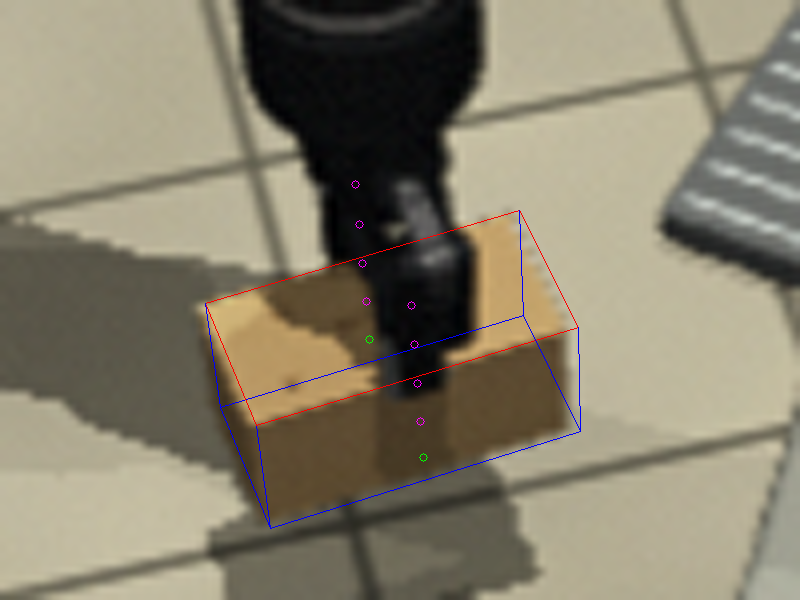

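```bash
python3 go2.py "698.5 60.5 48 -45.5 45 1 42 20" "698.5 60.5 178 -45.5 45 1 42 20"
```

```text
t 32.27 tcp [0.6737 0.0873 0.0851] q [-0.64, 0.55, 0.1, 1.78, 0.99, 0.9, 2.68] w 0.919 F [-0.2 -0.6  0.9]
[-0.4, 2.0, 94.0, -0.5, -0.0, 0.2, 20] rows>=1.5 pred q [-0.57, 0.69, 0.15, 1.75, 1.07, 0.76, 2.63] margin 0.39
[91.5, 1.3, 2.1, -0.5, -0.0, 0.2, 20] rows>=1.5 pred q [-0.52, 0.5, 0.09, 1.67, 0.93, 0.92, 2.9] margin 0.15
```

Emit:
apply_moves([
  [[-0.5,2,40,-0.5,0,0,20],[-0.5,2,70,-0.5,0,0,20],[-0.5,2,88,-0.5,0,0,20],[-0.5,2,94,-0.5,0,0,20],[-0.5,2,94,-0.5,0,0,20]],
])

```text
time_s: 32.9
tool_pos: [0.7194, 0.0402, 0.0185]
tcp_rot: [3.141, -0.785, -0.79]
ft_force: [-1.0, 0.4, 0.2]
width: 0.921
```

```bash
python3 go2.py "698.5 60.5 48 -45.5 45 1 42 20"; python3 -c "
from h import *
for n,c in (('top',(170,135,300,240)),('side',(290,120,420,225))):
    x0,y0,x1,y1=c; im=snap(n,n+'11.png')[y0:y1,x0:x1,::-1]; cv2.imwrite(f'pics/b11{n}.png',cv2.resize(im,None,fx=5,fy=5,interpolation=2))"
```

```text
t 32.9 tcp [0.7194 0.0402 0.0185] q [-0.57, 0.69, 0.15, 1.75, 1.07, 0.75, 2.63] w 0.921 F [-1.   0.4  0.2]
[0.2, 0.6, 0.5, -0.1, 0.0, 0.2, 20] rows>=0.0 pred q [-0.57, 0.69, 0.15, 1.75, 1.07, 0.76, 2.63] margin 0.42
```

View pics/b11top.png

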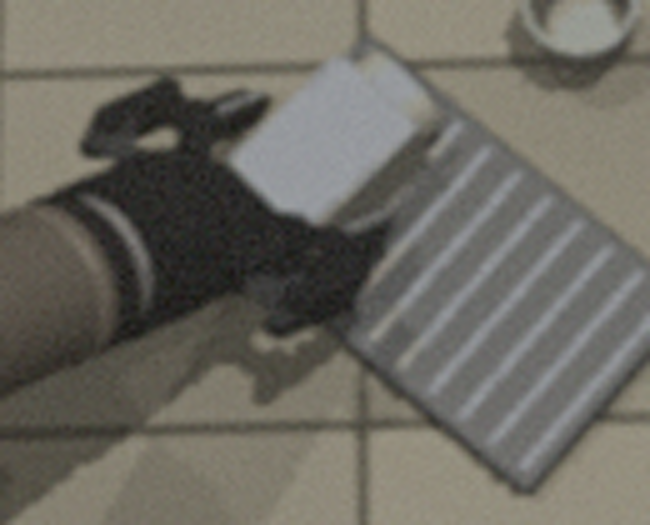

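View pics/b11side.png

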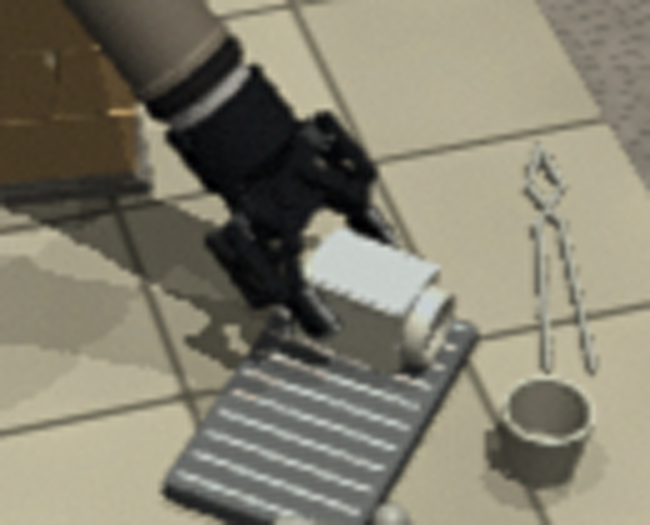

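Emit:
apply_moves([
  [[0,0.5,5,0,0,0,20],[0,0.5,5,0,0,0,20],[0,0.5,5,0,0,0,160],[0,0.5,5,0,0,0,160],[0,0.5,5,0,0,0,160],[0,0.5,5,0,0,0,160]],
], squeeze=35)

```text
time_s: 33.75
tool_pos: [0.7215, 0.038, 0.0156]
tcp_rot: [3.142, -0.785, -0.79]
ft_force: [-2.4, 1.2, 3.7]
width: 0.654
```

```bash
python3 go2.py "698.5 60.5 178 -45.5 45 1 47 160"
python3 - <<'E'
from h import *
for n,c in (('top',(170,135,300,240)),('side',(290,120,420,225))):
    x0,y0,x1,y1=c; im=snap(n,n+'12.png')[y0:y1,x0:x1,::-1]; cv2.imwrite(f'pics/b12{n}.png',cv2.resize(im,None,fx=5,fy=5,interpolation=2))
E
```

```text
t 33.75 tcp [0.7215 0.038  0.0156] q [-0.56, 0.7, 0.15, 1.74, 1.07, 0.75, 2.62] w 0.654 F [-2.4  1.2  3.7]
[92.0, 0.6, -90.6, -0.1, -0.0, 0.2, 160] rows>=2.1 pred q [-0.52, 0.51, 0.09, 1.67, 0.93, 0.92, 2.9] margin 0.15
```

View pics/b12top.png

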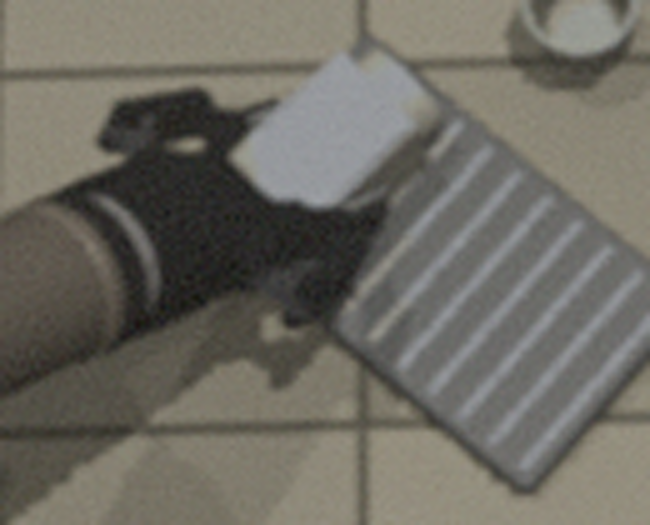

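View pics/b12side.png

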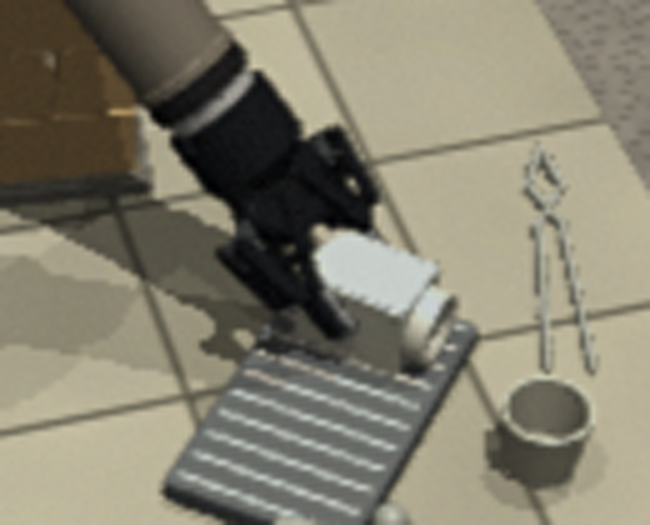

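```bash
python3 - <<'E'
from sim import *
from bench import arm
s=arm.observe(); p0=np.array(s['tool_pos']); R0=Ro.from_euler('xyz',s['tcp_rot']).as_matrix(); q=np.array(s['qpos'])
for tcp,a in(((.70,.05,.10),0),((.67,.04,.18),20),((.65,.0,.24),60),((.63,-.03,.26),100),((.62,-.06,.26),150),((.62,-.08,.25),175)):
    R=R0@Ro.from_euler('z',a,degrees=True).as_matrix(); q,w=track(q,np.array(tcp),R,6); print((R0.T@(np.array(tcp)-p0)*1000).round(1),a,q.round(2),w.round(2))
E
python3 go2.py "F 624.5 -196.6 240 -60 45 1 46 160"
```

```text
[ 42.9   6.9 -76.4] 0 [-0.57  0.54  0.11  1.75  0.98  0.87  2.77] 0.28
[  89.6   35.2 -142.9] 20 [-0.6   0.39  0.13  1.76  0.9   0.96  2.56] 0.32
[ 142.1   77.6 -175.1] 60 [-0.63  0.26  0.22  1.78  0.84  0.98  2.  ] 0.56
[ 161.4  112.9 -184.1] 100 [-0.66  0.18  0.29  1.83  0.84  0.98  1.36] 0.48
[ 171.5  141.1 -174. ] 150 [-0.69  0.14  0.37  1.88  0.84  0.93  0.52] 0.44
[ 174.5  155.2 -156.9] 175 [-0.69  0.14  0.42  1.91  0.85  0.88  0.09] 0.44
t 33.85 tcp [0.7215 0.038  0.0157] q [-0.56, 0.7, 0.15, 1.74, 1.07, 0.75, 2.62] w 0.655 F [-2.9  0.3  3.8]
   step 3 err 7.5 4.5 [0.18, 0.74, -0.79, 1.84, 1.54, 1.18, 3.05]
   step 4 err 17.1 10.9 [-0.18, 0.56, -0.23, 1.98, 1.53, 0.84, 3.05]
   step 5 err 22.0 14.3 [-0.93, 0.63, 0.84, 2.11, 1.61, 0.2, 3.05]
   step 6 err 25.1 16.2 [-0.93, 0.61, 0.87, 2.15, 1.84, 0.2, 3.05]
   step 7 err 28.1 18.0 [-0.94, 0.6, 0.92, 2.18, 2.06, 0.2, 3.05]
   step 8 err 30.9 19.6 [-0.96, 0.59, 0.98, 2.21, 2.29, 0.2, 3.05]
   step 9 err 33.2 21.0 [-0.98, 0.6, 1.05, 2.24, 2.51, 0.2, 3.05]
   step 10 err 34.9 21.9 [-1.0, 0.61, 1.12, 2.26, 2.74, 0.2, 3.05]
   step 11 err 36.0 22.5 [-1.02, 0.63, 1.2, 2.27, 2.96, 0.2, 3.05]
   step 12 err 49.4 18.4 [-0.95, 0.66, 1.3, 2.14, 4.58, 0.2, 1.7]
   step 13 err 53.6 18.7 [-0.91, 0.63, 1.3, 2.14, 4.58, 0.2, 1.94]
   step 14 err 57.1 18.9 [-0.88, 0.6, 1.3, 2.13, 4.58, 0.2, 2.19]
   step 15 err 59.9 19.0 [-0.84, 0.56, 1.3, 2.13, 4.58, 0.2, 2.44]
[227.5, 242.3, -43.8, 0.0, -15.4, -168.9, 160] rows>=15.9 pred q [-0.84, 0.56, 1.3, 2.13, 4.58, 0.2, 2.44] margin 0.0
```

Emit:
apply_moves([
  [[20,3,-36,0,0,0,160],[43,7,-76,0,0,0,160],[66,20,-110,0,0,8,160],[90,35,-143,0,0,18,160],[110,50,-155,0,0,28,160],[125,62,-165,0,0,38,160],[135,72,-172,0,0,48,160],[142,78,-175,0,0,58,160],[148,85,-178,0,0,68,160],[152,92,-180,0,0,78,160]],
])

```text
time_s: 35.1
tool_pos: [0.642, -0.0129, 0.2501]
tcp_rot: [-2.367, -0.143, -2.216]
ft_force: [-0.1, 0.7, -0.8]
width: 0.656
```

Run:
```python
from sim import *
from bench import arm
from h import *
s=arm.observe(); p0=np.array(s['tool_pos']); R0=Ro.from_euler('xyz',s['tcp_rot']).as_matrix(); q=np.array(s['qpos']); print(p0,q.round(2),s['width'],np.round(s['ft_force'],1))
a=100
for tcp,a in(((.63,-.03,.26),30),((.62,-.06,.26),80),((.62,-.08,.26),100)):
    R=R0@Ro.from_euler('z',a,degrees=True).as_matrix(); q,w=track(q,np.array(tcp),R,6); print((R0.T@(np.array(tcp)-p0)*1000).round(1),a,q.round(2),w.round(2))
snap('side','s13.png')
```

```text
[ 0.64203023 -0.01288604  0.25009273] [-0.65  0.22  0.25  1.8   0.84  0.98  1.71] 0.6562906867451839 [-0.1  0.7 -0.8]
[22.1 -5.3 -4.4] 30 [-0.68  0.18  0.3   1.83  0.83  0.97  1.22] 0.48
[51.8 -9.5  5.7] 80 [-0.7   0.14  0.38  1.88  0.84  0.93  0.38] 0.44
[ 67.6 -16.5  15.7] 100 [-0.7   0.13  0.42  1.9   0.84  0.9   0.06] 0.43
```

View pics/s13.png

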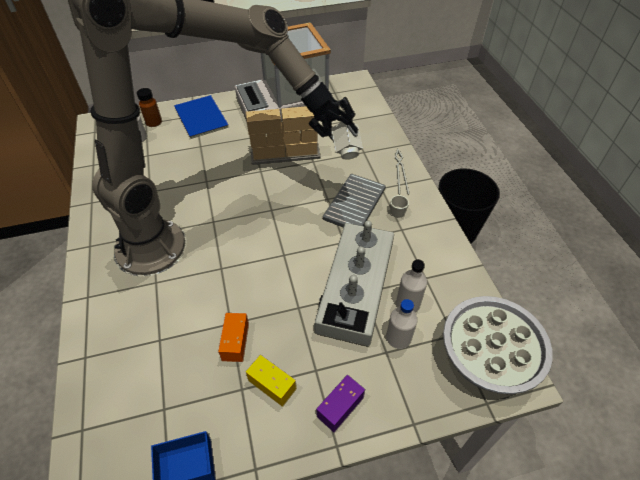

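Bottle is in the gripper (side view ~(348,142)), half-way round. Continue turning.

Emit:
apply_moves([
  [[15,-4,-3,0,0,10,160],[20,-5,-4,0,0,20,160],[25,-5,-4,0,0,30,160],[31,-6,-2,0,0,40,160],[37,-7,0,0,0,50,160],[43,-8,2,0,0,60,160],[48,-9,4,0,0,70,160],[52,-10,6,0,0,80,160],[60,-13,10,0,0,90,160],[67,-16,15,0,0,100,160]],
])

```text
time_s: 36.4
tool_pos: [0.6188, -0.0802, 0.26]
tcp_rot: [-3.119, 0.785, 2.381]
ft_force: [-0.5, -0.6, -0.7]
width: 0.651
```

```bash
python3 go2.py "F 624.5 -196.6 230 -60 45 1 46 160" "F 624.5 -196.6 124 -60 45 1 46 160"
```

```text
t 36.4 tcp [ 0.6188 -0.0802  0.26  ] q [-0.7, 0.12, 0.42, 1.9, 0.84, 0.9, 0.05] w 0.651 F [-0.5 -0.6 -0.7]
[-37.5, -86.8, 127.9, 10.3, 0.1, 11.6, 160] rows>=2.5 pred q [-0.5, 0.34, 0.53, 1.83, 0.78, 0.76, -0.01] margin 0.49
[37.4, -85.1, 202.9, 10.3, 0.1, 11.6, 160] rows>=3.6 pred q [-0.52, 0.51, 0.58, 1.93, 0.87, 0.55, -0.24] margin 0.35
```

Emit:
apply_moves([
  [[-25,-45,50,3,0,4,160],[-37.5,-87,128,6,0,8,160],[-37.5,-87,128,10.3,0,11.6,160],[-37.5,-87,128,10.3,0,11.6,160],[-37.5,-87,128,10.3,0,11.6,160],[-37.5,-87,128,10.3,0,11.6,160]],
])

```text
time_s: 37.15
tool_pos: [0.6412, -0.2233, 0.1979]
tcp_rot: [3.139, 0.786, 2.097]
ft_force: [-0.2, -0.4, -0.9]
width: 0.651
```

```bash
python3 go2.py "F 624.5 -196.6 230 -60 45 1 46 160"
python3 - <<'E'
from fit2 import *
A={n:snap(n,n+'14.png') for n in('top','side')}
# expected bottle box: body 56x56 z 192..268 if centre 230
for n,c in (('top',(290,100,450,220)),('side',(310,140,430,260))):
    draw(A[n],n,[(.6245,-.1966,np.radians(-60),.056,.056,.192,.268),(.6245,-.1966,np.radians(-60),.022,.022,.07,.148)],f'b14{n}.png',c)
E
```

```text
t 37.15 tcp [ 0.6412 -0.2233  0.1979] q [-0.51, 0.34, 0.55, 1.84, 0.77, 0.75, -0.01] w 0.651 F [-0.2 -0.4 -0.9]
[-0.4, -1.1, 1.1, 0.2, 0.1, 0.1, 160] rows>=0.0 pred q [-0.51, 0.34, 0.55, 1.83, 0.77, 0.75, -0.01] margin 0.55
```

View pics/b14top.png

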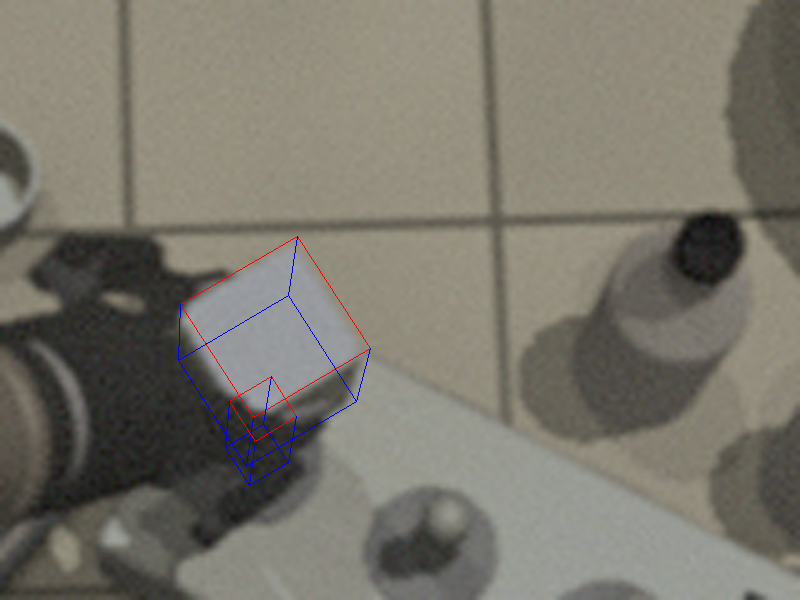

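View pics/b14side.png

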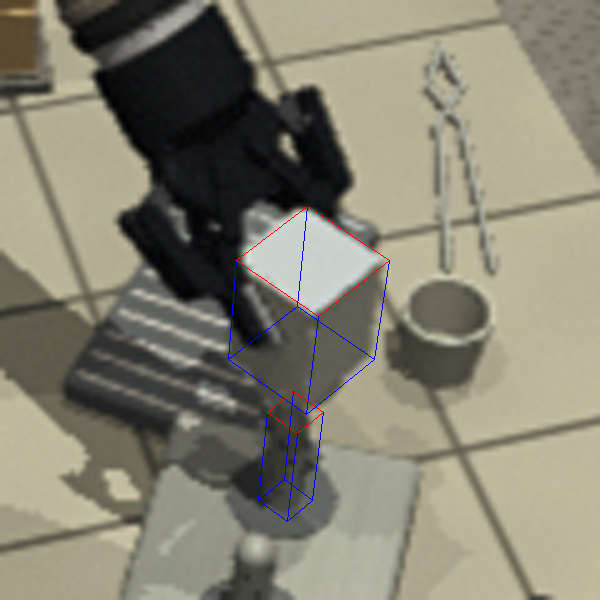

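Run:
```python
from fit2 import *
A={n:cv2.imread(f'pics/{n}14.png')[:,:,::-1] for n in('top','side')}
im,si=A['top'],A['side']
m=((im.min(2)>135)&(im[...,2].astype(int)>=im[...,0].astype(int)-2)).astype(np.uint8); ms=((si.min(2)>165)).astype(np.uint8)
for M in({'top':m},{'side':ms},{'top':m,'side':ms}):
    r=fitquad(M,.6245,-.1966,np.radians(-60),.056,.056,.268); print(list(M),(r[0]*[1000,1000,57.3]).round(1),r[1])
# pegs by tip: sphere tips visible? recheck landmark
for n in('top','side'):
    eyes.snapshot(n)
    for r in spotter.landmark_of('peg1',n): print(n,round(r['score'],2),np.round(r['point'],4))
```

```text
['top'] [ 621.7 -194.4  -60.4] [0.109]
['side'] [ 622.2 -194.6  -59.7] [0.096]
['top', 'side'] [ 621.8 -194.6  -59.8] [0.11  0.099]
top 0.96 [ 0.5788 -0.281   0.0731]
top 0.87 [ 0.6221 -0.1946  0.0719]
top 0.6 [ 0.5331 -0.3621  0.0664]
top 0.23 [0.4861 0.305  0.0979]
top 0.18 [ 0.623  -0.4885  0.0025]
side 0.95 [ 0.5313 -0.3684  0.0662]
side 0.72 [ 0.6253 -0.1945  0.0719]
side 0.56 [ 0.5782 -0.2793  0.067 ]
```

Run:
```python
from fit2 import *
im=cv2.imread('pics/top0.png'); si=cv2.imread('pics/side0.png')
for n,I,c in(('top',im,(325,170,425,245)),('side',si,(335,210,395,310))):
    x0,y0,x1,y1=c; s=min(800/(x1-x0),600/(y1-y0)); o=cv2.resize(I[y0:y1,x0:x1],None,fx=s,fy=s,interpolation=2)
    for P in((.6241,-.1961),(.5784,-.280),(.531,-.3635)):
        for z in(.07,.137,.148):
            u=(proj(n,[*P,z])-[x0,y0]+.5)*s; cv2.circle(o,tuple(int(t) for t in u),3,(0,0,255),-1)
        for z,r in((.137,.011),(.07,.011)):
            q=np.array([(proj(n,[P[0]+r*np.cos(a),P[1]+r*np.sin(a),z])-[x0,y0]+.5)*s for a in np.linspace(0,6.283,30)]).astype(np.int32); cv2.polylines(o,[q],True,(0,255,0),1)
    cv2.imwrite(f'pics/peg{n}.png',o)
```

```text
(no output)
```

View pics/pegtop.png

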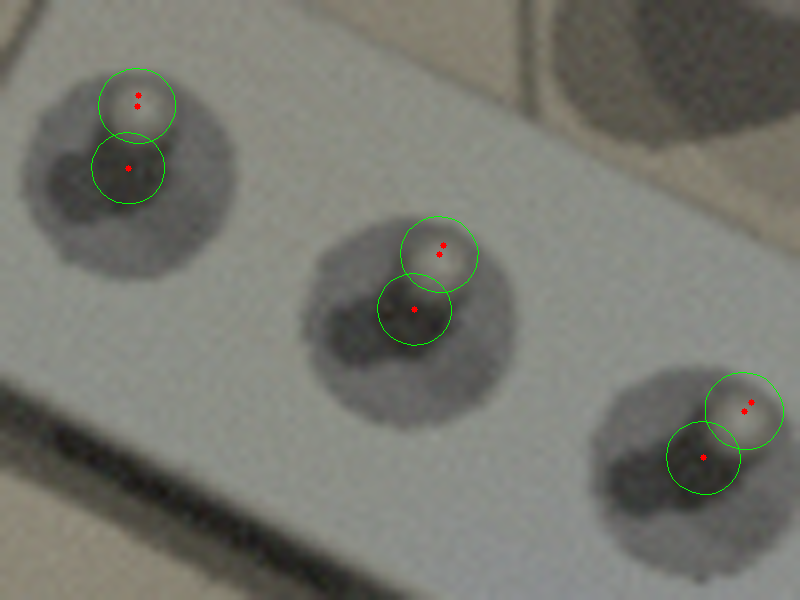

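View pics/pegside.png

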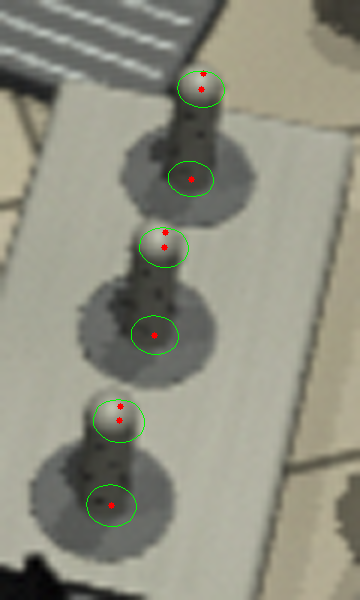

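```bash
python3 go2.py "F 625.7 -197.4 190 -60 45 1 46 160" "F 625.7 -197.4 150 -60 45 1 46 160" "F 625.7 -197.4 126 -60 45 1 46 160"
```

```text
t 37.45 tcp [ 0.6407 -0.2246  0.1977] q [-0.51, 0.34, 0.55, 1.84, 0.77, 0.75, -0.01] w 0.653 F [ 0.4  0.5 -1.2]
[27.5, 0.5, 29.5, 0.1, 0.1, 0.0, 160] rows>=0.6 pred q [-0.51, 0.4, 0.56, 1.87, 0.8, 0.67, -0.09] margin 0.47
[55.8, 0.5, 57.7, 0.1, 0.1, 0.0, 160] rows>=1.3 pred q [-0.52, 0.47, 0.58, 1.91, 0.84, 0.59, -0.17] margin 0.39
[72.8, 0.5, 74.7, 0.1, 0.1, 0.0, 160] rows>=1.7 pred q [-0.52, 0.51, 0.59, 1.93, 0.86, 0.54, -0.23] margin 0.34
```

Emit:
apply_moves([
  [[10,0.5,12,0,0,0,160],[20,0.5,22,0,0,0,160],[27.5,0.5,29.5,0,0,0,160],[35,0.5,37,0,0,0,160],[42,0.5,44,0,0,0,160],[42,0.5,44,0,0,0,160]],
])

```text
time_s: 38.2
tool_pos: [0.6414, -0.2256, 0.1358]
tcp_rot: [-3.14, 0.786, 2.097]
ft_force: [-0.3, -0.5, -1.2]
width: 0.654
```

```bash
python3 go2.py "F 625.7 -197.4 150 -60 45 1 46 160" "F 625.7 -197.4 126 -60 45 1 46 160"
python3 - <<'E'
from fit2 import *
for n,c in (('top',(290,120,410,210)),('side',(310,140,430,260))):
    draw(snap(n,n+'15.png'),n,[],f'b15{n}.png',c)
E
```

```text
t 38.2 tcp [ 0.6414 -0.2256  0.1358] q [-0.51, 0.44, 0.57, 1.9, 0.83, 0.63, -0.13] w 0.654 F [-0.3 -0.5 -1.2]
[12.8, 0.5, 13.1, 0.0, 0.0, 0.1, 160] rows>=0.3 pred q [-0.52, 0.47, 0.58, 1.91, 0.84, 0.59, -0.17] margin 0.39
[29.7, 0.5, 30.1, 0.0, 0.0, 0.1, 160] rows>=0.7 pred q [-0.52, 0.51, 0.59, 1.93, 0.86, 0.54, -0.23] margin 0.34
```

View pics/b15side.png

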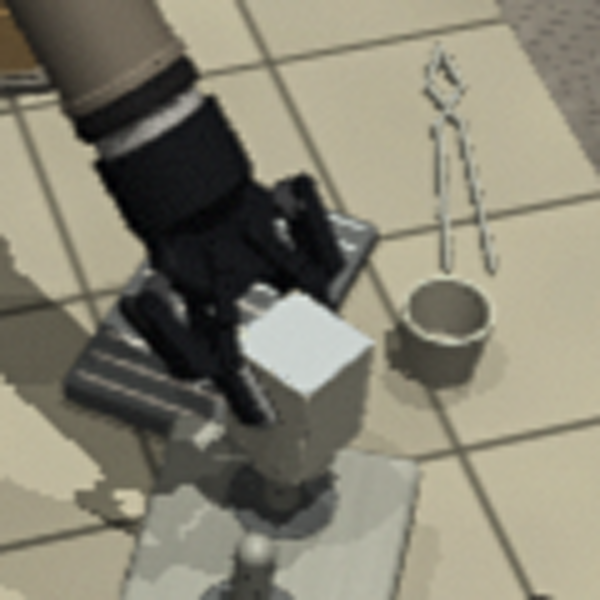

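Emit:
apply_moves([
  [[10,0.5,10.5,0,0,0,160],[20,0.5,20.5,0,0,0,160],[28,0.5,28.5,0,0,0,160],[29.5,0.5,30,0,0,0,160],[29.5,0.5,30,0,0,0,160]],
])

```text
time_s: 38.92
tool_pos: [0.6431, -0.2258, 0.0952]
tcp_rot: [3.141, 0.788, 2.096]
ft_force: [-1.8, 1.9, 3.1]
width: 0.656
```

```bash
python3 go2.py "F 625.7 -197.4 124 -60 45 1 46 160"
```

```text
t 38.92 tcp [ 0.6431 -0.2258  0.0952] q [-0.52, 0.51, 0.59, 1.93, 0.87, 0.55, -0.23] w 0.656 F [-1.8  1.9  3.1]
[3.2, -0.9, 2.1, 0.1, 0.2, 0.1, 160] rows>=0.1 pred q [-0.52, 0.52, 0.59, 1.93, 0.86, 0.54, -0.23] margin 0.34
```

Emit:
apply_moves([
  [[1,-0.3,1,0,0,0,160],[1.5,-0.3,1.5,0,0,0,160],[1.5,-0.3,1.5,0,0,0,160]],
])

```text
time_s: 39.3
tool_pos: [0.6437, -0.2262, 0.0951]
tcp_rot: [3.14, 0.791, 2.095]
ft_force: [-6.1, 5.3, 12.5]
width: 0.65
```

```bash
python3 go2.py "F 625.7 -197.4 124 -60 45 1 46 160"
python3 - <<'E'
from fit2 import *
for n,c in (('top',(290,120,410,210)),('side',(310,140,430,260))):
    draw(snap(n,n+'16.png'),n,[(.623,-.1956,np.radians(-60),.056,.056,.086,.162)],f'b16{n}.png',c)
E
```

```text
t 39.3 tcp [ 0.6437 -0.2262  0.0951] q [-0.53, 0.52, 0.59, 1.93, 0.87, 0.54, -0.23] w 0.65 F [-6.1  5.3 12.5]
[3.6, -1.1, 1.6, 0.1, 0.3, 0.0, 160] rows>=0.1 pred q [-0.52, 0.52, 0.59, 1.93, 0.86, 0.54, -0.23] margin 0.34
```

View pics/b16side.png

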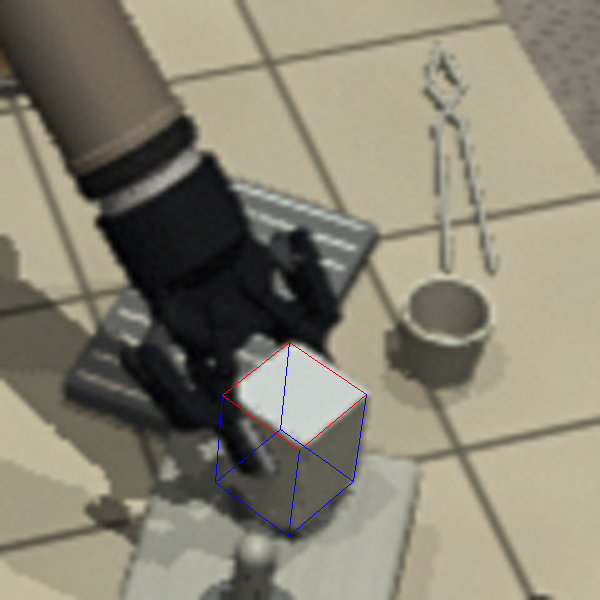

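View pics/b16top.png

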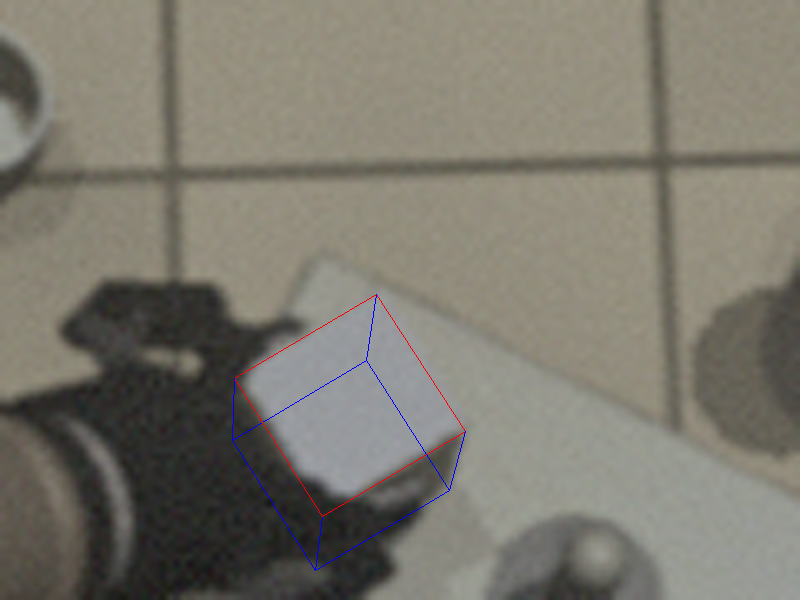

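Emit:
apply_moves([
  [[-1,0,-1,0,0,0,160],[-1,0,-1,0,0,0,30],[-1,0,-1,0,0,0,20],[-1,0,-1,0,0,0,20],[-1,0,-30,0,0,0,20],[-1,0,-80,0,0,0,20],[-1,0,-130,0,0,0,20],[-1,0,-130,0,0,0,20]],
])

```text
time_s: 40.4
tool_pos: [0.5999, -0.1429, 0.1895]
tcp_rot: [3.131, 0.79, 2.095]
ft_force: [1.3, 0.2, -0.5]
width: 0.921
```

```bash
python3 go.py
python3 - <<'E'
from fit2 import *
A={n:snap(n,n+'17.png') for n in('top','side')}
im,si=A['top'],A['side']
m=((im.min(2)>135)&(im[...,2].astype(int)>=im[...,0].astype(int)-2)).astype(np.uint8); ms=((si.min(2)>165)).astype(np.uint8)
for M in({'top':m},{'side':ms},{'top':m,'side':ms}):
    r=fitquad(M,.6225,-.1956,np.radians(-60),.056,.056,.162); print(list(M),(r[0]*[1000,1000,57.3]).round(1),r[1])
for n,c in (('top',(290,120,410,210)),('side',(310,190,430,280))): draw(A[n],n,[(*r[0],.056,.056,.086,.162)],f'b17{n}.png',c)
E
```

```text
t 40.4 tcp [ 0.5999 -0.1429  0.1895] rpy [179.4  45.3 120. ] q [-0.715, 0.283, 0.555, 1.933, 0.826, 0.853, -0.197] w 0.921 F [ 1.3  0.2 -0.5]
['top'] [ 626.1 -196.1  -60. ] [0.067]
['side'] [ 626.4 -192.4  -59.8] [0.08]
['top', 'side'] [ 626.3 -194.5  -59.5] [0.093 0.118]
```

View pics/b17side.png

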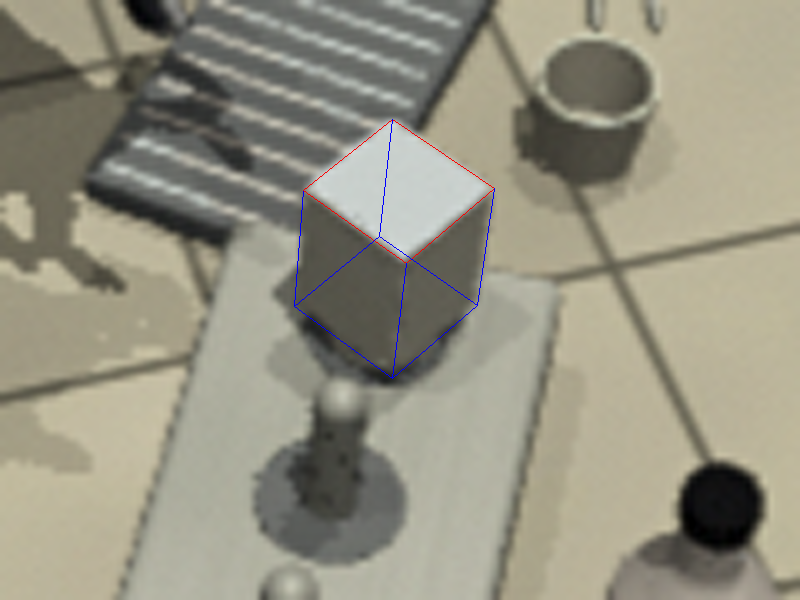

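View pics/side17.png

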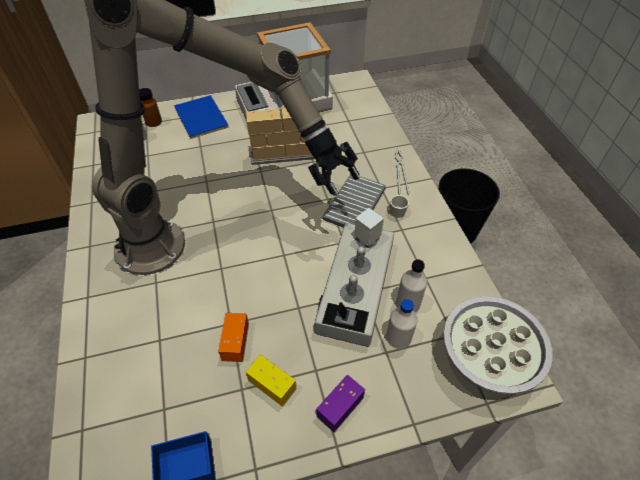

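View pics/top17.png

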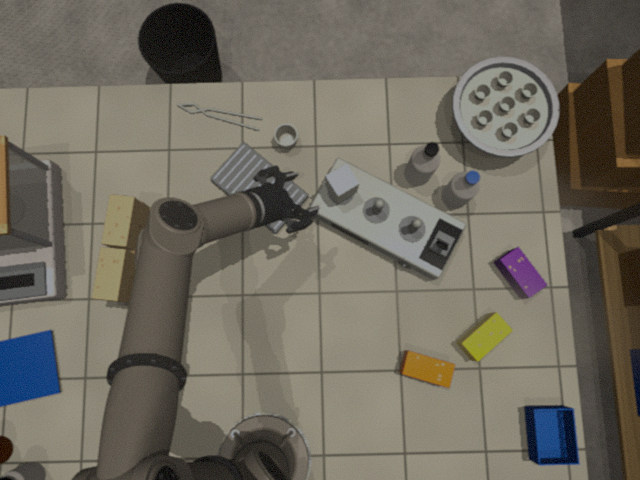

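```bash
cat > go3.py <<'E'
# tool-down waypoints "x y z yaw hand" with IK prediction
import sys
from sim import *
from bench import arm
s=arm.observe(); p0=np.array(s['tool_pos']); R0=Ro.from_euler('xyz',s['tcp_rot']).as_matrix(); q=np.array(s['qpos'])
print('t',round(float(s['time_s']),2),'tcp',p0.round(4),'q',q.round(2).tolist(),'w',round(float(s['width']),3),'F',np.round(s['ft_force'],1))
for a in sys.argv[1:]:
    v=[float(t) for t in a.split()]; R=Ro.from_euler('xyz',[180,0,v[3]],degrees=True).as_matrix(); p=np.array(v[:3])/1000
    d=R0.T@(p-p0)*1000; r=np.degrees(Ro.from_matrix(R0.T@R).as_rotvec()); n=max(np.linalg.norm(d)/62.5,np.linalg.norm(r)/10.7)
    q,w=track(q,p,R,max(3,int(n)))
    print([round(float(x),1) for x in d]+[round(float(x),1) for x in r]+[int(v[4])],'rows>=%.1f'%n,'pred q',q.round(2).tolist(),'margin',w.round(2))
E
python3 go3.py "500 -180 290 150 255" "433 -395 220 150 255" "433 -395 78 150 255"
```

```text
t 40.5 tcp [ 0.5975 -0.147   0.1872] q [-0.71, 0.29, 0.56, 1.94, 0.83, 0.85, -0.2] w 0.92 F [-0.4 -0.1 -1.1]
[-58.9, -100.7, -86.9, -11.7, 44.3, -28.3, 255] rows>=5.0 pred q [-0.11, 0.26, 0.56, 1.39, -0.14, 1.53, 1.49] margin 0.42
[-116.5, -266.6, 70.5, -11.7, 44.3, -28.3, 255] rows>=5.0 pred q [0.28, 0.42, 0.63, 1.38, -0.24, 1.42, 1.96] margin 0.53
[-15.5, -266.8, 170.4, -11.7, 44.3, -28.3, 255] rows>=5.1 pred q [0.3, 0.52, 0.59, 1.6, -0.31, 1.12, 2.01] margin 0.68
```

Emit:
apply_moves([
  [[-42,0,-42,0,0,0,255],[-58,-60,-80,-3,11,-7,255],[-59,-100.5,-87,-6,22,-14,255],[-59,-100.5,-87,-9,33,-21,255],[-59,-100.5,-87,-11.7,44.3,-28.3,255],[-59,-100.5,-87,-11.7,44.3,-28.3,255],[-59,-100.5,-87,-11.7,44.3,-28.3,255]],
])

```text
time_s: 41.38
tool_pos: [0.4998, -0.1807, 0.2899]
tcp_rot: [3.14, -0.004, 2.618]
ft_force: [0.0, 0.9, 0.1]
width: 0.001
```

```bash
python3 go3.py "433 -395 220 150 255" "433 -395 110 150 255"
python3 - <<'E'
from h import *
from fit2 import *
snap('side','s18.png')
x0,y0,x1,y1=210,90,350,190; im=cv2.imread('pics/s18.png')[y0:y1,x0:x1]; cv2.imwrite('pics/s18c.png',cv2.resize(im,None,fx=5.5,fy=5.5,interpolation=2))
E
```

```text
t 41.38 tcp [ 0.4998 -0.1807  0.2899] q [-0.29, 0.3, 0.82, 1.4, -0.22, 1.54, 1.56] w 0.001 F [0.  0.9 0.1]
[-49.5, -219.1, 69.5, 0.1, -0.2, 0.0, 255] rows>=3.8 pred q [0.16, 0.46, 0.83, 1.39, -0.34, 1.44, 2.03] margin 0.46
[-49.9, -219.2, 179.5, 0.1, -0.2, 0.0, 255] rows>=4.6 pred q [0.18, 0.54, 0.79, 1.56, -0.4, 1.21, 2.09] margin 0.48
```

View pics/s18c.png

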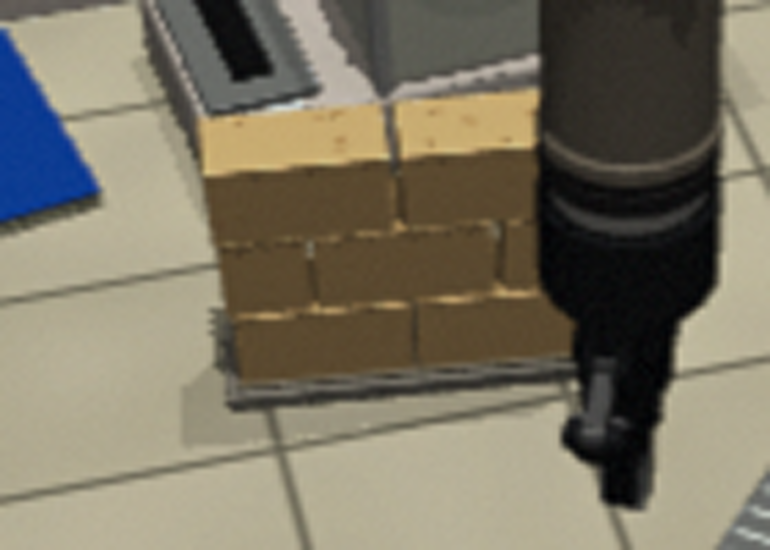

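Emit:
apply_moves([
  [[-49.5,-219,70,0,0,0,255],[-49.5,-219,70,0,0,0,255],[-49.5,-219,70,0,0,0,255],[-49.5,-219,70,0,0,0,255],[-49.5,-219,70,0,0,0,255],[-49.5,-219,70,0,0,0,255]],
])

```text
time_s: 42.18
tool_pos: [0.4316, -0.4018, 0.2159]
tcp_rot: [-3.133, -0.01, 2.61]
ft_force: [-0.4, 0.2, 0.7]
width: 0.001
```

```bash
python3 go3.py "433 -395 140 150 255"
python3 - <<'E'
from fit2 import *
s=arm.observe(); p=np.array(s['tool_pos'])
for n,(x0,y0,x1,y1) in (('side',(270,220,390,340)),('top',(360,180,500,290))):
    draw(snap(n,n+'19.png'),n,[],f'b19{n}.png',(x0,y0,x1,y1)); o=cv2.imread(f'pics/b19{n}.png'); f=o.shape[1]/(x1-x0)
    for P,c in [(p+[0,0,d],(255,0,255)) for d in(0,.02,.04,.06)]+[((.4937,-.43,.08),(0,255,0)),((.477,-.421,.1196),(0,255,255)),((.51,-.4395,.1196),(0,0,255))]:
        u=(proj(n,P)-[x0,y0]+.5)*f; cv2.circle(o,tuple(int(t) for t in u),4,c,1)
    cv2.imwrite(f'pics/b19{n}.png',o)
E
```

```text
t 42.17 tcp [ 0.4316 -0.4018  0.2159] q [0.17, 0.48, 0.84, 1.38, -0.34, 1.44, 2.04] w 0.001 F [-0.4  0.2  0.7]
[1.5, 7.2, 75.9, -0.5, -0.6, -0.4, 255] rows>=1.2 pred q [0.16, 0.51, 0.81, 1.52, -0.38, 1.27, 2.07] margin 0.47
```

View pics/b19side.png

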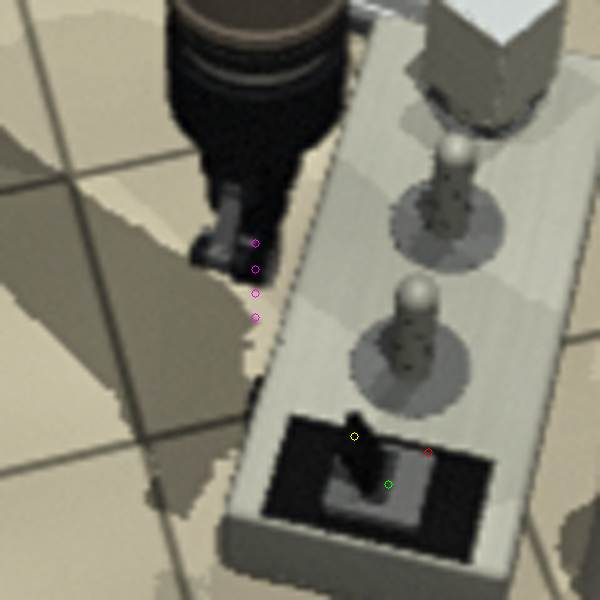

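View pics/b19top.png

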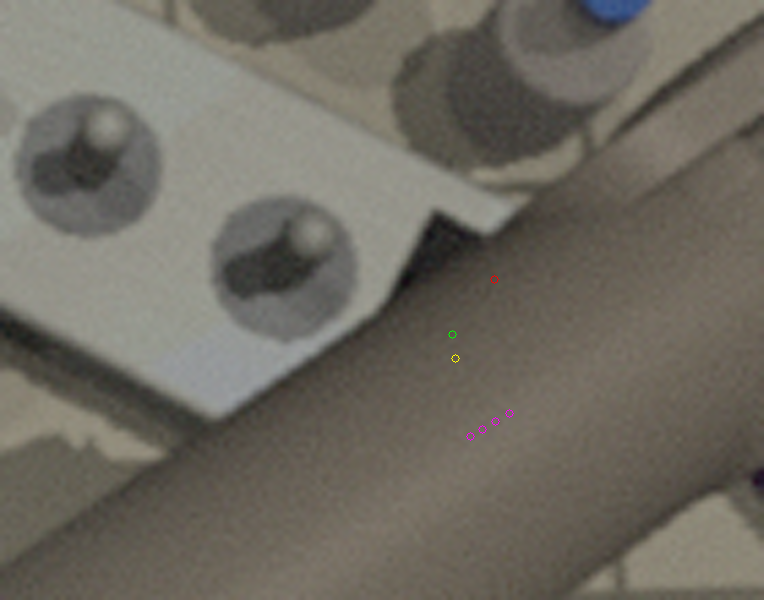

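```bash
python3 go3.py "433 -395 78 150 255" "459 -410 78 150 255" "480.5 -422.5 78 150 255" "489.5 -427.5 78 150 255" "494 -430 78 150 255"
```

```text
t 42.27 tcp [ 0.4335 -0.4003  0.2169] q [0.17, 0.48, 0.84, 1.38, -0.34, 1.44, 2.04] w 0.001 F [ 0.7 -0.2 -0.8]
[2.1, 5.3, 138.9, -0.4, -0.4, -0.2, 255] rows>=2.2 pred q [0.18, 0.57, 0.78, 1.6, -0.43, 1.15, 2.11] margin 0.47
[-28.0, 5.4, 138.7, -0.4, -0.4, -0.2, 255] rows>=2.3 pred q [0.21, 0.63, 0.76, 1.51, -0.45, 1.18, 2.1] margin 0.52
[-52.8, 5.4, 138.5, -0.4, -0.4, -0.2, 255] rows>=2.4 pred q [0.23, 0.67, 0.75, 1.44, -0.47, 1.22, 2.09] margin 0.54
[-63.1, 5.6, 138.4, -0.4, -0.4, -0.2, 255] rows>=2.4 pred q [0.24, 0.69, 0.75, 1.4, -0.48, 1.23, 2.08] margin 0.55
[-68.3, 5.7, 138.4, -0.4, -0.4, -0.2, 255] rows>=2.5 pred q [0.25, 0.7, 0.75, 1.39, -0.48, 1.24, 2.08] margin 0.55
```

Run:
```python
from fit2 import *
for f in('top_g','side18'):
    n='top' if 'top' in f else 'side'
    I=cv2.imread('pics/'+('s18' if n=='side' else f)+'.png')[:,:,::-1]; M={n:quadmask(I,n)}
    for L in(.226,.230,.234):
        r=fitquad(M,.487,.3036,-.129,L,.056,.180); p=r[0]; d=p[:2]-[.487,.3036]
        print(f,L,(d@[.9917,-.1288]*1000).round(1),(d@[.1288,.9917]*1000).round(1),np.degrees(p[2]).round(1),r[1])
    if n=='top': draw(I,n,[(*p,L,.056,.124,.18)],'ft_g2.png',(85,160,185,260))
```

```text
top_g 0.226 -5.2 0.0 -7.2 [0.056]
top_g 0.23 -3.5 -0.1 -7.2 [0.041]
top_g 0.234 -3.7 0.0 -7.3 [0.044]
side18 0.226 -6.9 2.5 -7.5 [0.258]
side18 0.23 -3.6 2.5 -6.6 [0.277]
side18 0.234 -1.8 2.6 -7.4 [0.302]
```

View pics/ft_g2.png

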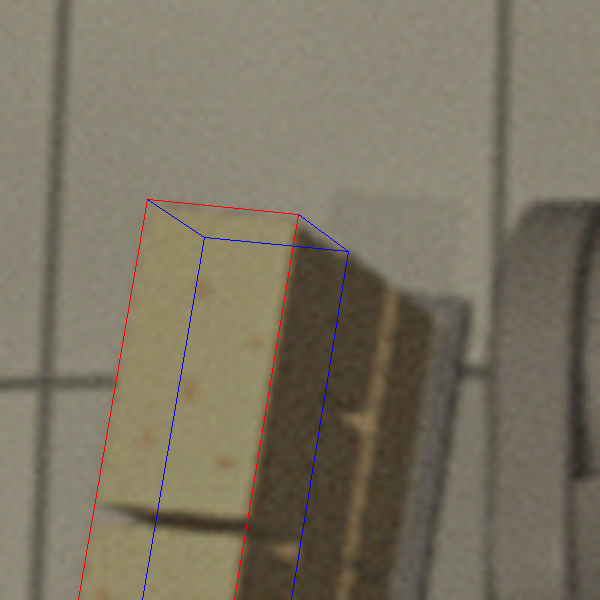

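Emit:
apply_moves([
  [[2,5.5,60,0,0,0,255],[2,5.5,120,0,0,0,255],[2,5.5,139,-0.4,-0.4,0,255],[2,5.5,139,-0.4,-0.4,0,255],[2,5.5,139,-0.4,-0.4,0,255]],
])

```text
time_s: 42.9
tool_pos: [0.4347, -0.3952, 0.0795]
tcp_rot: [-3.141, 0.002, 2.617]
ft_force: [0.6, -0.1, -0.5]
width: -0.002
```

```bash
python3 go3.py "459 -410 78 150 255" "480.5 -422.5 78 150 255" "489.5 -427.5 78 150 255" "494 -430 78 150 255"
```

```text
t 42.9 tcp [ 0.4347 -0.3952  0.0795] q [0.18, 0.57, 0.78, 1.6, -0.43, 1.15, 2.11] w -0.002 F [ 0.6 -0.1 -0.5]
[-28.5, -0.6, 1.6, -0.0, 0.1, -0.1, 255] rows>=0.5 pred q [0.21, 0.63, 0.76, 1.51, -0.45, 1.18, 2.1] margin 0.52
[-53.3, -0.7, 1.6, -0.0, 0.1, -0.1, 255] rows>=0.9 pred q [0.23, 0.67, 0.75, 1.44, -0.47, 1.22, 2.09] margin 0.54
[-63.6, -0.5, 1.7, -0.0, 0.1, -0.1, 255] rows>=1.0 pred q [0.24, 0.69, 0.75, 1.4, -0.48, 1.23, 2.08] margin 0.55
[-68.8, -0.4, 1.7, -0.0, 0.1, -0.1, 255] rows>=1.1 pred q [0.25, 0.7, 0.75, 1.39, -0.48, 1.24, 2.08] margin 0.55
```

Emit:
apply_moves([
  [[-15,-0.5,0,0,0,0,255],[-28,-0.5,0,0,0,0,255],[-36,-0.5,0,0,0,0,255],[-44,-0.5,0,0,0,0,255],[-52,-0.5,0,0,0,0,255],[-58,-0.5,0,0,0,0,255],[-58,-0.5,0,0,0,0,255]],
])

```text
time_s: 43.78
tool_pos: [0.4855, -0.4252, 0.0795]
tcp_rot: [-3.14, 0.004, 2.617]
ft_force: [-0.4, -0.4, -0.7]
width: 0.0
```

```bash
python3 go3.py  "494 -430 78 150 255"
python3 - <<'E'
from fit2 import *
for n,c in (('side',(270,220,390,340)),): draw(snap(n,n+'20.png'),n,[],f'b20{n}.png',c)
E
```

```text
t 43.77 tcp [ 0.4855 -0.4252  0.0795] q [0.24, 0.68, 0.75, 1.42, -0.47, 1.22, 2.08] w 0.0 F [-0.4 -0.4 -0.7]
[-9.8, 0.1, 1.6, -0.1, 0.2, -0.1, 255] rows>=0.2 pred q [0.25, 0.7, 0.75, 1.39, -0.48, 1.24, 2.08] margin 0.55
```

View pics/b20side.png

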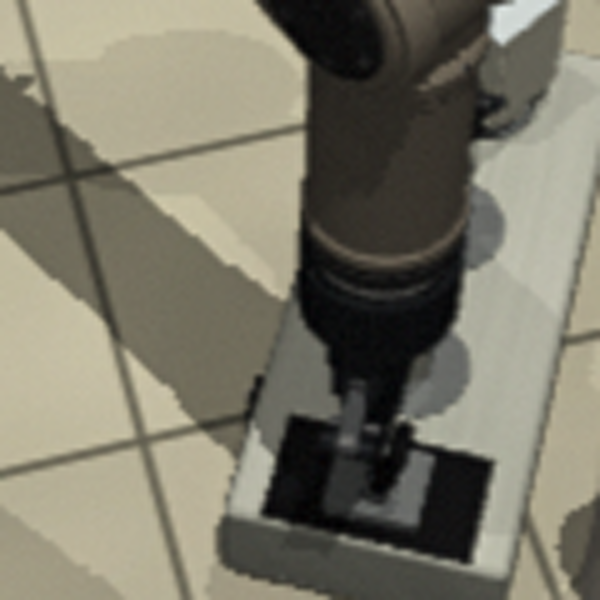

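Paddle is moving (tip now near (405,430)); push a bit farther.

Emit:
apply_moves([
  [[-5,0,0,0,0,0,255],[-10,0,0,0,0,0,255],[-13,0,0,0,0,0,255],[-13,0,0,0,0,0,255]],
])

```text
time_s: 44.32
tool_pos: [0.4918, -0.4286, 0.0787]
tcp_rot: [3.14, -0.009, 2.616]
ft_force: [-9.7, 6.9, 5.6]
width: -0.006
```

Emit:
apply_moves([
  [[15,0,0,0,0,0,255],[55,0,-5,0,0,0,255],[75,0,-60,0,0,0,255],[75,0,-120,0,0,0,255],[100,150,-160,0,0,0,255],[100,250,-160,0,0,0,255],[100,250,-160,0,0,0,255],[100,250,-160,0,0,0,255]],
])

```text
time_s: 45.32
tool_pos: [0.5317, -0.1656, 0.2403]
tcp_rot: [3.138, -0.006, 2.616]
ft_force: [0.3, 0.2, 0.9]
width: -0.0
```

```bash
python3 go3.py
python3 - <<'E'
from fit2 import *
for n,c in (('side',(270,200,390,340)),('top',(300,140,480,280))): draw(snap(n,n+'21.png'),n,[],f'b21{n}.png',c)
E
```

```text
t 45.33 tcp [ 0.5317 -0.1656  0.2403] q [-0.3, 0.38, 0.81, 1.43, -0.28, 1.45, 1.56] w -0.0 F [0.3 0.2 0.9]
```

View pics/b21side.png

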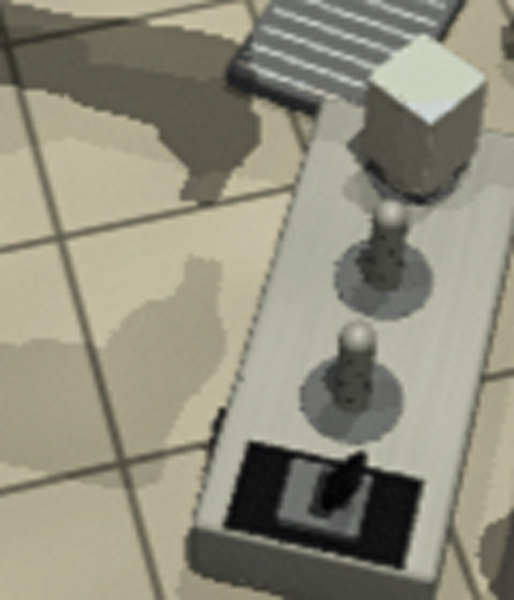

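View pics/b21top.png

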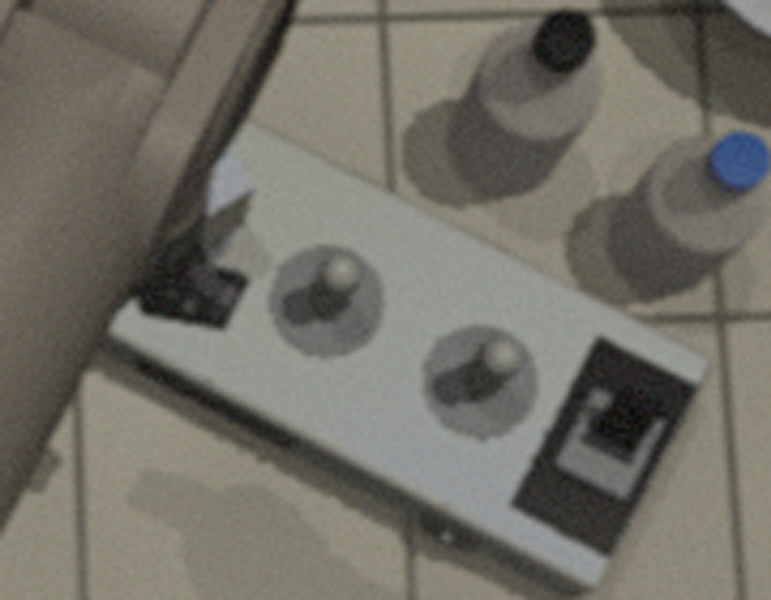

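View pics/side21.png

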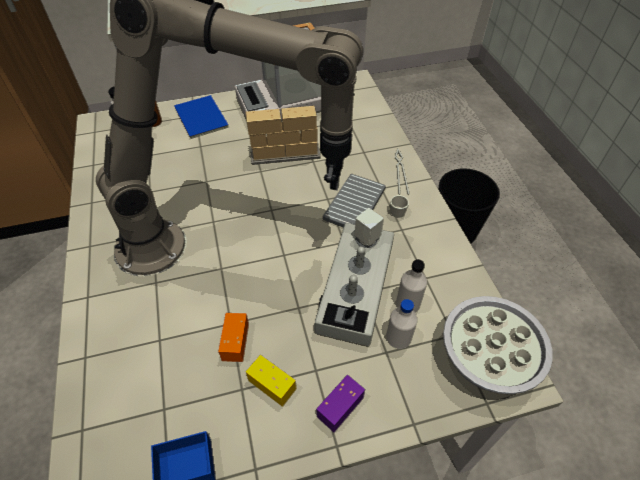

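View pics/top21.png

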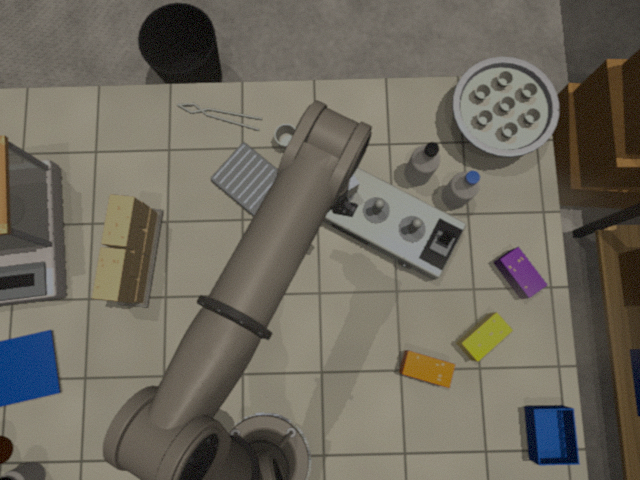

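Run:
```python
from fit2 import *
H=np.array([.4937,-.430,.08]); ex=np.array([.868,-.497,0]); ey=np.array([.485,.8745,0]); ez=np.array([0,0,1.])
def pts(a):
    u=np.sin(a)*ex+np.cos(a)*ez; n=np.cos(a)*ex-np.sin(a)*ez
    return [H+u*l+ey*w+n*t for l in(0.0,.044) for t in(-.0045,.0045) for w in(-.013,.013)]
for n,c,f in(('side',(325,285,375,335),'side0'),('side',(325,285,375,335),'side21'),('top',(420,220,470,270),'top21')):
    x0,y0,x1,y1=c; s=12; o=cv2.resize(cv2.imread(f'pics/{f}.png')[y0:y1,x0:x1],None,fx=s,fy=s,interpolation=2)
    for a,col in(((-.45,(0,0,255)),) if f=='side0' else ((.25,(0,0,255)),(.45,(0,255,0)))):
        q=np.array([(proj(n,P)-[x0,y0]+.5)*s for P in pts(a)]).astype(int)
        for i in range(8):
            for j in range(i): 
                if bin(i^j).count('1')==1: cv2.line(o,tuple(map(int,q[i])),tuple(map(int,q[j])),col,1)
    cv2.imwrite(f'pics/sw_{f}.png',o)
a,b_=cv2.imread('pics/sw_side0.png'),cv2.imread('pics/sw_side21.png'); cv2.imwrite('pics/sw.png',cv2.resize(np.hstack([a,b_]),(800,400)));
```

```text
(no output)
```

View pics/sw.png

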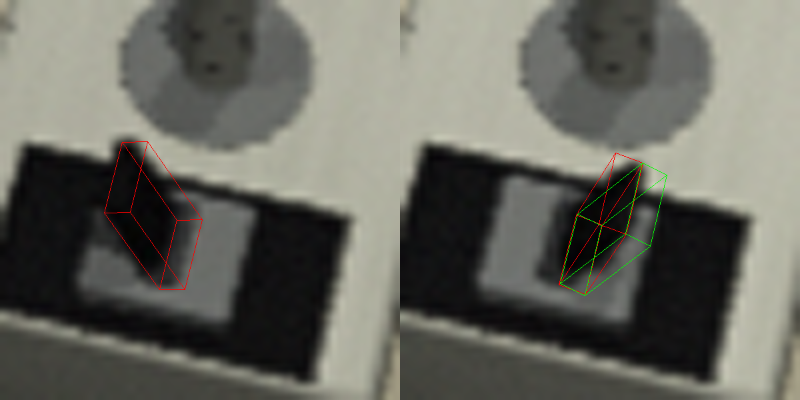

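View pics/sw_top21.png

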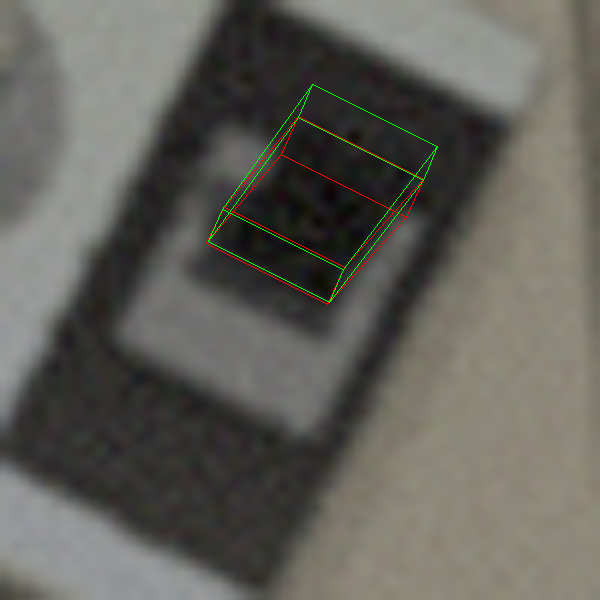

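Run:
```python
from fit2 import *
H0=np.array([.4937,-.430,.08]); ex=np.array([.868,-.497,0]); ey=np.array([.485,.8745,0]); ez=np.array([0,0,1.])
H=H0-.0035*ex
def pts(a):
    u=np.sin(a)*ex+np.cos(a)*ez; n=np.cos(a)*ex-np.sin(a)*ez
    return [H+u*l+ey*w+n*t for l in(0.0,.044) for t in(-.0045,.0045) for w in(-.013,.013)]
I21=eyes.snapshot('side')[:,:,::-1]
n='side'; x0,y0,x1,y1=328,296,362,330; s=11; out=[]
for im,angs in((cv2.imread('pics/side0.png'),(-.45,)),(I21,(.25,.45)),(I21,())):
    g=cv2.convertScaleAbs(im,alpha=2.2,beta=0); o=cv2.resize(g[y0:y1,x0:x1],None,fx=s,fy=s,interpolation=2)
    for a,col in zip(angs,((0,0,255),(0,255,0))):
        q=np.array([(proj(n,P)-[x0,y0]+.5)*s for P in pts(a)]).astype(int)
        for i in range(8):
            for j in range(i): 
                if bin(i^j).count('1')==1: cv2.line(o,tuple(map(int,q[i])),tuple(map(int,q[j])),col,1)
    out.append(o)
cv2.imwrite('pics/sw2.png',cv2.resize(np.hstack(out),(800,267)))
cv2.imwrite('pics/sw3.png',np.hstack(out[1:]))
```

```text
(no output)
```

View pics/sw3.png

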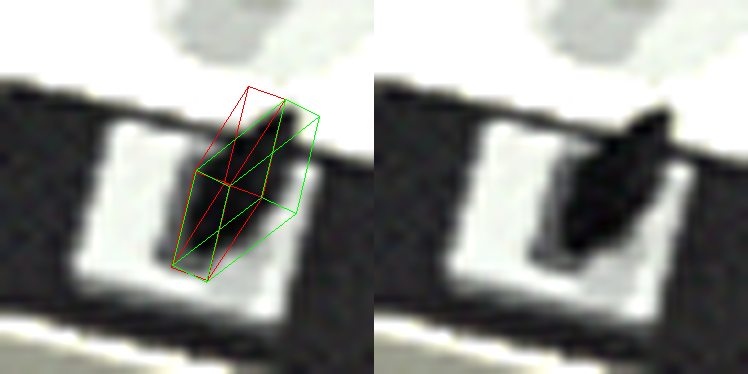

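View pics/sw2.png

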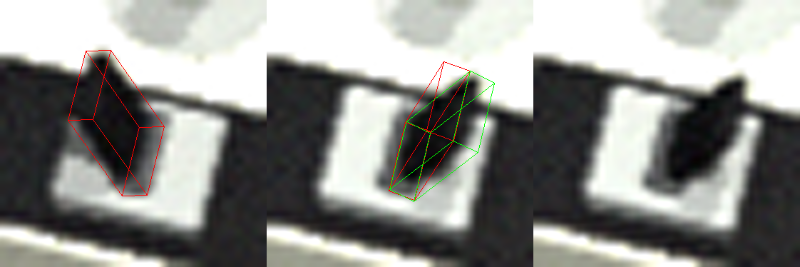

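Run:
```python
from fit2 import *
for n,c in (('side',(225,80,415,270)),): draw(snap(n,n+'22.png'),n,[],f'b22{n}.png',c)
print(arm.observe()['time_s'],arm.observe()['ft_force'].round(1))
```

```text
45.525 [ 0.3 -1.2 -0.1]
```

View pics/b22side.png

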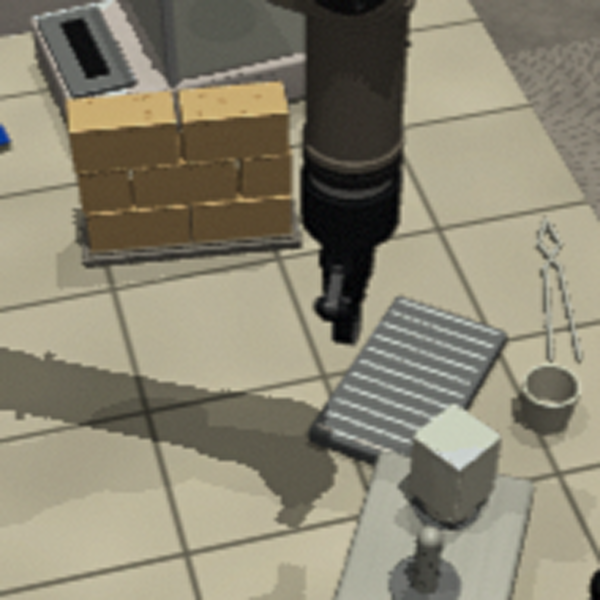

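The picture shows all three courses of the screen intact, the bottle seated on its peg at about (455,465), and the gripper clear of everything. I'm handing in.

```bash
python3 -c "
from bench import arm
print(arm.finish_job())"
```

```text
the job is handed in; nothing more can be done
None
```

I handed the job in at about 45.5 s of robot time; the hand-in reports no verdict.

**Screen:** The second course is half, whole, half on the cemented course, and the two remaining whole bricks form the third course.
- The top camera put the second course about 1 mm from its place, with its angle within 0.1° of the bottom course.
- It put the third course about 3.5 mm toward the robot end, with the two bricks about 6 mm apart.
- From those figures the near third-course brick is about 5 mm off its place, inside the 10 mm limit. The arm's own positions put it only about 2 mm off.

**Bottle:** Only one was there. I gripped it at a 45° tilt, turned it half round about the tool axis and lowered it onto peg 1 until contact was felt (about 12 N upward). Afterwards its outline matched an upright bottle right home, about 2–3 mm from the estimated peg centre.

**Switch:** I pushed it over last, until it stopped at about 12 N sideways. In the side picture the paddle matches fully on (0.9 rad) and clearly not the 0.7 rad outline.

The reagent bottles and the crucible stand where they were, as far as the pictures show, and the gripper was clear of everything at the end.

**Disagreements in the checks:**
- The visible fingertips sit about 25–40 mm short of the reported tool tip; I set the bottle grasp and the switch push by the pictures.
- Arm and camera differ by 2–3 mm higher above the bench.
- The two cameras differ by up to about 3.5 mm.

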